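# Scoop the polished guide rollers out of the catch tray

### The arm

A 6-joint arm with a two-finger parallel gripper is mounted at the origin on the work surface. World frame = base frame: x ahead of the robot, y to its left, z up, the work surface at z = 0. Lengths are in mm, angles in rad, forces in N, time in s.
With the tool pointing down it reaches from about 275 to 750 mm from the base axis. Payload 10.2 kg.
Tool frame: the origin (TCP) lies midway between the tips of the shut fingers; the grasp point (between the pads) lies 19 mm behind it; z points along the fingers, y is the line along which they close (so a half turn about z gives the same grasp; the last joint's range is limited). The gripper opens to 85 mm and grips with 20 to 120 N. Pads are 22 mm wide; open, the fingers measure 114 mm over their backs; the gripper's body (76 mm by 85 mm) begins 54 mm behind the grasp point. The pads swing forward as they close: fully open they stand 13 mm farther back than shut.
Start: joints at [-1.565, 0.313, 1.498, -0, 1.331, -0.223], TCP at [119.061, -511.327, 231.294] pointing down, gripper open.
Joint ranges: [-2.94, 2.94], [-0.97, 2.17], [0.19, 2.56], [-1.23, 4.37], [0.02, 3.11], [-2.88, 2.88]. Speed limits (rad/s): [2.39, 2.39, 3.01, 3.14, 3.14, 3.14].

### API

Orientations are given as a unit quaternion [w, x, y, z].
In Python, from rig import ctrl, capture, camera_info gives the robot as it stands.
- The arm moves only by the tool apply_moves, never from a script. Its argument "targets" is a list of rows, each a list of 3 entries, a list of its own where there are three numbers: the finger opening in mm, from 0 to 85.4, then the shift along the world's x, y, z in mm, then the turn, a rotation vector about the world's x, y, z in degrees. In form: [[grip, [dx, dy, dz], [rx, ry, rz]], ...]. A call has 1 to 20 rows; each row is the pose to reach, as a shift and turn from the pose commanded when the call began; what a row does not reach only later rows make up. A row lasts 1/10 s, in which the tool goes at most 50 mm and 8.59 degrees, less where a joint would pass 70% of its speed; a pose out of reach is approached as far as the arm can. A call with a gripper value outside its range is refused whole. The fingers move at their own pace and stop on an object; "squeeze" is the grip in N (left out, the last holds). Time passes only in rows, so rows that repeat a pose let the fingers close. It gives the time, the measured TCP pose, the force, the opening and the grip force at its end, in the units of the state.
- ctrl.sense(): the state, without advancing time (a new reading comes with each control period).
- capture(name): name is "scene" or "top" or "wrist"; returns (picture, depth): 420x560x3 uint8, blue, green, red; 420x560 float32, mm along the optical axis (not along the pixel's ray), 0 where there is no reading.
- camera_info(name): a dict with "vfov" (degrees; the focal length in pixels is half the picture's height over the tangent of half this angle, whatever the lens; pixels are square), "cx", "cy" (the principal point, pixels), "k1" (the pictures are not rectified: a ray, as slopes to the right and down, at radius r is drawn at 1 + k1 r^2 times it, then the intrinsics apply), "extrinsics" (4x4, takes a point from camera to world coordinates). Camera axes: x right, y down, z forward; pixel columns grow to the right and rows downward; lengths in mm; the calibration is good to about 2 mm. A picture is of the moment at which its call begins: read the wrist's pose just before it. camera_info takes no time and is no camera call; for the wrist camera it gives the pose at the moment of the call.
- ctrl.finish_job(): hands the job in; it is judged then, once.
The state is a dict: "time_s": time; "joints": joint angles; "dq": joint speeds; "tau": joint torques, N m; "eef_pos": TCP position; "ee_rot": TCP orientation; "force": force on the tool from outside, world axes, zero at the start; "wrist_torque": the same for the moment, N m; "grip_width": opening from 0.0 (shut) to 1.0 (fully open); "grip_force": force on a finger pad.
Only numpy, scipy, OpenCV 4.12 (cv2) and the standard library are available. Lean on these libraries where they do the work, as an engineer would, in place of code of your own. Each camera call takes 0.05 s, during which the arm holds its last target. There are 200 camera calls.

### The job

The polisher has finished a batch of brass film guide rollers: pull its catch tray out to the stop, then take the scoop and with it move every roller from both lanes of the tray into the white porcelain dish, never touching a roller with the fingers. Once all are in the dish, slide the tray fully home, and leave the scoop lying flat with its whole pan on the cork pad and the dish standing upright, without disturbing the punch or the copper clips.

Things in the scene. Friction and masses are not known exactly. Their poses are not given: they have to be found in the camera images.
- polisher: Grey bench polisher, fixed, 176 mm wide. Origin at table level under the middle of its front face; x runs straight into the machine, y to its left (robot's view), z up. Deck 70 mm high from the front face (x = 0) to x = 100 mm, then a hood 150 mm high (170 with its drum lid) to x = 230 mm. The catch tray sits under the deck; its front panel's top is 56 mm above the table.
- tray (a joint): How far the black catch tray is pulled out along the polisher's -x, m: 0 fully home, 0.135 at its stop. Slides with about 9 N of friction and stays where left. Inside 140 mm long: at value q it spans polisher x = -q to 0.14 - q. A grey divider (4 mm thick, 30 mm high) splits it into two lanes, left (+y) and right (-y), each 62 mm wide, middles at polisher y = +33 and -33 mm.
- tray_bar (a point): Middle of the tray's steel handle bar: round, 10 mm thick, 90 mm long along the polisher's y, 52 mm in front of the polisher's front face when the tray is home, 50 mm above the table; 41 mm clear between it and the front panel. It moves with the tray.
- lane_left_end (a point): On the tray's left lane floor, mid-width, where the flat floor meets the rear ramp; moves with the tray. Lane floor 16 mm above the table, outer walls 34 mm high above the floor. Behind this point (polisher +x) a steep 60 degree ramp rises 30 mm over 17 mm to the rear wall; in front of it the floor is flat for 93 mm, then a 45 degree ramp rises 30 mm over 30 mm to the front panel.
- lane_right_end (a point): The same point of the right lane.
- scoop: Loose steel scoop, about 160 g, red handle. Origin under the middle of its flat pan; x out of the open mouth, z up. Pan 60 mm long (lip at x = 30 mm), 57 wide, floor 1.5 thick, back wall 25 high, side walls 22 high, 2 thick, ending 22 short of the lip. Handle: flat bar 12 mm thick, 30 wide (along y), 78 long, rising from the back wall, leaning back (to -x) 17 degrees. Starts flat on the pad.
- scoop_grip (a point): Good grip point on the scoop handle's axis, 58 mm up the handle: at (-47, 0, 73.5) mm in the scoop's frame; the handle goes on 20 mm above it. Pinch the 12 mm thickness.
- dish: Loose white porcelain dish, round, 450 g, 128 mm across the rim, 104 mm across the foot, 42 mm high, wall 5 mm, inner floor 6 mm up. Origin: centre of its underside; z up.
- pad: Cork pad, fixed, 150 mm (its x) by 120 mm (its y), 4 mm thick. Origin: centre of its underside on the table.
- punch: Bystander: grey metal punch, 90 x 50 mm, 65 mm high, loose. Origin: centre of its underside.
- clip1: Bystander: copper film clip, 45 x 18 mm, 19 mm high, loose. Origin: centre of its underside.
- clip2: Bystander: a second copper film clip, the same.
- roller1: Loose brass film guide roller, 20 g: a ball-like barrel, 18 mm in diameter at its waist, 16 mm long, rounded to 8 mm flat ends, polished and slippery (friction about 0.25). Origin: its centre; z along its length. Starts standing in the tray's left lane. May be absent.
- roller2: Loose brass film guide roller, 20 g: a ball-like barrel, 18 mm in diameter at its waist, 16 mm long, rounded to 8 mm flat ends, polished and slippery (friction about 0.25). Origin: its centre; z along its length. Starts standing in the tray's left lane. May be absent.
- roller3: Loose brass film guide roller, 20 g: a ball-like barrel, 18 mm in diameter at its waist, 16 mm long, rounded to 8 mm flat ends, polished and slippery (friction about 0.25). Origin: its centre; z along its length. Starts standing in the tray's left lane. May be absent.
- roller4: Loose brass film guide roller, 20 g: a ball-like barrel, 18 mm in diameter at its waist, 16 mm long, rounded to 8 mm flat ends, polished and slippery (friction about 0.25). Origin: its centre; z along its length. Starts standing in the tray's left lane. May be absent.
- roller5: Loose brass film guide roller, 20 g: a ball-like barrel, 18 mm in diameter at its waist, 16 mm long, rounded to 8 mm flat ends, polished and slippery (friction about 0.25). Origin: its centre; z along its length. Starts standing in the tray's right lane. May be absent.
- roller6: Loose brass film guide roller, 20 g: a ball-like barrel, 18 mm in diameter at its waist, 16 mm long, rounded to 8 mm flat ends, polished and slippery (friction about 0.25). Origin: its centre; z along its length. Starts standing in the tray's right lane. May be absent.
- roller7: Loose brass film guide roller, 20 g: a ball-like barrel, 18 mm in diameter at its waist, 16 mm long, rounded to 8 mm flat ends, polished and slippery (friction about 0.25). Origin: its centre; z along its length. Starts standing in the tray's right lane. May be absent.
- roller8: Loose brass film guide roller, 20 g: a ball-like barrel, 18 mm in diameter at its waist, 16 mm long, rounded to 8 mm flat ends, polished and slippery (friction about 0.25). Origin: its centre; z along its length. Starts standing in the tray's right lane. May be absent.
There are look-alikes about, which are no part of the job. Of the things that look like the pad, the middle-sized one is meant. What is shaped like the scoop but purple is not meant.

How it is judged (in metres and radians):
On the way, in this order (a step that is already met when the one before it is completed fails the run):
1. the catch tray is pulled out to its stop (value of joint tray above 0.13 m), for 0.2 s.
2. every roller is in the dish (horizontal distance between each of roller1, roller2, roller3, roller4, roller5, roller6, roller7, roller8 and dish below 0.056 m and z of roller1 in the frame of dish between 0.004 and 0.045 m and z of roller2 in the frame of dish between 0.004 and 0.045 m and z of roller3 in the frame of dish between 0.004 and 0.045 m and z of roller4 in the frame of dish between 0.004 and 0.045 m and z of roller5 in the frame of dish between 0.004 and 0.045 m and z of roller6 in the frame of dish between 0.004 and 0.045 m and z of roller7 in the frame of dish between 0.004 and 0.045 m and z of roller8 in the frame of dish between 0.004 and 0.045 m), for 0.3 s.
3. the tray is slid fully home (value of joint tray below 0.005 m), for 0.2 s.
At the end, for the whole second after the job is handed in: Tray within 5 mm of fully home; every roller at rest inside the dish; the dish upright (within 0.1 rad) on the table; the scoop lying flat (within 0.1 rad) on the cork pad, its pan's middle within 60 mm (along the pad's x) and 50 mm (along its y) of the pad's centre, released and at rest (all of step 2 and value of joint tray below 0.005 m and linear speed of each of roller1, roller2, roller3, roller4, roller5, roller6, roller7, roller8 below 0.05 m/s and angle between each of dish, scoop's own z axis and vertical below 0.1 rad and height (world z) of each of dish, scoop below 0.008 m and x of scoop in the frame of pad between -0.06 and 0.06 m and y of scoop in the frame of pad between -0.05 and 0.05 m and height (world z) of scoop above 0.002 m and linear speed of scoop below 0.03 m/s); the robot touches nothing.
It fails at once if the fingers touch a roller (contact force between the fingers and roller1 above 0.3 N or contact force between the fingers and roller2 above 0.3 N or contact force between the fingers and roller3 above 0.3 N or contact force between the fingers and roller4 above 0.3 N or contact force between the fingers and roller5 above 0.3 N or contact force between the fingers and roller6 above 0.3 N or contact force between the fingers and roller7 above 0.3 N or contact force between the fingers and roller8 above 0.3 N).
It fails at once if the punch or a copper clip is moved by more than 20 mm (distance of any of punch, clip1, clip2 from where it was at the start of the episode above 0.02 m).
Of roller1, roller2, roller3, roller4, roller5, roller6, roller7, roller8 only 4 to 8 are there at a start; the rules pass over those that are not, and their reading is None.
At some moment in a run one of dish, scoop may be knocked a few centimetres aside while the robot is not near it.
It also fails if it takes over 210 s, if anything falls off the work surface, if the arm or the gripper's body presses on something with over 40 N, if the wrist force passes 120 N, or if a joint passes its speed limit or range.

## Working session

There is one attempt and no reset: what is moved stays moved. The work goes in short steps, Python scripts to look and compute and a tool call to move; the robot and the scene stay as the last step left them, time stands still between calls to the robot, and variables do not carry over. Pictures are saved under pics/ and viewed, at most 14 in all, crops included, and the job is handed in when it is done.

Besides the shell and the picture viewer there is one more tool, called after "Emit:" as a command line: name --argument value ..., lists and objects as JSON in quotes. apply_moves: Moves the arm, as the interface text tells. Its arguments: {"type":"object","properties":{"targets":{"type":"array","items":{"type":"array"}},"squeeze":{"type":"number"}},"required":["targets"]}

```bash
ls; mkdir -p pics; cat > h.py <<'E'
import numpy as np, cv2
from rig import ctrl, capture, camera_info
def K(i): 
    f=210/np.tan(np.radians(i['vfov'])/2); return np.array([[f,0,i['cx']],[0,f,i['cy']],[0,0,1]]),np.array([i['k1'],0,0,0,0.])
def rays(i,uv):
    k,d=K(i); p=cv2.undistortPoints(np.array(uv,float).reshape(-1,1,2),k,d).reshape(-1,2)
    return np.c_[p,np.ones(len(p))]
def plane(i,uv,z):
    T=np.array(i['extrinsics']); r=rays(i,uv)@T[:3,:3].T; o=T[:3,3]
    return o+r*((z-o[2])/r[:,2])[:,None]
def cloud(i,dep):
    v,u=np.mgrid[0:420,0:560]; r=rays(i,np.c_[u.ravel(),v.ravel()])*dep.ravel()[:,None]
    T=np.array(i['extrinsics']); return (r@T[:3,:3].T+T[:3,3]).reshape(420,560,3)
def proj(i,P):
    T=np.linalg.inv(np.array(i['extrinsics'])); k,d=K(i)
    return cv2.projectPoints(np.array(P,float).reshape(-1,1,3),cv2.Rodrigues(T[:3,:3])[0],T[:3,3],k,d)[0].reshape(-1,2)
E
python3 - <<'E'
from h import *
s=ctrl.sense(); print(s)
for n in ('scene','top'):
    i=camera_info(n); p,d=capture(n); cv2.imwrite(f'pics/{n}0.png',p); np.savez(f'{n}0.npz',p=p,d=d,P=cloud(i,d)); print(n,i)
E
```

```text
pics
{'time_s': 0.0, 'joints': array([-1.56543729e+00,  3.13444737e-01,  1.49844825e+00, -4.26621229e-05,
        1.33099298e+00, -2.23415271e-01]), 'dq': array([ 0.00040334,  0.00085271,  0.00067663,  0.00074862, -0.00170804,
        0.00141756]), 'tau': array([ 4.55157738e-05, -4.12265217e+01, -2.59744781e+01, -2.02791716e-04,
        4.19409393e-03,  1.56622001e-06]), 'eef_pos': array([ 119.02990569, -511.05959011,  230.73356361]), 'ee_rot': array([-6.45073388e-04,  9.93464132e-01,  1.14142894e-01,  4.97700111e-05]), 'force': array([-0.64800512,  0.61708551, -0.34070553]), 'wrist_torque': array([-0.00905416, -0.01296924, -0.00177605]), 'grip_force': 0.0, 'grip_width': 0.9996607619015584}
scene {'vfov': 45.99178530072006, 'cx': 281.5674381107279, 'cy': 195.01863776722996, 'k1': -0.13544437939780238, 'extrinsics': array([[ 7.01676888e-01,  5.50461965e-01, -4.52372822e-01,
         1.05988423e+03],
       [ 7.12492339e-01, -5.40272709e-01,  4.47727671e-01,
        -4.88539516e+02],
       [ 2.05236337e-03, -6.36472329e-01, -7.71296806e-01,
         1.06242229e+03],
       [ 0.00000000e+00,  0.00000000e+00,  0.00000000e+00,
         1.00000000e+00]])}
top {'vfov': 45.60197072256699, 'cx': 284.65080640344644, 'cy': 204.83371417909746, 'k1': -0.11161253825674836, 'extrinsics': array([[ 1.32342600e-02, -9.87853629e-01,  1.54822682e-01,
         2.55301717e+02],
       [-9.99858178e-01, -1.46867544e-02, -8.24156078e-03,
         5.15874485e+01],
       [ 1.04152984e-02, -1.54691654e-01, -9.87907897e-01,
         1.38390415e+03],
       [ 0.00000000e+00,  0.00000000e+00,  0.00000000e+00,
         1.00000000e+00]])}
```

View pics/top0.png

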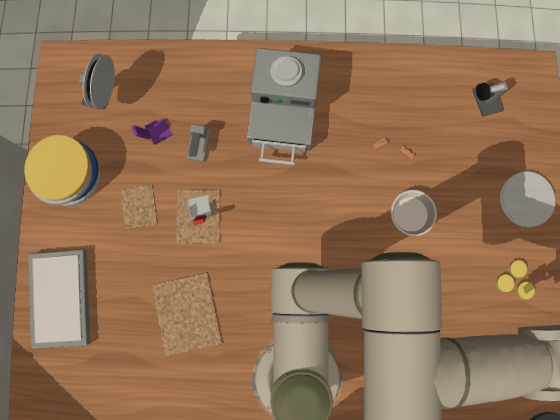

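View pics/scene0.png

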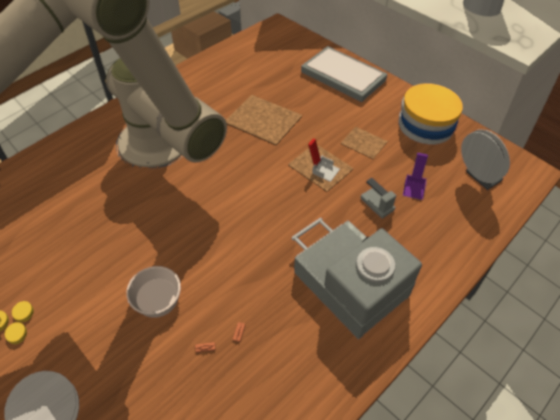

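Top view: red-handled scoop at (199,210) on the middle cork pad (198,216). The purple scoop at (153,131) and the pads at (139,207) and (187,314) are decoys. The dish is at (414,213), with a glass plate at (527,200) as a look-alike. Also visible are the polisher at (285,95), its bar at (277,160), the punch at (198,143) and the clips at (380,143) and (407,152).

```bash
python3 - <<'E'
from h import *
z=np.load('top0.npz'); p,P=z['p'],z['P']; d=z['d']; i=camera_info('top')
hsv=cv2.cvtColor(p,cv2.COLOR_BGR2HSV)
def reg(u0,u1,v0,v1):
    m=np.zeros((420,560),bool); m[v0:v1,u0:u1]=1; return m
def rect(m,zz,name):
    uv=np.argwhere(m)[:,::-1]; X=plane(i,uv,zz)[:,:2] if zz is not None else P[m][:,:2]
    r=cv2.minAreaRect(X.astype(np.float32)); print(name,len(X),np.round(r[0]),np.round(r[1]),round(r[2],1))
Z=P[:,:,2]
print('Zs',np.round([Z[290,187],Z[190,250],Z[65,268],Z[120,280],Z[213,414],Z[143,198],Z[220,198]],1))
g=reg(240,330,40,150)
rect(g&(abs(Z-70)<6),None,'deck'); rect(g&(abs(Z-150)<6),None,'hood')
w=reg(385,445,185,240)
for lo,hi in((36,50),(2,12)):
    m=w&(Z>lo)&(Z<hi)&(hsv[:,:,1]<90); c=cv2.minEnclosingCircle(P[m][:,:2].astype(np.float32)); print('dish',m.sum(),c)
cork=(hsv[:,:,0]>8)&(hsv[:,:,0]<25)&(hsv[:,:,2]>150)
for n,r in(('mid',(170,225,183,248)),('small',(117,160,180,232)),('large',(148,226,268,358))):
    gg=reg(*r); print(n, np.median(Z[gg]));
    print(p[r[2]+ (r[3]-r[2])//2, r[0]+8], p[r[2],r[0]])
red=(((hsv[:,:,0]<6)|(hsv[:,:,0]>174))&(hsv[:,:,1]>170)&reg(180,220,190,235))
print('red',red.sum(),np.argwhere(red).mean(0)[::-1],np.round(np.median(P[red],0)),np.round(P[red].min(0)),np.round(P[red].max(0)))
m=reg(170,230,185,240)&(Z>10)&(Z<60)&(hsv[:,:,1]<60); rect(m,None,'pan')
for n,r in(('punch',(183,213,120,165)),('clips',(365,420,132,162))):
    m=reg(*r)&(Z>8); rect(m,None,n)
c=cv2.resize(p[120:260,120:340],None,fx=3.6,fy=3.6,interpolation=cv2.INTER_CUBIC); cv2.imwrite('pics/crop1.png',c)
E
```

```text
Zs [  2.4   1.  150.5  63.6   4.6  62.7  95. ]
deck 2208 [690.  55.] [177. 105.] 84.8
hood 2191 [801.  43.] [176. 132.] 84.3
dish 296 ((450.5110778808594, -313.7445373535156), 64.57070922851562)
dish 883 ((445.299560546875, -314.8215026855469), 64.57681274414062)
mid 2.548272438326194
[ 92 126 159] [ 70 105 150]
small 1.4748257435531968
[ 91 128 160] [ 81 119 168]
large 2.846827705197029
[ 79 116 160] [ 72 107 153]
red 72 [199.26388889 219.54166667] [415. 264.  94.] [403. 253.  39.] [432. 278. 103.]
pan 72 [459. 278.] [56. 58.] 14.4
punch 611 [470. 206.] [522.  88.] 26.0
clips 91 [ 487. -115.] [105. 561.] 43.6
```

View pics/crop1.png

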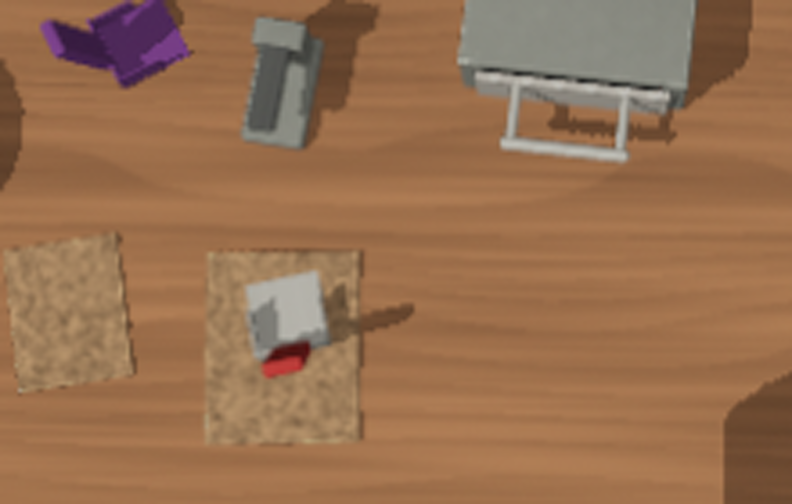

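```bash
python3 - <<'E'
from h import *
i=camera_info('top'); f=lambda c:np.array(c)/3.6+np.array([120,120])
b=plane(i,f([[502,143],[627,156]]),50); print('bar',b.round(1),b.mean(0).round(1),np.degrees(np.arctan2(*(b[0]-b[1])[[1,0]]))-90)
q=plane(i,f([[206,250],[362,250],[362,443],[206,443]]),4); print('pad',q.round(),q.mean(0).round(1))
s=plane(i,f([[246,287],[317,272]]),5.5); print('lip',s.round(1),s.mean(0).round(1))
print(plane(i,f([[310,40],[245,140],[310,145],[255,20]]),40).round())
j=camera_info('scene'); print('bar in scene',proj(j,[b.mean(0)]))
E
```

```text
bar [[588.6 111.3  50. ]
 [579.9  15.9  50. ]] [584.2  63.6  50. ] -5.2140001418181185
pad [[511. 343.   4.]
 [513. 221.   4.]
 [362. 216.   4.]
 [360. 337.   4.]] [436.3 279.2   4. ]
lip [[481.8 310.3   5.5]
 [494.5 255.2   5.5]] [488.1 282.8   5.5]
[[671. 263.  40.]
 [591. 310.  40.]
 [587. 259.  40.]
 [687. 307.  40.]]
bar in scene [[304.4522406  228.52153673]]
```

Emit:
apply_moves --targets '[[45, [31, 38, 0], [0, 0, 5]], [45, [62, 77, 0], [0, 0, 10]], [45, [94, 115, 0], [0, 0, 14]], [45, [125, 153, 0], [0, 0, 19]], [45, [156, 192, 0], [0, 0, 24]], [45, [187, 230, 0], [0, 0, 29]], [45, [218, 268, 0], [0, 0, 33]], [45, [250, 307, 0], [0, 0, 38]], [45, [281, 345, 0], [0, 0, 43]], [45, [312, 383, 0], [0, 0, 48]], [45, [343, 422, 0], [0, 0, 52]], [45, [374, 460, 0], [0, 0, 57]], [45, [406, 498, 0], [0, 0, 62]], [45, [437, 537, 0], [0, 0, 67]], [45, [467, 575, 0], [0, 0, 71.4]], [45, [467, 575, 0], [0, 0, 71.4]], [45, [467, 575, 0], [0, 0, 71.4]]]'

```text
time_s: 1.8
eef_pos: [585.9, 64.2, 230.4]
ee_rot: [-0.001, 0.74, 0.673, -0.001]
force: [0.2, -0.7, -0.4]
grip_width: 0.526
grip_force: 0.0
```

Emit:
apply_moves --targets '[[45, [0, 0, -45], [0, 0, 0]], [45, [0, 0, -90], [0, 0, 0]], [45, [0, 0, -130], [0, 0, 0]], [45, [0, 0, -165], [0, 0, 0]], [45, [0, 0, -195], [0, 0, 0]], [45, [0, 0, -195], [0, 0, 0]], [5, [0, 0, -195], [0, 0, 0]], [5, [0, 0, -195], [0, 0, 0]], [5, [0, 0, -195], [0, 0, 0]], [5, [0, 0, -195], [0, 0, 0]], [5, [0, 0, -195], [0, 0, 0]]]' --squeeze 50

```text
time_s: 2.9
eef_pos: [586.9, 63.3, 38.5]
ee_rot: [0.001, 0.74, 0.672, 0.001]
force: [-2.8, -1.0, 4.9]
grip_width: 0.091
grip_force: 48.8
```

Emit:
apply_moves --targets '[[5, [-5, 0.5, 0], [0, 0, 0]], [5, [-15, 1.4, 0], [0, 0, 0]], [5, [-25, 2.3, 0], [0, 0, 0]], [5, [-35, 3.3, 0], [0, 0, 0]], [5, [-45, 4.2, 0], [0, 0, 0]], [5, [-55, 5.1, 0], [0, 0, 0]], [5, [-65, 6.0, 0], [0, 0, 0]], [5, [-75, 7.0, 0], [0, 0, 0]], [5, [-85, 7.9, 0], [0, 0, 0]], [5, [-95, 8.8, 0], [0, 0, 0]], [5, [-105, 9.7, 0], [0, 0, 0]], [5, [-115, 10.7, 0], [0, 0, 0]], [5, [-122, 11.3, 0], [0, 0, 0]], [5, [-128, 11.8, 0], [0, 0, 0]], [5, [-132, 12.2, 0], [0, 0, 0]], [5, [-135, 12.5, 0], [0, 0, 0]], [5, [-136, 12.6, 0], [0, 0, 0]], [5, [-136, 12.6, 0], [0, 0, 0]], [5, [-136, 12.6, 0], [0, 0, 0]]]'

```text
time_s: 4.8
eef_pos: [453.4, 76.3, 38.5]
ee_rot: [0.003, 0.74, 0.672, 0.004]
force: [8.7, 4.7, 2.1]
grip_width: 0.095
grip_force: 49.3
```

Emit:
apply_moves --targets '[[5, [-2, 0.2, 0], [0, 0, 0]], [5, [-3, 0.3, 0], [0, 0, 0]], [5, [-3, 0.3, 0], [0, 0, 0]], [5, [-3, 0.3, 0], [0, 0, 0]]]'

```text
time_s: 5.2
eef_pos: [453.3, 76.3, 38.7]
ee_rot: [0.006, 0.741, 0.672, 0.006]
force: [24.3, 4.2, -13.0]
grip_width: 0.091
grip_force: 48.6
```

Emit:
apply_moves --targets '[[45, [3, 0, 0], [0, 0, 0]], [45, [3, 0, 0], [0, 0, 0]], [45, [3, 0, 0], [0, 0, 0]], [45, [3, 0, 20], [0, 0, 0]], [45, [3, 0, 60], [0, 0, 0]], [45, [3, 0, 110], [0, 0, 0]], [45, [3, 0, 160], [0, 0, 0]], [45, [3, 0, 210], [0, 0, 0]], [45, [3, 0, 260], [0, 0, 0]], [45, [3, 0, 260], [0, 0, 0]], [45, [3, 0, 260], [0, 0, 0]]]'

```text
time_s: 6.3
eef_pos: [449.8, 76.6, 296.9]
ee_rot: [0.001, 0.74, 0.672, 0.0]
force: [0.6, -0.1, 0.7]
grip_width: 0.529
grip_force: 0.0
```

```bash
python3 - <<'E'
from h import *
print(ctrl.sense()['eef_pos'],ctrl.sense()['joints'].round(2))
for n in ('wrist','top'):
    i=camera_info(n); p,d=capture(n); cv2.imwrite(f'pics/{n}1.png',p); np.savez(f'{n}1.npz',p=p,d=d,P=cloud(i,d)); 
    if n=='wrist': print(n,i); np.save('w1.npy',i,allow_pickle=True)
E
```

```text
[449.81004508  76.61937041 296.87661157] [-0.09  0.12  1.57 -0.    1.45  0.01]
wrist {'vfov': 64.03726183829362, 'cx': 278.04976138775584, 'cy': 207.68688699363844, 'k1': -0.019138837991773287, 'extrinsics': array([[ 9.95361677e-01, -9.23205269e-02, -2.70564542e-02,
         4.56210653e+02],
       [-9.62023684e-02, -9.53754389e-01, -2.84776526e-01,
         1.49955792e+02],
       [ 4.85506952e-04,  2.86058535e-01, -9.58212022e-01,
         4.38809709e+02],
       [ 0.00000000e+00,  0.00000000e+00,  0.00000000e+00,
         1.00000000e+00]])}
```

View pics/wrist1.png

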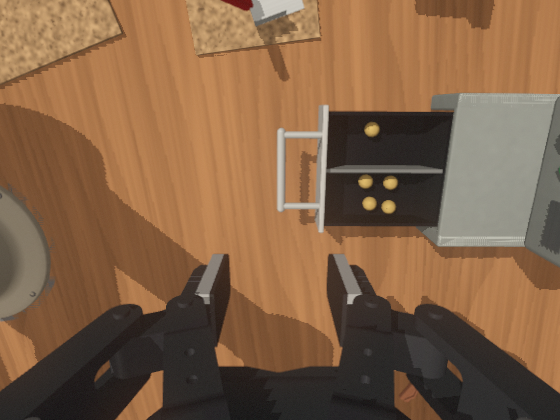

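Wrist view: the tray is out, with one roller in the left lane at (372,130) and four in the right lane at (366,182), (391,183), (370,203) and (389,207). The scoop's pan edge shows at (275,8).

```bash
python3 - <<'E'
from h import *
i=np.load('w1.npy',allow_pickle=True).item(); z=np.load('wrist1.npz'); p,P=z['p'],z['P']
hsv=cv2.cvtColor(p,cv2.COLOR_BGR2HSV)
m=((hsv[:,:,1]>90)&(hsv[:,:,2]>90)).astype(np.uint8); m[:,:333]=0;m[:,440:]=0;m[:112]=0;m[225:]=0
n,l,st,c=cv2.connectedComponentsWithStats(m)
# polisher frame from deck edges
b=plane(i,[[282,131],[281,210]],50); print('bar ends',b.round(1))
print('panel top',plane(i,[[325,107],[320,231]],56).round(1))
d=plane(i,[[456,95],[441,243]],70); print('deck front corners',d.round(1),d.mean(0),np.degrees(np.arctan2(*(d[0]-d[1])[[1,0]]))-90)
w=plane(i,[[333,170],[440,171]],46); print('divider',w.round(1))
yaw=np.radians(-5.3);X=np.array([np.cos(yaw),np.sin(yaw)]);Y=np.array([-X[1],X[0]]); o=np.array([638.,59.3])
for k in range(1,n):
    if st[k,4]>30:
        q=plane(i,[c[k]],25)[0,:2]; print(c[k].round(),st[k,4],q.round(1),((q-o)@X).round(1),((q-o)@Y).round(1),P[int(c[k][1]),int(c[k][0])].round(1))
for nm,pt in(('div',w[0]),('div',w[1]),('bar',b.mean(0)),('deck',d.mean(0))):
    print(nm,((pt[:2]-o)@X).round(1),((pt[:2]-o)@Y).round(1))
E
```

```text
bar ends [[458.4 124.2  50. ]
 [448.5  31.1  50. ]]
panel top [[507.6 145.7  56. ]
 [493.3   1.8  56. ]]
deck front corners [[643.5 145.2  70. ]
 [634.5 -22.   70. ]] [639.00689841  61.61371866  70.        ] -3.0927977846065744
divider [[514.2  73.2  46. ]
 [641.   59.9  46. ]]
[371. 129.] 175 [565.9 114.6] -76.9 48.4 [563.9 115.2  31.2]
[365. 181.] 157 [556.9  51. ] -79.9 -15.8 [555.4  52.7  30.9]
[390. 182.] 161 [588.1  46.6] -48.5 -17.3 [584.7  48.9  32.1]
[369. 203.] 159 [561.2  22.1] -73.1 -44.1 [558.4  25.4  31.5]
[388. 206.] 163 [585.5  14.9] -48.2 -49.0 [582.7  17.4  30.2]
div -124.5 2.4
div 2.9 0.9
bar -185.5 1.2
deck 0.8 2.4
```

Emit:
apply_moves --targets '[[60, [0, 45, 0], [0, 0, 4]], [60, [-5, 90, 0], [0, 0, 8]], [60, [-10, 135, 0], [0, 0, 12]], [60, [-15, 180, 0], [0, 0, 16]], [60, [-20, 210, 0], [0, 0, 18.5]], [60, [-20, 210, 0], [0, 0, 18.5]], [60, [-20, 210, 0], [0, 0, 18.5]]]'

```text
time_s: 7.1
eef_pos: [429.6, 286.6, 295.0]
ee_rot: [-0.001, 0.622, 0.783, -0.001]
force: [0.3, -0.8, 0.2]
grip_width: 0.703
grip_force: 0.0
```

```bash
python3 - <<'E'
from h import *
print(ctrl.sense()['eef_pos'],ctrl.sense()['ee_rot'])
i=camera_info('wrist'); p,d=capture('wrist'); cv2.imwrite('pics/wrist2.png',p); P=cloud(i,d); np.savez('wrist2.npz',p=p,P=P); np.save('w2.npy',i,allow_pickle=True)
hsv=cv2.cvtColor(p,cv2.COLOR_BGR2HSV)
red=((hsv[:,:,0]<6)|(hsv[:,:,0]>174))&(hsv[:,:,1]>150)&(hsv[:,:,2]>50); print('red px',red.sum(),np.argwhere(red).mean(0)[::-1])
top=red&(P[:,:,2]>90)
print(P[red].min(0),P[red].max(0),'top',top.sum(),P[top].mean(0), cv2.minAreaRect(P[top][:,:2].astype(np.float32)))
E
```

```text
[429.6058076  286.55954514 294.97947516] [-5.65583438e-04  6.22197136e-01  7.82859413e-01 -1.24279650e-03]
red px 690 [265.68115942 188.67391304]
[400.29488065 250.60636395   1.92229129] [436.55301634 358.52543163 436.87120623] top 302 [411.31735077 269.09808319  98.80257459] ((409.1596374511719, 305.2835693359375), (14.604976654052734, 105.76901245117188), 3.6458098888397217)
```

View pics/wrist2.png

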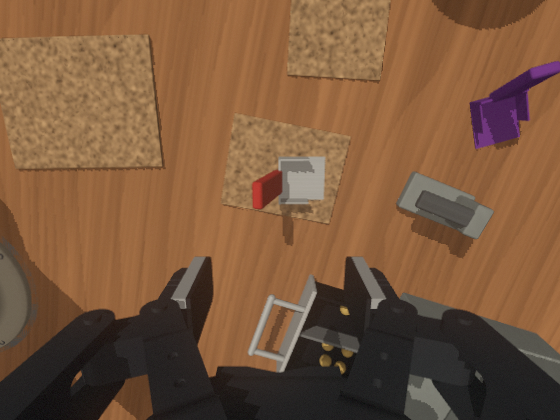

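Wrist view: the scoop lies on the middle pad, lip edge at column 326 (rows 159–203), red handle at (266,189). It is the red one, not the purple, and its yaw is about the tool's yaw.

```bash
python3 - <<'E'
from h import *
i=np.load('w2.npy',allow_pickle=True).item(); z=np.load('wrist2.npz'); p,P=z['p'],z['P']
hsv=cv2.cvtColor(p,cv2.COLOR_BGR2HSV).astype(int)
pan=(hsv[:,:,1]<45)&(hsv[:,:,2]>110); pan[:140]=0;pan[225:]=0;pan[:,:255]=0;pan[:,345:]=0
m=cv2.morphologyEx(pan.astype(np.uint8),cv2.MORPH_OPEN,np.ones((3,3)))
uv=[];
for v in range(162,200):
    u=np.where(m[v])[0]
    if len(u): uv.append([u.max()+.5,v])
uv=np.array(uv); print(uv[::6]); q=plane(i,uv,5.5); 
c=np.polyfit(q[:,1],q[:,0],1); print('lip yaw',np.degrees(np.arctan(-c[0])))
col=m[:,310:324]; r=[[u,np.where(m[:,u])[0][[0,-1]].tolist()] for u in range(308,326,4)]; print(r)
e=plane(i,[[320,r[3][1][0]],[320,r[3][1][1]]],5.5); print('pan sides near lip',e)
red=((hsv[:,:,0]<6)|(hsv[:,:,0]>174))&(hsv[:,:,1]>150)&(hsv[:,:,2]>50); red[:150]=0;red[225:]=0;red[:,:240]=0;red[:,290:]=0
for k in(cv2.minAreaRect(np.argwhere(red)[:,::-1].astype(np.float32)),): print(cv2.boxPoints(k))
crop=cv2.resize(p[140:230,220:350],None,fx=5,fy=5,interpolation=cv2.INTER_CUBIC); cv2.imwrite('pics/crop2.png',crop)
yaw=np.radians(13.)
for w in ([-50.3,15,95.3],[-50.3,-15,95.3],[30,28.5,1.5],[30,-28.5,1.5],[-47,0,73.5]):
    X=np.array([459+w[0]*np.cos(yaw)-w[1]*np.sin(yaw),276+w[0]*np.sin(yaw)+w[1]*np.cos(yaw),w[2]+4]); print(w,X.round(1),proj(i,[X])[0].round(1))
E
```

```text
[[324.5 162. ]
 [323.5 168. ]
 [323.5 174. ]
 [323.5 180. ]
 [323.5 186. ]
 [322.5 192. ]
 [322.5 198. ]]
lip yaw 8.979128667735512
[[308, [157, 198]], [312, [157, 198]], [316, [157, 198]], [320, [157, 198]], [324, [157, 164]]]
pan sides near lip [[477.86864986 310.8705035    5.5       ]
 [492.0058697  258.25818125   5.5       ]]
[[241.13606 192.59383]
 [274.99585 164.7093 ]
 [290.5835  183.63713]
 [256.7237  211.52165]]
[-50.3, 15, 95.3] [406.6 279.3  99.3] [255.7 184.2]
[-50.3, -15, 95.3] [413.4 250.1  99.3] [256.2 212. ]
[30, 28.5, 1.5] [481.8 310.5   5.5] [322.9 158. ]
[30, -28.5, 1.5] [494.6 255.    5.5] [321.3 200.7]
[-47, 0, 73.5] [413.2 265.4  77.5] [260.2 193.2]
```

View pics/crop2.png

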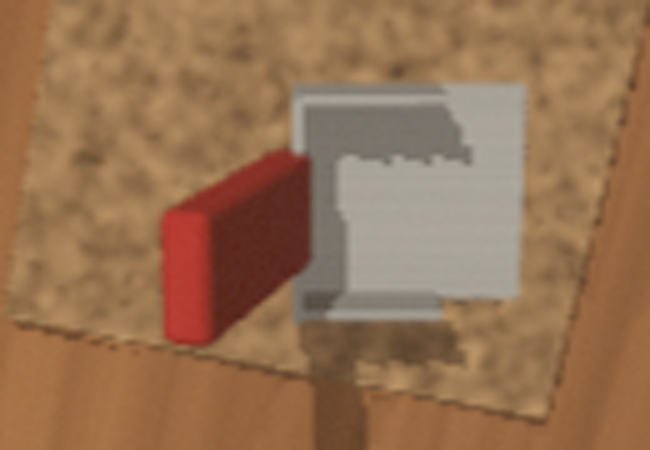

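Emit:
apply_moves --targets '[[60, [-8, -6, -40], [1.3, -5.5, 0.2]], [60, [-16, -12, -80], [2.6, -11, 0.4]], [60, [-24, -18, -120], [4, -16.5, 0.5]], [60, [-28.3, -22.5, -165], [4, -16.5, 0.5]], [60, [-28.3, -22.5, -169], [4, -16.5, 0.5]], [60, [-28.3, -22.5, -169], [4, -16.5, 0.5]]]'

```text
time_s: 7.75
eef_pos: [402.6, 263.5, 127.9]
ee_rot: [0.091, 0.613, 0.776, 0.116]
force: [1.4, 0.2, 0.5]
grip_width: 0.702
grip_force: 0.0
```

```bash
python3 - <<'E'
from h import *
print(ctrl.sense()['eef_pos'],ctrl.sense()['ee_rot'])
i=camera_info('wrist'); p,d=capture('wrist'); cv2.imwrite('pics/wrist3.png',p); 
E
```

```text
[402.56976882 263.53533159 127.89218653] [0.09055297 0.61289034 0.77633114 0.11608424]
```

View pics/wrist3.png

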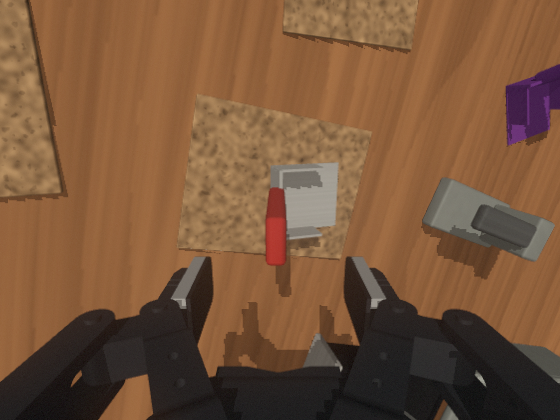

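```bash
python3 - <<'E'
from h import *
i=camera_info('wrist'); yaw=np.radians(13.5)
for w in ([-58,15,90.8],[-58,-15,90.8],[-47.2,15,94],[-47.2,-15,94],[30,28.5,1.5],[30,-28.5,1.5]):
    X=np.array([461.5+w[0]*np.cos(yaw)-w[1]*np.sin(yaw),278.6+w[0]*np.sin(yaw)+w[1]*np.cos(yaw),w[2]+4]); print(w,X.round(1),proj(i,[X])[0].round(1))
p=cv2.imread('pics/wrist3.png'); hsv=cv2.cvtColor(p,cv2.COLOR_BGR2HSV)
m=((hsv[:,:,0]<6)|(hsv[:,:,0]>174))&(hsv[:,:,1]>150)&(hsv[:,:,2]>165); m[:180]=0;m[275:]=0;m[:,:250]=0;m[:,300:]=0
a=np.argwhere(m); print('top face',len(a),a.min(0)[::-1],a.max(0)[::-1])
E
```

```text
[-58, 15, 90.8] [401.6 279.6  94.8] [263.8 217.9]
[-58, -15, 90.8] [408.6 250.5  94.8] [264.6 267.4]
[-47.2, 15, 94] [412.1 282.2  98. ] [284.3 217.8]
[-47.2, -15, 94] [419.1 253.   98. ] [284.1 267.3]
[30, 28.5, 1.5] [484.  313.3   5.5] [336.5 162.1]
[30, -28.5, 1.5] [497.3 257.9   5.5] [333.5 224.9]
top face 646 [267 218] [282 263]
```

Emit:
apply_moves --targets '[[60, [7, 2, -25], [0, 0, 0]], [60, [14, 3.5, -48], [0, 0, 0]], [60, [19.5, 4.8, -67], [0, 0, 0]], [60, [19.5, 4.8, -67], [0, 0, 0]], [60, [19.5, 4.8, -67], [0, 0, 0]], [8, [19.5, 4.8, -67], [0, 0, 0]], [8, [19.5, 4.8, -67], [0, 0, 0]], [8, [19.5, 4.8, -67], [0, 0, 0]], [8, [19.5, 4.8, -67], [0, 0, 0]], [8, [19.5, 4.8, -67], [0, 0, 0]], [8, [19.5, 4.8, -67], [0, 0, 0]], [8, [19.5, 4.8, -67], [0, 0, 0]]]' --squeeze 80

```text
time_s: 9.0
eef_pos: [421.4, 268.9, 60.9]
ee_rot: [0.091, 0.612, 0.777, 0.117]
force: [-3.5, -1.1, 6.4]
grip_width: 0.134
grip_force: 78.7
```

Emit:
apply_moves --targets '[[8, [0, 0, 10], [0, 0, 0]], [8, [0, 0, 40], [0, 0, 0]], [8, [0, 0, 80], [0, 0, 0]], [8, [0, 0, 125], [0, 0, 0]], [8, [0, 0, 170], [0, 0, 0]], [8, [0, 0, 170], [0, 0, 0]], [8, [0, 0, 170], [0, 0, 0]]]' --squeeze 100

```text
time_s: 9.7
eef_pos: [421.0, 268.8, 230.8]
ee_rot: [0.091, 0.612, 0.777, 0.117]
force: [-0.8, 0.3, -1.6]
grip_width: 0.127
grip_force: 97.7
```

```bash
python3 - <<'E'
from h import *
from scipy.spatial.transform import Rotation as R
s=ctrl.sense(); w,x,y,z=s['ee_rot']; T=R.from_quat([x,y,z,w]).as_matrix(); print(s['eef_pos'],T.round(3))
i=camera_info('wrist'); p,d=capture('wrist'); cv2.imwrite('pics/wrist4.png',p); np.save('w4.npy',dict(i=i,s=s),allow_pickle=True)
E
```

```text
[421.00751733 268.83827163 230.77345285] [[-0.234  0.93   0.284]
 [ 0.972  0.223  0.07 ]
 [ 0.002  0.293 -0.956]]
```

View pics/wrist4.png

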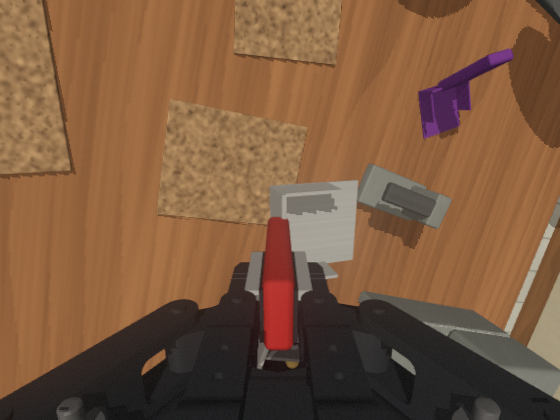

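The scoop is held, with lip corners at (357,181) and (354,263).

```bash
cat >> h.py <<'E'
from scipy.spatial.transform import Rotation as R
a=np.radians(17)
ST=R.from_matrix(np.array([[0,1,0],[np.cos(a),0,np.sin(a)],[np.sin(a),0,-np.cos(a)]]).T) # tool axes -> scoop: columns tool x,y,z in scoop
# tool x = scoop y; tool y=(cos,0,sin); tool z=(sin,0,-cos)
ST=R.from_matrix(np.array([[0,np.cos(a),np.sin(a)],[1,0,0],[0,np.sin(a),-np.cos(a)]]))
def toolR(s): w,x,y,z=s['ee_rot']; return R.from_quat([x,y,z,w])
def scoopR(s): return toolR(s)*ST.inv()
OFF=np.array([0,0,0.]) # grasp point minus nominal grip, scoop frame
def scoop_pts(s,w,off=OFF):
    Rt=toolR(s); g=s['eef_pos']-19*Rt.as_matrix()[:,2]
    return g+scoopR(s).apply(np.array(w,float)-np.array([-47,0,73.5])-off)
E
python3 - <<'E'
from h import *
D=np.load('w4.npy',allow_pickle=True).item(); i,s=D['i'],D['s']
print(scoopR(s).as_matrix().round(3))
w=[[30,28.5,1.5],[30,-28.5,1.5],[-30,28.5,25],[-52.5,15,92],[-52.5,-15,92]]
P=scoop_pts(s,w); print(P.round(1)); print(proj(i,P).round(1))
p=cv2.imread('pics/wrist4.png'); cv2.imwrite('pics/c4.png',cv2.resize(p[160:360,230:380],None,fx=3,fy=3,interpolation=cv2.INTER_CUBIC))
E
```

```text
[[ 0.972 -0.234  0.   ]
 [ 0.234  0.972 -0.002]
 [ 0.     0.002  1.   ]]
[[483.8 313.4 177. ]
 [497.1 258.  176.9]
 [425.5 299.3 200.5]
 [406.8 280.8 267.5]
 [413.8 251.6 267.4]]
[[359.7 180. ]
 [354.1 260. ]
 [282.9 195.5]
 [279.9 284.5]
 [279.8 356.2]]
```

View pics/c4.png

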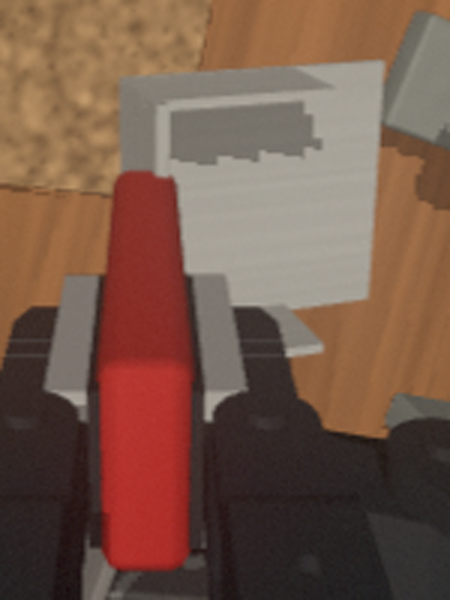

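```bash
cat >> h.py <<'E'
O=np.array([639,60.3]); YAW=-5.6
def pol(L,y): 
    t=np.radians(YAW); return np.array([O[0]+L*np.cos(t)-y*np.sin(t),O[1]+L*np.sin(t)+y*np.cos(t)])
def tool(lip,yaw,pitch,off=OFF):
    Rs=R.from_euler('ZY',[yaw,pitch],degrees=True); Rt=Rs*ST
    return np.array(lip)+Rs.apply(np.array([-77,0,73.5])+off)+19*Rt.as_matrix()[:,2],Rt
def row(s,lip,yaw,pitch):
    t,Rt=tool(lip,yaw,pitch); return (t-s['eef_pos']).round(1).tolist(),np.degrees((Rt*toolR(s).inv()).as_rotvec()).round(1).tolist()
def lane(s,y,wps,n=1):
    # wps: (L,h,pitch)
    for w in wps: print(w,row(s,[*pol(w[0],y),16+w[1]],YAW,w[2]))
E
python3 - <<'E'
from h import *
s=ctrl.sense(); A=np.array([490,286,177,13.5,0.]); p=pol(-98,33.); B=np.array([*p,116,-5.6,50])
for k in range(1,9):
    v=A+(B-A)*k/8; print(row(s,v[:3],v[3],v[4]))
print(tool(B[:3],-5.6,50)[0])
E
```

```text
([12.5, -18.1, 2.7], [-1.4, 6.0, -2.4])
([26.0, -37.2, 1.8], [-2.5, 12.1, -4.8])
([40.4, -56.9, 0.0], [-3.3, 18.3, -7.1])
([55.5, -77.1, -2.6], [-3.9, 24.6, -9.4])
([71.2, -98.1, -6.2], [-4.2, 30.9, -11.6])
([87.4, -119.8, -10.8], [-4.2, 37.2, -13.8])
([103.9, -142.3, -16.4], [-4.0, 43.6, -15.9])
([120.6, -165.6, -23.1], [-3.6, 50.0, -17.9])
[541.1663174  103.05092752 206.29557064]
```

Emit:
apply_moves --targets '[[8, [12.5, -18.1, 2.7], [-1.4, 6.0, -2.4]], [8, [26.0, -37.2, 1.8], [-2.5, 12.1, -4.8]], [8, [40.4, -56.9, 0.0], [-3.3, 18.3, -7.1]], [8, [55.5, -77.1, -2.6], [-3.9, 24.6, -9.4]], [8, [71.2, -98.1, -6.2], [-4.2, 30.9, -11.6]], [8, [87.4, -119.8, -10.8], [-4.2, 37.2, -13.8]], [8, [103.9, -142.3, -16.4], [-4.0, 43.6, -15.9]], [8, [120.6, -165.6, -23.1], [-3.6, 50.0, -17.9]], [8, [120.6, -165.6, -23.1], [-3.6, 50.0, -17.9]], [8, [120.6, -165.6, -23.1], [-3.6, 50.0, -17.9]]]'

```text
time_s: 10.75
eef_pos: [541.7, 102.8, 204.6]
ee_rot: [-0.211, 0.711, 0.643, -0.192]
force: [-0.2, 0.3, -1.5]
grip_width: 0.126
grip_force: 98.1
```

```bash
python3 - <<'E'
from h import *
s=ctrl.sense(); print(s['eef_pos'],scoopR(s).as_euler('ZYX',degrees=True).round(1),s['joints'].round(2))
i=camera_info('wrist'); p,d=capture('wrist'); cv2.imwrite('pics/wrist5.png',p); np.save('w5.npy',dict(i=i,s=s),allow_pickle=True)
print(proj(i,scoop_pts(s,[[30,28.5,1.5],[30,-28.5,1.5]])).round(1))
lane(s,33,[(-98,60,50),(-98,30,50),(-98,10,50),(-98,4,50),(-98,0,50),(-98,-1.5,50)])
E
```

```text
[541.72569092 102.84576064 204.6128218 ] [-5.7 50.2 -0.1] [-0.04  0.73  1.02  0.03  1.97  0.06]
[[359.3 180.1]
 [353.6 260.1]]
(-98, 60, 50) ([-0.6, 0.2, -38.3], [0.0, -0.2, 0.1])
(-98, 30, 50) ([-0.6, 0.2, -68.3], [0.0, -0.2, 0.1])
(-98, 10, 50) ([-0.6, 0.2, -88.3], [0.0, -0.2, 0.1])
(-98, 4, 50) ([-0.6, 0.2, -94.3], [0.0, -0.2, 0.1])
(-98, 0, 50) ([-0.6, 0.2, -98.3], [0.0, -0.2, 0.1])
(-98, -1.5, 50) ([-0.6, 0.2, -99.8], [0.0, -0.2, 0.1])
```

View pics/wrist5.png

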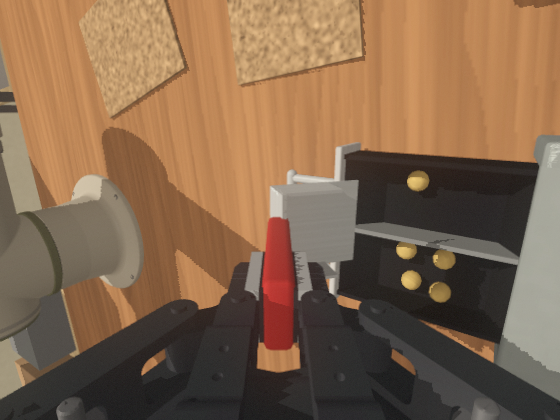

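Wrist view: the scoop is pitched above the left lane, the left roller is at (418,181), and the four right-lane rollers are at (406–444, 250–292).

```bash
python3 - <<'E'
from h import *
D=np.load('w5.npy',allow_pickle=True).item(); i=D['i']
t=np.radians(YAW); M=np.array([[np.cos(t),np.sin(t)],[-np.sin(t),np.cos(t)]])
f=lambda uv,z:((plane(i,uv,z)[:,:2]-O)@M.T).round(1).tolist()
print('div',f([[358,229],[516,256]],46)); print('leftwall',f([[360,154],[530,166]],50)); print('roll',f([[418,181],[406,250],[444,260],[411,280],[440,292]],25))
i=camera_info('top'); p,d=capture('top'); 
z=np.load('top1.npz')['p']; hsv=cv2.cvtColor(z,cv2.COLOR_BGR2HSV); 
m=((hsv[:,:,1]>80)&(hsv[:,:,2]>90)).astype(np.uint8); c=proj(i,[[*pol(-65,0),40]])[0].astype(int); print(c)
cv2.imwrite('pics/x.png',cv2.resize(z[c[1]-40:c[1]+40,c[0]-40:c[0]+40],None,fx=7,fy=7,interpolation=cv2.INTER_CUBIC))
# top cam projections of lane corners
for y in(-64,-2,2,64): print(y,proj(i,[[*pol(-130,y),48],[*pol(-5,y),48]]).round(1).tolist())
E
```

```text
div [[-118.9, 1.5], [-0.3, 4.4]]
leftwall [[-120.3, 69.2], [-3.6, 69.9]]
roll [[-76.7, 46.8], [-79.9, -17.5], [-47.9, -19.3], [-72.4, -45.8], [-47.2, -50.2]]
[275 165]
-64 [[296.3, 190.9], [301.1, 146.7]]
-2 [[273.6, 188.4], [278.8, 144.3]]
2 [[272.2, 188.3], [277.4, 144.1]]
64 [[249.6, 185.7], [255.1, 141.7]]
```

View pics/x.png

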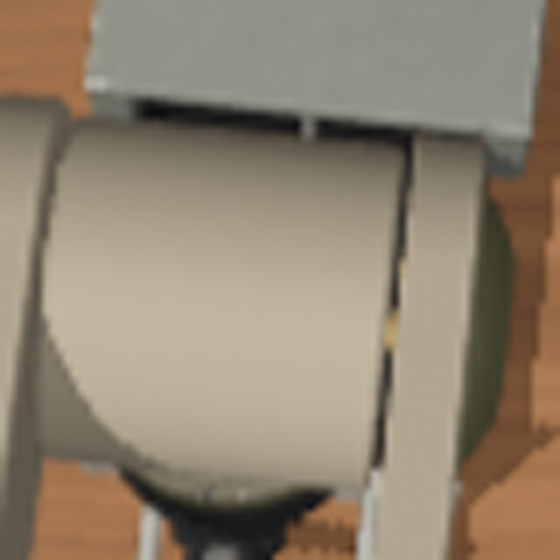

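Emit:
apply_moves --targets '[[8, [-0.6, 0, -20], [0, 0, 0]], [8, [-0.6, 0, -40], [0, 0, 0]], [8, [-0.6, 0, -58], [0, 0, 0]], [8, [-0.6, 0, -58], [0, 0, 0]], [8, [-0.6, 0, -58], [0, 0, 0]]]'

```text
time_s: 11.35
eef_pos: [541.1, 103.9, 150.6]
ee_rot: [-0.209, 0.71, 0.644, -0.19]
force: [0.5, -0.3, -1.4]
grip_width: 0.131
grip_force: 98.1
```

```bash
python3 - <<'E'
from h import *
s=ctrl.sense(); print(s['eef_pos'],scoop_pts(s,[[30,28.5,0],[30,-28.5,0]]).round(1))
i=camera_info('wrist'); p,d=capture('wrist'); cv2.imwrite('pics/wrist6.png',cv2.resize(p[120:320,250:550],None,fx=2.6,fy=2.6,interpolation=cv2.INTER_CUBIC)); np.save('w6.npy',dict(i=i,s=s),allow_pickle=True)
E
```

```text
[541.11769357 103.93238527 150.568908  ] [[547.7 131.9  60.3]
 [542.1  75.1  60.3]]
```

View pics/wrist6.png

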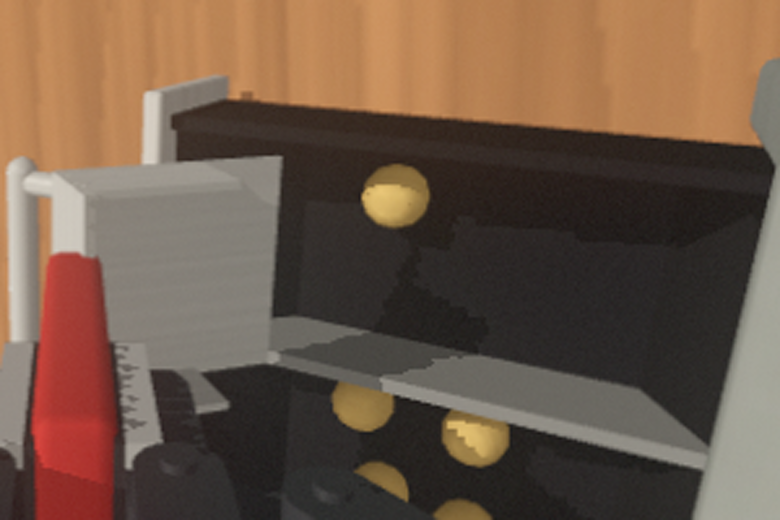

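```bash
python3 - <<'E'
from h import *
D=np.load('w6.npy',allow_pickle=True).item(); i=D['i'];s=D['s']
t=np.radians(YAW); M=np.array([[np.cos(t),np.sin(t)],[-np.sin(t),np.cos(t)]])
g=lambda c:np.array(c)/2.6+np.array([250,120])
f=lambda uv,z:((plane(i,g(uv),z)[:,:2]-O)@M.T).round(1).tolist()
print('div top upper edge',f([[380,375],[705,455]],46),'lower',f([[380,387],[705,467]],46))
print('wall outer/inner top',f([[235,101],[765,148]],50),f([[175,128],[765,183]],50))
print('floor line div',f([[300,318],[640,388]],16))
P=scoop_pts(s,[[30,28.5,1.5],[30,-28.5,1.5]]); print('lip pred px',proj(i,P).round(1).tolist(),'obs',g([[281,156],[271,352]]).round(1).tolist(), ((P[:,:2]-O)@M.T).round(1).tolist())
E
```

```text
div top upper edge [[-71.1, 2.6], [1.8, 1.8]] lower [[-70.8, -0.8], [2.3, -1.1]]
wall outer/inner top [[-115.2, 73.2], [-0.6, 73.2]] [[-132.7, 64.2], [0.7, 66.1]]
floor line div [[-103.5, 1.4], [-11.5, 2.2]]
lip pred px [[359.3, 180.1], [353.6, 260.2]] obs [[358.1, 180.0], [354.2, 255.4]] [[-96.7, 62.3], [-96.7, 5.3]]
```

Emit:
apply_moves --targets '[[8, [0, 0, -15], [0, 0, 0]], [8, [0, 0, -28], [0, 0, 0]], [8, [0, 0, -36], [0, 0, 0]], [8, [0, 0, -40], [0, 0, 0]], [8, [0, 0, -40], [0, 0, 0]], [8, [0, 0, -40], [0, 0, 0]]]'

```text
time_s: 12.0
eef_pos: [541.4, 103.3, 109.4]
ee_rot: [-0.21, 0.711, 0.644, -0.19]
force: [-0.4, 0.3, -2.1]
grip_width: 0.127
grip_force: 98.2
```

```bash
python3 - <<'E'
from h import *
s=ctrl.sense(); print(s['eef_pos'],s['force'],s['wrist_torque'],scoop_pts(s,[[30,28.5,0],[30,-28.5,0]]).round(1))
E
```

```text
[541.4336032  103.26183567 109.43748716] [-0.41595194  0.26336358 -2.0740852 ] [-0.11200651 -0.45034748 -0.0171654 ] [[547.9 131.2  19.1]
 [542.3  74.5  19.2]]
```

```bash
python3 - <<'E'
from h import *
s=ctrl.sense()
lane(s,33,[(-97,0,50),(-96,-1,50),(-90,-1,46),(-82,-1,40),(-74,-1,33),(-66,-1,26),(-58,-1,18.5),(-50,-1,11),(-43,-1,5),(-36,-1,3),(-29,-1,2),(-22,-1,2),(-17,-1,2)])
E
```

```text
(-97, 0, 50) ([0.7, -0.3, -3.1], [0.1, 0.1, 0.0])
(-96, -1, 50) ([1.7, -0.4, -4.1], [0.1, 0.1, 0.0])
(-90, -1, 46) ([1.4, -0.4, -4.6], [-0.3, -3.9, 0.0])
(-82, -1, 40) ([0.1, -0.2, -6.1], [-0.9, -9.9, 0.0])
(-74, -1, 33) ([-2.5, 0.0, -9.1], [-1.6, -16.8, 0.0])
(-66, -1, 26) ([-4.7, 0.2, -13.4], [-2.3, -23.8, 0.0])
(-58, -1, 18.5) ([-6.9, 0.4, -19.3], [-3.0, -31.3, 0.0])
(-50, -1, 11) ([-8.3, 0.6, -26.5], [-3.8, -38.7, 0.0])
(-43, -1, 5) ([-8.0, 0.6, -33.1], [-4.3, -44.7, 0.0])
(-36, -1, 3) ([-3.2, 0.1, -35.4], [-4.5, -46.7, 0.0])
(-29, -1, 2) ([2.8, -0.5, -36.6], [-4.6, -47.7, 0.0])
(-22, -1, 2) ([9.8, -1.2, -36.6], [-4.6, -47.7, 0.0])
(-17, -1, 2) ([14.7, -1.7, -36.6], [-4.6, -47.7, 0.0])
```

Emit:
apply_moves --targets '[[8, [0.7, -0.3, -3], [0, 0, 0]], [8, [1.7, -0.4, -4], [0, 0, 0]], [8, [1.7, -0.4, -4], [0, 0, 0]], [8, [1.4, -0.4, -4.6], [-0.3, -3.9, 0]], [8, [0.1, -0.2, -6.1], [-0.9, -9.9, 0]], [8, [-2.5, 0, -9.1], [-1.6, -16.8, 0]], [8, [-4.7, 0.2, -13.4], [-2.3, -23.8, 0]], [8, [-6.9, 0.4, -19.3], [-3, -31.3, 0]], [8, [-8.3, 0.6, -26.5], [-3.8, -38.7, 0]], [8, [-8.3, 0.6, -26.5], [-3.8, -38.7, 0]]]'

```text
time_s: 13.0
eef_pos: [533.8, 104.2, 84.6]
ee_rot: [0.043, 0.74, 0.671, 0.039]
force: [5.2, 0.5, 3.1]
grip_width: 0.13
grip_force: 99.4
```

```bash
python3 - <<'E'
from h import *
s=ctrl.sense(); print(s['force'],s['wrist_torque'],scoop_pts(s,[[30,28.5,0],[30,-28.5,0]]).round(1),scoopR(s).as_euler('ZYX',degrees=True).round(1))
t=np.radians(YAW); M=np.array([[np.cos(t),np.sin(t)],[-np.sin(t),np.cos(t)]]); print(((scoop_pts(s,[[30,0,0]])[:,:2]-O)@M.T))
lane(s,33,[(-43,-1,5),(-36,-1,3),(-29,-1,2),(-22,-1,2),(-17,-1,2),(-13,-1,2),(-11,-1,2)])
E
```

```text
[5.24785323 0.51627969 3.11551979] [ 0.11722247 -1.1095857   0.03680137] [[596.5 126.6  17.3]
 [591.   69.9  17.3]] [-5.6 10.4  0. ]
[[-48.74134936  33.37813331]]
(-43, -1, 5) ([-0.4, -0.3, -8.3], [-0.5, -5.4, 0.0])
(-36, -1, 3) ([4.5, -0.8, -10.6], [-0.7, -7.4, 0.0])
(-29, -1, 2) ([10.4, -1.4, -11.8], [-0.8, -8.4, 0.0])
(-22, -1, 2) ([17.4, -2.1, -11.8], [-0.8, -8.4, 0.0])
(-17, -1, 2) ([22.4, -2.6, -11.8], [-0.8, -8.4, 0.0])
(-13, -1, 2) ([26.4, -3.0, -11.8], [-0.8, -8.4, 0.0])
(-11, -1, 2) ([28.4, -3.2, -11.8], [-0.8, -8.4, 0.0])
```

Emit:
apply_moves --targets '[[8, [-0.4, -0.3, -7.8], [-0.5, -5.4, 0]], [8, [4.5, -0.8, -10], [-0.7, -7.4, 0]], [8, [10.4, -1.4, -11], [-0.8, -8.4, 0]], [8, [17.4, -2.1, -11], [-0.8, -8.4, 0]], [8, [22.4, -2.6, -11], [-0.8, -8.4, 0]], [8, [26.4, -3, -11], [-0.8, -8.4, 0]], [8, [27.4, -3, -11], [-0.8, -8.4, 0]], [8, [27.4, -3, -11], [-0.8, -8.4, 0]]]'

```text
time_s: 13.8
eef_pos: [562.6, 101.0, 75.0]
ee_rot: [0.095, 0.735, 0.666, 0.087]
force: [-6.3, -1.0, 18.4]
grip_width: 0.129
grip_force: 101.9
```

```bash
cat >> h.py <<'E'
def st():
    s=ctrl.sense(); t=np.radians(YAW); M=np.array([[np.cos(t),np.sin(t)],[-np.sin(t),np.cos(t)]])
    l=scoop_pts(s,[[30,0,0]])[0]; print('F',s['force'].round(1),'lip pol',(M@(l[:2]-O)).round(1),'z',l[2].round(1),'w',l.round(1),'eul',scoopR(s).as_euler('ZYX',degrees=True).round(1),'t',s['time_s']); return s
E
python3 - <<'E'
from h import *
s=st()
i=camera_info('wrist'); p,d=capture('wrist'); cv2.imwrite('pics/wrist7.png',p)
E
```

```text
F [-6.3 -1.  18.4] lip pol [-10.8  33. ] z 17.0 w [631.5  94.2  17. ] eul [-5.6  2.2  0. ] t 13.8
```

View pics/wrist7.png

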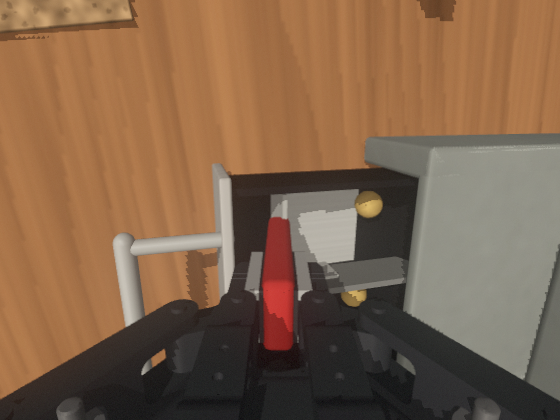

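The roller sits at the lip and ramp, at (369,205). I'll pivot nose-up along the ramp so it drops into the pan.

```bash
python3 - <<'E'
from h import *
s=st()
lane(s,33,[(-11,2.5,0),(-10,5,-4),(-8.5,9,-8),(-6.5,13.5,-12),(-4,18,-16),(-2,22,-20),(-0.5,25,-23),(-10,30,-24),(-25,40,-25),(-30,60,-25),(-30,95,-25),(-30,130,-25)])
E
```

```text
F [-6.1  0.8 17.7] lip pol [-10.8  33. ] z 17.0 w [631.5  94.2  17. ] eul [-5.6  2.2  0. ] t 13.85
(-11, 2.5, 0) ([-2.4, 0.2, -1.2], [-0.3, -2.2, 0.0])
(-10, 5, -4) ([-5.1, 0.5, -3.8], [-0.6, -6.2, 0.0])
(-8.5, 9, -8) ([-6.9, 0.7, -5.1], [-1.0, -10.1, 0.0])
(-6.5, 13.5, -12) ([-7.8, 0.8, -6.2], [-1.4, -14.1, 0.0])
(-4, 18, -16) ([-7.8, 0.8, -7.5], [-1.8, -18.1, 0.0])
(-2, 22, -20) ([-8.0, 0.8, -9.4], [-2.2, -22.1, 0.0])
(-0.5, 25, -23) ([-7.8, 0.8, -11.0], [-2.5, -25.1, 0.0])
(-10, 30, -24) ([-17.6, 1.7, -7.5], [-2.6, -26.1, 0.0])
(-25, 40, -25) ([-32.9, 3.2, 1.0], [-2.7, -27.1, 0.0])
(-30, 60, -25) ([-37.9, 3.7, 21.0], [-2.7, -27.1, 0.0])
(-30, 95, -25) ([-37.9, 3.7, 56.0], [-2.7, -27.1, 0.0])
(-30, 130, -25) ([-37.9, 3.7, 91.0], [-2.7, -27.1, 0.0])
```

Emit:
apply_moves --targets '[[8, [-2.4, 0.2, 1.5], [-0.3, -2.2, 0]], [8, [-5, 0.5, -1], [-0.6, -6.2, 0]], [8, [-6.5, 0.7, -2.5], [-1, -10.1, 0]], [8, [-7.5, 0.8, -3.8], [-1.4, -14.1, 0]], [8, [-7.6, 0.8, -5], [-1.8, -18.1, 0]], [8, [-7.8, 0.8, -7], [-2.2, -22.1, 0]], [8, [-7.6, 0.8, -8.5], [-2.5, -25.1, 0]], [8, [-7.6, 0.8, -8.5], [-2.5, -25.1, 0]], [8, [-7.6, 0.8, -8.5], [-2.5, -25.1, 0]]]'

```text
time_s: 14.75
eef_pos: [557.1, 100.7, 73.4]
ee_rot: [0.244, 0.7, 0.634, 0.221]
force: [0.4, -0.4, -1.4]
grip_width: 0.127
grip_force: 99.1
```

```bash
cat >> h.py <<'E'
def brass(i,p,box=None):
    hsv=cv2.cvtColor(p,cv2.COLOR_BGR2HSV); m=((hsv[:,:,0]>14)&(hsv[:,:,0]<30)&(hsv[:,:,1]>110)&(hsv[:,:,2]>80)).astype(np.uint8)
    m=cv2.morphologyEx(m,cv2.MORPH_OPEN,np.ones((3,3))); n,l,stt,c=cv2.connectedComponentsWithStats(m)
    return [(c[k].round().tolist(),int(stt[k,4])) for k in range(1,n) if 30<stt[k,4]<3000]
E
python3 - <<'E'
from h import *
s=st()
i=camera_info('wrist'); p,d=capture('wrist'); cv2.imwrite('pics/wrist8.png',p); print(brass(i,p)); print(proj(i,scoop_pts(s,[[30,28.5,1.5],[30,-28.5,1.5],[-28,26,1.5],[-28,-26,1.5]])).round(0).tolist())
E
```

```text
F [ 0.4 -0.4 -1.4] lip pol [ 1.3 32.1] z 48.0 w [643.4  92.1  48. ] eul [ -5.7 -21.4  -0.1] t 14.75
[]
[[360.0, 180.0], [355.0, 259.0], [275.0, 189.0], [275.0, 267.0]]
```

```bash
python3 - <<'E'
from h import *
for f,pts in(('wrist7',[(369,205),(354,296)]),('wrist5',[(418,181),(406,250),(444,260)])):
    p=cv2.imread(f'pics/{f}.png'); h=cv2.cvtColor(p,cv2.COLOR_BGR2HSV)
    for u,v in pts: print(f,h[v-4:v+5:4,u-4:u+5:4].reshape(-1,3).tolist())
    print(brass(None,p))
p=cv2.imread('pics/wrist8.png'); h=cv2.cvtColor(p,cv2.COLOR_BGR2HSV)
m=(h[:,:,0]>12)&(h[:,:,0]<32)&(h[:,:,1]>110)&(h[:,:,2]>70); n,l,stt,c=cv2.connectedComponentsWithStats(m.astype(np.uint8))
print([(c[k].round().tolist(),stt[k].tolist()) for k in range(1,n) if stt[k,4]>20])
E
```

```text
wrist7 [[19, 135, 132], [20, 133, 203], [20, 137, 195], [20, 134, 177], [21, 128, 215], [20, 133, 204], [20, 130, 210], [21, 129, 209], [20, 134, 196]]
wrist7 [[20, 132, 205], [20, 131, 204], [20, 135, 197], [20, 139, 138], [19, 140, 140], [20, 133, 199], [19, 139, 143], [19, 141, 145], [20, 135, 193]]
[([368.0, 204.0], 592), ([354.0, 297.0], 328)]
wrist5 [[21, 130, 216], [20, 132, 203], [19, 140, 144], [21, 128, 225], [21, 129, 217], [20, 132, 195], [20, 129, 217], [20, 133, 202], [20, 136, 172]]
wrist5 [[19, 138, 142], [19, 141, 143], [20, 139, 141], [21, 126, 224], [20, 128, 217], [20, 136, 190], [21, 127, 221], [20, 131, 207], [20, 136, 180]]
wrist5 [[20, 143, 144], [19, 141, 146], [19, 140, 140], [19, 139, 156], [20, 139, 162], [20, 139, 150], [19, 141, 161], [20, 139, 161], [19, 141, 152]]
[([97.0, 4.0], 34), ([120.0, 4.0], 72), ([148.0, 7.0], 101), ([263.0, 13.0], 279), ([281.0, 7.0], 158), ([290.0, 4.0], 60), ([314.0, 24.0], 574), ([315.0, 4.0], 31), ([353.0, 8.0], 199), ([165.0, 5.0], 33), ([158.0, 18.0], 81), ([246.0, 12.0], 41), ([326.0, 16.0], 49), ([150.0, 27.0], 66), ([
[... 310 characters left out ...]
 80), ([253.0, 64.0], 207), ([103.0, 60.0], 55), ([174.0, 57.0], 64), ([236.0, 58.0], 40), ([108.0, 64.0], 66), ([304.0, 66.0], 54), ([98.0, 73.0], 63), ([272.0, 72.0], 125), ([171.0, 72.0], 67), ([120.0, 75.0], 52), ([144.0, 86.0], 182), ([131.0, 78.0], 64), ([239.0, 78.0], 40), ([111.0, 101.0], 79), ([123.0, 106.0], 105), ([418.0, 180.0], 367), ([406.0, 250.0], 289), ([444.0, 259.0], 361), ([411.0, 280.0], 319), ([439.0, 292.0], 358)]
[([188.0, 126.0], [0, 0, 502, 399, 103085]), ([179.0, 288.0], [163, 266, 27, 36, 436]), ([144.0, 296.0], [132, 276, 33, 44, 758]), ([446.0, 332.0], [435, 324, 22, 18, 124]), ([152.0, 362.0], [144, 352, 20, 21, 167]), ([405.0, 363.0], [394, 355, 22, 20, 170])]
```

```bash
cat >> h.py <<'E'
def asc(p,u0,u1,v0,v1,s=4):
    h=cv2.cvtColor(p,cv2.COLOR_BGR2HSV).astype(int)
    for v in range(v0,v1,s):
        print(f'{v:3d} '+''.join((lambda H,S,V: 'R' if S>150 and (H<7 or H>173) and V>40 else 'B' if 17<=H<=27 and S>100 and V>110 else 'w' if 7<=H<17 and S>70 and V>60 else '.' if V<50 else '-' if V<100 else '=' if V<160 else '#')(*h[v,u]) for u in range(u0,u1,s)))
E
python3 - <<'E'
from h import *
asc(cv2.imread('pics/wrist8.png'),200,470,130,300)
E
```

```text
130 wwwwwwwwwwwwwwwwwwwwwwwwwwwwwwwwwwwwwwwww================--==---===-
134 wwwwwwwwwwwwwwwwwwwwwwwwwwww========================================
138 wwwwwwwwwwwwwwwwwwwwwwwwwwww========================================
142 wwwwwwwwwwwwwwwwwwwwwwwwwwww=======================================-
146 wwwwwwwwwwwwwwwwwwwwwwwwwwww====================#==================-
150 wwwwwwwwwwwwwwwwwwwwwwwwwwww=======================================-
154 wwwwwwwwwwwwwwwwwwwwwwwwwwww===================#===================-
158 wwwwwwwwwwwwwwwwwwwwwwwwwwwwwww--==============#===================-
162 wwwwwwwwwwwwwwwwwwwwwwwwwwwwww-....-----===========================-
166 wwwwwwwwwwwwwwwwwwwwwww----.-.............---======================-
170 wwwwwwwwwwwwwwww-......-......-........-....-=====================--
174 ===wwwwww------....-..-....--.--------.-....-=====================--
178 =======-----.-..---....-..----------====....-=====================-=
182 ====####---------....------------===####....======================-=
186 ====####-------.------------========####-...======================-=
190 =
[... 1338 characters left out ...]
==---===---===----===================--====
266 ======###----===RRRRRRRR===----======---..-====================-====
270 ======###----===RRRRRRRR====---====---..---===================--====
274 ======##=---===-RRRRRRRR-===---=##=--.....====================-=====
278 ===#==##----===-RRRRRRRR-===---------.....====================-=====
282 ======##----===-RRRRRRRR-===--------......====================-=====
286 =======#----===-RRRRRRRR-===----...-......====================-=====
290 =======-----===-RRRRRRRR-===-----..-......====================-=====
294 ======--------#-RRRRRRRR-#------..........===================--=====
298 ======--------=-RRRRRRRR-=------.-........===================--=====
```

```bash
python3 - <<'E'
from h import *
s=st()
lane(s,33,[(-15,40,-18),(-25,60,-14),(-45,90,-10),(-65,125,-6),(-85,160,-2),(-105,180,0),(-125,190,0)])
E
```

```text
F [ 0.8  0.2 -1.6] lip pol [ 1.2 32.2] z 48.1 w [643.3  92.3  48.1] eul [ -5.6 -21.5  -0. ] t 14.8
(-15, 40, -18) ([-14.4, 2.1, 13.1], [0.4, 3.5, 0.0])
(-25, 60, -14) ([-22.0, 2.9, 39.0], [0.8, 7.5, 0.0])
(-45, 90, -10) ([-39.2, 4.5, 74.6], [1.2, 11.4, 0.0])
(-65, 125, -6) ([-56.0, 6.2, 115.1], [1.6, 15.4, 0.0])
(-85, 160, -2) ([-72.4, 7.8, 155.4], [1.9, 19.4, 0.0])
(-105, 180, 0) ([-90.4, 9.6, 177.9], [2.1, 21.4, 0.0])
(-125, 190, 0) ([-110.3, 11.5, 187.9], [2.1, 21.4, 0.0])
```

Emit:
apply_moves --targets '[[8, [-15, 2, 10], [0.4, 3.5, 0]], [8, [-24, 3, 39], [0.8, 7.5, 0]], [8, [-40, 4.5, 75], [1.2, 11.4, 0]], [8, [-56, 6, 115], [1.6, 15.4, 0]], [8, [-72, 8, 155], [1.9, 19.4, 0]], [8, [-90, 9.6, 178], [2.1, 21.4, 0]], [8, [-110, 11.5, 188], [2.1, 21.4, 0]], [8, [-110, 11.5, 188], [2.1, 21.4, 0]], [8, [-110, 11.5, 188], [2.1, 21.4, 0]]]'

```text
time_s: 15.7
eef_pos: [446.9, 113.4, 265.5]
ee_rot: [0.11, 0.732, 0.665, 0.102]
force: [0.3, 0.4, -1.3]
grip_width: 0.128
grip_force: 98.0
```

```bash
cat >> h.py <<'E'
def pf(q): 
    t=np.radians(YAW); M=np.array([[np.cos(t),np.sin(t)],[-np.sin(t),np.cos(t)]]); return (M@(np.array(q)[:2]-O)).round(1).tolist()
def look(n,name,zz=25):
    i=camera_info(n); p,d=capture(n); cv2.imwrite(f'pics/{name}.png',p); P=cloud(i,d)
    for c,a in brass(i,p):
        q=plane(i,[c],zz)[0]; f=pf(q)
        if n=='top': ok=a<150 and -210<f[0]<60 and -120<f[1]<120
        else: ok=-160<f[0]<60 and -80<f[1]<80
        if ok: print(n,c,a,'pol',f,'depth z',P[int(c[1]),int(c[0])].round(0).tolist())
    return i,p,P
E
python3 - <<'E'
from h import *
s=st(); i,p,P=look('wrist','wrist9'); look('top','top9'); look('scene','scene9')
E
```

```text
F [ 0.3  0.4 -1.3] lip pol [-124.7   34.5] z 210.5 w [518.3 106.8 210.5] eul [-5.4 -0.3  0.1] t 15.7
wrist [368.0, 160.0] 147 pol [-2.0, 44.3] depth z [638.0, 106.0, 31.0]
wrist [359.0, 208.0] 73 pol [-10.1, -19.2] depth z [624.0, 44.0, 31.0]
wrist [357.0, 231.0] 102 pol [-10.5, -51.6] depth z [620.0, 13.0, 31.0]
top [285.0, 150.0] 31 pol [-13.1, -20.3] depth z [621.0, 41.0, 35.0]
top [296.0, 151.0] 34 pol [-12.5, -51.3] depth z [619.0, 11.0, 35.0]
top [294.0, 160.0] 32 pol [-38.9, -48.5] depth z [594.0, 16.0, 33.0]
scene [304.0, 240.0] 46 pol [-41.4, -13.8] depth z [600.0, 46.0, 34.0]
scene [297.0, 248.0] 41 pol [-34.0, -43.2] depth z [604.0, 17.0, 32.0]
```

```bash
python3 - <<'E'
from h import *
from rig import camera_info
# wrist7 camera: pose from tool-fixed transform
D=np.load('w6.npy',allow_pickle=True).item(); s=D['s']; Tt=np.eye(4); Tt[:3,:3]=toolR(s).as_matrix(); Tt[:3,3]=s['eef_pos']
C=np.linalg.inv(Tt)@np.array(D['i']['extrinsics'])
T7=np.eye(4); T7[:3,:3]=R.from_quat([.735,.666,.087,.095]).as_matrix(); T7[:3,3]=[562.6,101,75]
i=dict(D['i']); i['extrinsics']=T7@C
print('w7 rollers',[pf(plane(i,[u],25)[0]) for u in([368,204],[354,297])],'panel top',[pf(q) for q in plane(i,[[217,170],[230,290]],56)],'divider rear',pf(plane(i,[[405,262]],46)[0]))
i=camera_info('wrist'); p=cv2.imread('pics/wrist9.png'); asc(p,180,480,120,260,4)
E
```

```text
w7 rollers [[-6.8, 46.9], [-12.0, -20.6]] panel top [[-104.4, 79.0], [-101.0, 15.9]] divider rear [10.4, 13.4]
120 wwwwwwwwwwwwwwwwwwwwwwwwwwwwwwwwwwwwwwwwwwwwwwwwwwwwwwwwwwwwwwwwwwwwwwwwwww
124 wwwwwwwwwwwwwwwwwwwwwwwwwwwwwwwwwwwwwwwwwwwwwwwwwwwwwwwwwwwwwwwwwwwww====--
128 wwwwwwwwwwwwwwwwwwwwwwwwwwwwwwwwwwwwwwwwwwwwww=====================#=======
132 wwwwwwwwwwwwwwwwwwwwwwwwwwwwwwwwwwwwwwwwwwwwww=========##=#######=#####=-==
136 wwwwwwwwwwwwwwwwwwwwwwwwwwwwwwwwwwwwwwwwwwwwww=============================
140 wwwwwwwwwwwwwwwwwwwwwwwwwwww===#wwwwwwwwwwwwwwwww----======================
144 wwwwwwwwwwwwwwwwwwwwwwwwwwww===#....................-==================-===
148 wwwwwwwwwwwwwwwwwwwwwwwwwwww===#---.................-==================-===
152 wwwwwwwwwwwwwwwwwwwwwwwwwwww===#............--......-==================-===
156 wwwwwwwwwwwwwwwwwwwwwwwwwwww===#...-===#######=BB...===================-==-
160 wwwwwwwwwwwwwwwwwwwwwwwwwww=============######BBB...======================.
164 wwwwwwwwwwwwwwwwwwww=ww==================####=BBB...=====================-.
168 wwwwwwwwwwwwwwwwwww=#====
[... 1110 characters left out ...]
wwwww#=RRRRRR===#############B--...-=================-===---
228 wwwwwwwwwwwwwwwwwwww#=RRRRRR===#############BB-.---=================-===---
232 wwwwwwwwwwwwwwwwwwww#=RRRRRR====##########==BB-----=================-===---
236 wwwwwwwwwwwwwwwwwwww#=RRRRRR====#====-----.-B.-...-==================-=----
240 wwwwwwwwwwwwwwwwwwww#=RRRRRR----======.-.....-....==================--=----
244 wwwwwwwwwwwwwwwwwwww#=RRRRRR----=======...........==================-==----
248 wwwwwwwwwwwwwwwwwwww#wRRRRRR----========......-.--=================-===----
252 wwwwwwwwwwwwwwwwww===RRRRRRR-========###-wwwww=====================-===----
256 wwwwwwwwwwwwwwwwww===RRRRRRRR====##=wwwwwwwwwww===============####=-==-----
```

The tray was dragged in about 37 mm by floor friction because I pressed too hard. I'll hook its bar with the pan's underside, pull it back to the stop, then scoop with a lighter touch.

```bash
python3 - <<'E'
from h import *
s=st()
for k,w in enumerate([(-128,180,8),(-128,165,16),(-128,145,24),(-128,125,32),(-128,110,40),(-128,95,48),(-128,80,55)]): lane(s,33-33*(k+1)/7,[w])
lane(s,0,[(-128,50,55)])
E
```

```text
F [ 0.4 -0.  -1.5] lip pol [-124.7   32.8] z 204.9 w [518.1 105.2 204.9] eul [-5.6  0.2 -0. ] t 15.85
(-128, 180, 8) ([4.5, -5.0, 0.3], [0.8, 7.8, -0.0])
(-128, 165, 16) ([13.6, -10.7, -6.6], [1.6, 15.7, -0.0])
(-128, 145, 24) ([23.7, -16.4, -19.9], [2.4, 23.7, -0.0])
(-128, 125, 32) ([34.7, -22.2, -34.7], [3.1, 31.7, -0.0])
(-128, 110, 40) ([46.3, -28.1, -46.2], [3.9, 39.6, -0.0])
(-128, 95, 48) ([58.3, -34.0, -59.4], [4.7, 47.6, -0.0])
(-128, 80, 55) ([68.8, -39.8, -74.2], [5.4, 54.6, -0.0])
(-128, 50, 55) ([68.8, -39.8, -104.2], [5.4, 54.6, -0.0])
```

Emit:
apply_moves --targets '[[8, [4.5, -5, 0], [0.8, 7.8, 0]], [8, [13.6, -10.7, -6.6], [1.6, 15.7, 0]], [8, [23.7, -16.4, -20], [2.4, 23.7, 0]], [8, [34.7, -22.2, -34.7], [3.1, 31.7, 0]], [8, [46.3, -28, -46], [3.9, 39.6, 0]], [8, [58.3, -34, -59], [4.7, 47.6, 0]], [8, [68.8, -39.8, -74], [5.4, 54.6, 0]], [8, [68.8, -39.8, -104], [5.4, 54.6, 0]], [8, [68.8, -39.8, -104], [5.4, 54.6, 0]], [8, [68.8, -39.8, -104], [5.4, 54.6, 0]], [8, [68.8, -39.8, -104], [5.4, 54.6, 0]]]'

```text
time_s: 16.95
eef_pos: [516.4, 72.1, 158.8]
ee_rot: [-0.24, 0.701, 0.636, -0.218]
force: [0.0, -0.1, -1.1]
grip_width: 0.124
grip_force: 98.1
```

```bash
python3 - <<'E'
from h import *
s=st(); i,p,P=look('wrist','wrist10'); look('top','top10'); asc(p,180,500,120,330,5)
print(proj(i,[[*pol(-150,y),50] for y in(-45,45)]+[[*pol(-103,y),56] for y in(-70,70)]).round())
lane(s,0,[(-128,20,55),(-160,20,55)])
E
```

```text
F [ 0.  -0.1 -1.1] lip pol [-127.2   -0.3] z 68.5 w [512.4  72.5  68.5] eul [-5.6 54.8 -0.1] t 16.95
wrist [501.0, 254.0] 660 pol [-43.7, -17.3] depth z [594.0, 50.0, 32.0]
wrist [552.0, 268.0] 381 pol [-16.7, -19.1] depth z [620.0, 44.0, 29.0]
wrist [505.0, 296.0] 699 pol [-36.7, -45.7] depth z [598.0, 22.0, 32.0]
wrist [547.0, 315.0] 672 pol [-13.2, -50.7] depth z [621.0, 14.0, 30.0]
120 wwwwwwwwwwwwwwwwwwwwwwwwwwwwwwwwwwwwwwwwwwwwww##.-----.-........
125 wwwwwwwwwwwwwwwwwwwwwwwwwwwwwwwwwwwwwwwwwwwwww#=-...............
130 wwwwwwwwwwwwwwwwwwwwwwwwwwwwwwwwwwwwwwwwwwwwww#=................
135 wwwwwwwwwwwwwwwwwwwwwwwwwwwwwwwwwwwwwwwwwwwww##=................
140 wwwwwwwwwwwwwwwwwwwwwwwwwwwwwwwwwwwwwwwwwwwww##=................
145 wwwwwwwwwwwwwwwwwwwwwwwwwwwwwwww#=wwwwwwwwwww##=................
150 wwwwwwwwwwwwwwwwwwwwwwwwwwwwwww#########wwwww##=-...............
155 wwwwwwwwwwwwwwwwwwwwwwwwwwwwwww#=====##########=................
160 wwwwwwwwwwwwwwwwwwwww##=#######========########=-...............
165 wwwwwwwwwwwwwwwwww###############====wwwwwwww##=................
170 wwwwwwwwwwwwwwwww
[... 1648 characters left out ...]
ww-w-==-RRRRRR-===---wwwwwwwwwwww===.................BB
295 wwwwwwwww--w---=-RRRRRR-=------wwwwwwwwwww==-.................BB
300 --wwwwwww--------RRRRRR-=-------wwwwww--ww==-.................-B
305 ----wwww---------RRRRRR---------wwww-------=...................=
310 -----------------RRRRRR----------------------...................
315 ----.-.--------.-RRRRRR-----------------------w.................
320 --.....----------RRRRRR----------...------.---..ww..............
325 ......----.----.-RRRRRR--------.-...---------.....www...........
[[335. 262.]
 [341. 149.]
 [387. 314.]
 [409. 114.]]
(-128, 20, 55) ([-0.5, 0.2, -32.5], [0.1, 0.2, -0.0])
(-160, 20, 55) ([-32.3, 3.4, -32.5], [0.1, 0.2, -0.0])
```

Emit:
apply_moves --targets '[[8, [-0.5, 0, -20], [0, 0, 0]], [8, [-0.5, 0, -33], [0, 0, 0]], [8, [-0.5, 0, -33], [0, 0, 0]], [8, [-8, 0.8, -33], [0, 0, 0]], [8, [-16, 1.6, -33], [0, 0, 0]], [8, [-24, 2.4, -33], [0, 0, 0]], [8, [-30, 3, -33], [0, 0, 0]], [8, [-30, 3, -33], [0, 0, 0]], [8, [-30, 3, -33], [0, 0, 0]]]'

```text
time_s: 17.95
eef_pos: [488.3, 72.1, 133.4]
ee_rot: [-0.236, 0.702, 0.636, -0.218]
force: [4.4, -18.1, 56.0]
grip_width: 0.127
grip_force: 106.4
```

```bash
python3 - <<'E'
from h import *
s=st(); look('wrist','wrist11');
E
```

```text
F [  4.4 -18.1  56. ] lip pol [-154.6   -3.5] z 43.1 w [484.8  71.9  43.1] eul [-6.  54.4 -0.6] t 17.95
wrist [500.0, 264.0] 773 pol [-69.7, -17.7] depth z [568.0, 51.0, 30.0]
wrist [554.0, 279.0] 278 pol [-43.9, -19.2] depth z [593.0, 48.0, 30.0]
wrist [505.0, 309.0] 849 pol [-62.5, -45.4] depth z [573.0, 25.0, 32.0]
wrist [549.0, 330.0] 651 pol [-40.1, -50.4] depth z [594.0, 18.0, 32.0]
```

Emit:
apply_moves --targets '[[8, [0, 0, 4], [0, 0, 0]], [8, [0, 0, 6], [0, 0, 0]], [8, [0, 0, 6], [0, 0, 0]]]'

```text
time_s: 18.3
eef_pos: [488.0, 72.8, 135.2]
ee_rot: [-0.236, 0.702, 0.636, -0.218]
force: [6.0, -12.7, 26.7]
grip_width: 0.127
grip_force: 102.9
```

```bash
python3 - <<'E'
from h import *
s=st(); i,p,P=look('wrist','wrist12'); asc(p,280,440,130,330,4)
E
```

```text
F [  6.  -12.7  26.7] lip pol [-155.    -2.8] z 44.9 w [484.4  72.6  44.9] eul [-6.  54.5 -0.5] t 18.3
wrist [501.0, 264.0] 768 pol [-69.7, -17.6] depth z [568.0, 52.0, 31.0]
wrist [555.0, 279.0] 254 pol [-43.8, -19.1] depth z [593.0, 46.0, 27.0]
wrist [506.0, 309.0] 834 pol [-62.5, -45.5] depth z [573.0, 24.0, 31.0]
wrist [549.0, 330.0] 623 pol [-40.4, -50.8] depth z [593.0, 17.0, 31.0]
130 wwwwwwwwwwwwwwwwwwwwwwwwwwwww###=.......
134 wwwwwwwwwwwwwwwwwwwwwwwwwwwww###=.......
138 wwwwwwwwwwwwwwwwwwwwwwwwwwwww###=-......
142 wwwwwwwwwww##wwwwwwwwwwwwwwww##==.-.....
146 wwwwwwwwww###=wwwwwwwwwwwwwww##==.-.....
150 wwwwwwwwww#######=====wwwwwww##==-......
154 wwwwww########======###########==-......
158 ###############=====###########=-.-.....
162 #################======########=---.....
166 ##############=======wwwwwww###=--......
170 #####================wwwwwww###=---.....
174 ##===================wwwwwww###=.-......
178 #====================wwwwwww###=-.......
182 #===================wwwwwwww##==--......
186 #===================wwwwwwww##==--......
190 #===================wwwwwwww##
[... 840 characters left out ...]
wwwwwwwwwww#==--.........
270 RRRR-===-ww####===wwwwwwww#==--.........
274 RRRR-===-ww=####=====wwwww#==--.........
278 RRRR-===----www#=========w#==-..........
282 RRRR-===----wwwwww========#==...........
286 RRRR-===----wwwwwwwww=#===#==...........
290 RRRR-===----wwwwwwwwwwww==#==...........
294 RRRR-=-------wwwwwwwwwwww====...........
298 RRRR-=--------wwwwwwwwwww====...........
302 RRRR-----------wwwwww--------...........
306 RRRR------------wwww---------...........
310 RRRR------------.--------------.........
314 RRRR------------...------------.........
318 RRRR------------..---------------.......
322 RRRR------------....------------........
326 RRRR--------------...----------.........
```

Emit:
apply_moves --targets '[[8, [0, 0, 14], [0, 0, 0]], [8, [-0.4, -4.5, 14], [0, 0, 0]], [8, [-0.4, -4.5, 14], [0, 0, 0]], [8, [-0.4, -4.5, 4], [0, 0, 0]], [8, [-0.4, -4.5, -5], [0, 0, 0]], [8, [-0.4, -4.5, -5], [0, 0, 0]], [8, [-0.4, -4.5, -5], [0, 0, 0]]]'

```text
time_s: 19.05
eef_pos: [485.9, 67.6, 131.3]
ee_rot: [-0.239, 0.701, 0.635, -0.221]
force: [-0.8, -18.7, 50.6]
grip_width: 0.127
grip_force: 106.0
```

```bash
python3 - <<'E'
from h import *
s=st()
E
```

```text
F [ -0.8 -18.7  50.6] lip pol [-157.4   -8.2] z 41.1 w [481.5  67.5  41.1] eul [-6.1 55.  -0.6] t 19.05
```

Emit:
apply_moves --targets '[[8, [0, 0, 30], [0, 0, 0]], [8, [0, 0, 50], [0, 0, 0]], [8, [0, 0, 50], [0, 0, 0]], [8, [0, 0, 50], [0, 0, 0]]]'

```text
time_s: 19.45
eef_pos: [485.3, 70.6, 173.8]
ee_rot: [-0.241, 0.7, 0.635, -0.22]
force: [0.4, -0.2, -2.1]
grip_width: 0.128
grip_force: 99.3
```

```bash
python3 - <<'E'
from h import *
D=np.load('w6.npy',allow_pickle=True).item(); s=D['s']; Tt=np.eye(4); Tt[:3,:3]=toolR(s).as_matrix(); Tt[:3,3]=s['eef_pos']
C=np.linalg.inv(Tt)@np.array(D['i']['extrinsics'])
T7=np.eye(4); T7[:3,:3]=R.from_quat([.702,.636,-.218,-.236]).as_matrix(); T7[:3,3]=[488,72.8,135.2]
i=dict(D['i']); i['extrinsics']=T7@C
print('w12 L rod',[pf(q) for q in plane(i,[[362,160],[392,157]],50)],'R rod',[pf(q) for q in plane(i,[[336,266],[380,284]],50)],'panel',[pf(q) for q in plane(i,[[397,140],[388,270]],56)],'bar ends',[pf(q) for q in plane(i,[[330,144],[322,262]],50)])
s=st(); i,p,P=look('wrist','wrist13'); look('top','top13'); asc(p,240,480,110,330,5)
E
```

```text
w12 L rod [[-151.0, 39.6], [-132.4, 43.1]] R rod [[-165.0, -37.6], [-132.2, -40.8]] panel [[-128.4, 53.7], [-126.1, -26.1]] bar ends [[-174.0, 48.0], [-176.5, -37.9]]
F [ 0.4 -0.2 -2.1] lip pol [-158.4   -4.9] z 83.6 w [480.9  70.9  83.6] eul [-5.7 55.  -0.2] t 19.45
wrist [514.0, 242.0] 648 pol [-69.8, -17.0] depth z [568.0, 52.0, 31.0]
wrist [558.0, 255.0] 52 pol [-45.7, -19.8] depth z [591.0, 46.0, 28.0]
wrist [518.0, 283.0] 662 pol [-62.6, -45.4] depth z [572.0, 25.0, 33.0]
wrist [553.0, 300.0] 305 pol [-42.3, -51.0] depth z [592.0, 16.0, 29.0]
110 wwwwwwwwwwwwwwwwwwwwwwwwwwwwwwwwwwwww##-........
115 wwwwwwwwwwwwwwwwwwwwwwwwwwwwwwwwwwwww##-........
120 wwwwwwwwwwwwwwwwwwwwwwwwwwwwwwwwwwwww##=........
125 wwwwwwwwwwwwwwwwwwwwwwwwwwwwwwwwwwwww##-........
130 wwwwwwwwwwwwwwwwwwwwwwwwwwwwwwwwwwwww#=.........
135 wwwwwwwwwwwwwwwwwwwwwww#=wwwwwwwwwwww#=.........
140 wwwwwwwwwwwwwwwwwwwwwww#=wwwwwwwwwww##=.........
145 wwwwwwwwwwwwwwwwwww#=====#############=.........
150 wwwwwwwwwwww#=#####=======############=.........
155 wwwwww##############=====wwwwwwwwww=##=.........
160 wwwwww#####
[... 1086 characters left out ...]
...........
265 --===RRRRRR-==--wwwwwwwwwwwwwww=====-...........
270 w-===RRRRRR-==---wwwwwwwwwwwwwwww===............
275 w-===RRRRRR-==---wwwwwwwwwwwwwwww===............
280 --==-RRRRRR-===--wwwwwwwwwwwwwwww==-............
285 w===wRRRRRR-===---wwwwwwwwwwwwwww==-............
290 --==-RRRRRR-===---wwwwwwwwwwwwwww==.............
295 ---=-RRRRRR-=------wwwwwwwwwwwwww==.............
300 -----RRRRRRR--------wwwwww--wwwww==ww...........
305 -----RRRRRR----------www-------ww=wwwwww........
310 -----RRRRRR---------..-.---------wwwwwwwwww.....
315 ---.-RRRRRR----------...----------wwwwwwwwwwww..
320 ---.-RRRRRR----------...------------wwwwwwwwwwww
325 ..-.-RRRRRR----..-.......-------------wwwwwwwwww
```

The pan's edges have moved about 25 px in the wrist view since `wrist8`, so the scoop rolled in the grip when the lip caught during the retreat. I'll set it on the pad, release it, and regrasp.

```bash
python3 - <<'E'
from h import *
s=st(); i=camera_info('wrist'); Rt=toolR(s); g=s['eef_pos']-19*Rt.as_matrix()[:,2]; ty=Rt.as_matrix()[:,1]
w=[[30,28.5,1.5],[30,-28.5,1.5],[-30,28.5,25],[-30,-28.5,25],[-30,28.5,0],[-30,-28.5,0]]
P0=scoop_pts(s,w)
for d in(-20,-15,-10,10,15,20): 
    P=g+R.from_rotvec(np.radians(d)*ty).apply(P0-g); print(d,proj(i,P[:2]).round().tolist())
p=cv2.imread('pics/wrist13.png'); asc(p,262,370,140,262,2)
E
```

```text
F [ 0.8  0.2 -1.8] lip pol [-158.7   -4.9] z 83.4 w [480.6  70.9  83.4] eul [-5.7 55.1 -0.2] t 19.55
-20 [[354.0, 226.0], [355.0, 309.0]]
-15 [[355.0, 214.0], [355.0, 297.0]]
-10 [[356.0, 203.0], [354.0, 284.0]]
10 [[363.0, 158.0], [354.0, 237.0]]
15 [[366.0, 147.0], [355.0, 225.0]]
20 [[369.0, 136.0], [355.0, 213.0]]
140 wwwwwwwwwwwwwwwwwwwwwwwwwwwwwwwwwwwwwwwwwwwww####==#ww
142 wwwwwwwwwwwwwwwwwwwwwwwwwwwwwwwwwwwwwwwwwwwww####==###
144 wwwwwwwwwwwwwwwwwwwwwwwwwwwwwwwwwwwwwwww##=========###
146 wwwwwwwwwwwwwwwwwwwwwwwwwwwwwwwww##================###
148 wwwwwwwwwwwwwwwwwwwwwwwww##===#####================###
150 wwwwwwwwwwwwwwwww###===#############==================
152 wwwwwwwwww##=#=######################==============www
154 www###==###############################============www
156 www#####################################===========www
158 www######################################==========www
160 www#######################################=========www
162 www#################################===============www
164 www##########################=====================wwww
166 www######
[... 2118 characters left out ...]
RRRRRRRRRRR======================wwwwww####==wwwwww
240 wRRRRRRRRRRRRRR======================wwwww####==wwwwww
242 wRRRRRRRRRRRRRR=======================wwww###===wwwwww
244 wRRRRRRRRRRRRRR======================wwww####===wwwwww
246 wRRRRRRRRRRRRRR==================wwwwwwww####===#wwwww
248 wRRRRRRRRRRRRRR=============wwwwwwwwwwwww###########=w
250 wRRRRRRRRRRRRRR========wwwwwwwwwwwwwwwwww#############
252 =RRRRRRRRRRRRRR--=====wwwwwwwwwwwwwwwwwww#############
254 =RRRRRRRRRRRRRRR-=====wwwwwwwwwwwwwwwwwww####=########
256 =RRRRRRRRRRRRRRR-=====wwwwwwwwwwwwwwwwwwww##===ww#####
258 =RRRRRRRRRRRRRRR-=====wwwwwwwwwwwwwwwwwwwwwwwwwwwwwww#
260 -RRRRRRRRRRRRRRRw======wwwwwwwwwwwwwwwwwwwwwwwwwwwwwww
```

```bash
cat >> h.py <<'E'
def rowd(s,lip,yaw,pitch,d):
    Rs=R.from_euler('ZY',[yaw,pitch],degrees=True); Rt=Rs*ST*R.from_euler('Y',-d,degrees=True)
    t=np.array(lip)+Rs.apply([-77,0,73.5])+19*Rt.as_matrix()[:,2]
    return (t-s['eef_pos']).round(1).tolist(),np.degrees((Rt*toolR(s).inv()).as_rotvec()).round(1).tolist()
E
python3 - <<'E'
from h import *
s=st(); c=np.array([445,279.]); lip=c+30*np.array([np.cos(np.radians(13)),np.sin(np.radians(13))]); print(lip)
A=np.array([480.6,70.9,83.4,-5.7,55.1,0]); B=np.array([*lip,60,13,0,15.5])
for k in range(1,8):
    v=A+(B-A)*k/7; v[2]+= 60*np.sin(np.pi*k/7)+(20 if k<7 else 0); print(rowd(s,v[:3],v[3],v[4],v[5]))
for z in(30,12,6,4.5): print(rowd(s,[*lip,z],13,0,15.5))
E
```

```text
F [ 0.8  0.2 -1.8] lip pol [-158.7   -4.9] z 83.4 w [480.6  70.9  83.4] eul [-5.7 55.1 -0.2] t 19.55
[474.23110194 285.74853163]
([-13.3, 30.7, 42.5], [-2.3, -7.7, 3.8])
([-26.5, 60.4, 58.2], [-4.6, -15.5, 7.4])
([-39.1, 88.9, 62.9], [-6.6, -23.5, 10.7])
([-51.0, 116.4, 54.5], [-8.4, -31.5, 13.7])
([-61.8, 143.0, 33.0], [-9.9, -39.6, 16.3])
([-71.4, 168.8, 0.9], [-11.2, -47.7, 18.4])
([-79.5, 194.1, -57.6], [-12.2, -56.0, 20.0])
([-79.5, 194.1, -87.6], [-12.2, -56.0, 20.0])
([-79.5, 194.1, -105.6], [-12.2, -56.0, 20.0])
([-79.5, 194.1, -111.6], [-12.2, -56.0, 20.0])
([-79.5, 194.1, -113.1], [-12.2, -56.0, 20.0])
```

Emit:
apply_moves --targets '[[8, [-13.3, 30.7, 42.5], [-2.3, -7.7, 3.8]], [8, [-26.5, 60.4, 58], [-4.6, -15.5, 7.4]], [8, [-39, 89, 63], [-6.6, -23.5, 10.7]], [8, [-51, 116.4, 54.5], [-8.4, -31.5, 13.7]], [8, [-61.8, 143, 33], [-9.9, -39.6, 16.3]], [8, [-71.4, 168.8, 1], [-11.2, -47.7, 18.4]], [8, [-79.5, 194, -45], [-12.2, -56, 20]], [8, [-79.5, 194, -75], [-12.2, -56, 20]], [8, [-79.5, 194, -95], [-12.2, -56, 20]], [8, [-79.5, 194, -106], [-12.2, -56, 20]], [8, [-79.5, 194, -110], [-12.2, -56, 20]], [8, [-79.5, 194, -110], [-12.2, -56, 20]], [8, [-79.5, 194, -110], [-12.2, -56, 20]]]'

```text
time_s: 20.85
eef_pos: [406.8, 264.5, 66.1]
ee_rot: [0.197, 0.626, 0.754, 0.034]
force: [0.2, -0.2, -1.3]
grip_width: 0.127
grip_force: 99.3
```

Emit:
apply_moves --targets '[[8, [0, 0, -2], [0, 0, 0]], [8, [0, 0, -4], [0, 0, 0]], [8, [0, 0, -4], [0, 0, 0]], [8, [0, 0, -4], [0, 0, 0]]]'

```text
time_s: 21.25
eef_pos: [406.2, 264.5, 61.4]
ee_rot: [0.196, 0.625, 0.754, 0.033]
force: [0.3, 0.8, -0.8]
grip_width: 0.127
grip_force: 99.3
```

Emit:
apply_moves --targets '[[8, [0, 0, -1.5], [0, 0, 0]], [8, [0, 0, -3], [0, 0, 0]], [8, [0, 0, -3], [0, 0, 0]], [8, [0, 0, -3], [0, 0, 0]]]'

```text
time_s: 21.65
eef_pos: [406.7, 264.8, 60.3]
ee_rot: [0.197, 0.625, 0.754, 0.034]
force: [-10.5, -1.1, 21.2]
grip_width: 0.125
grip_force: 103.0
```

Emit:
apply_moves --targets '[[30, [0, 0, 2], [0, 0, 0]], [45, [0, 0, 2], [0, 0, 0]], [60, [0, 0, 2], [0, 0, 0]], [60, [0, 0, 2], [0, 0, 0]], [60, [-8, 5, 25], [0, 0, 0]], [60, [-17, 10, 46], [0, 0, 0]], [60, [-27, 15, 75], [0, 0, 0]], [60, [-30, 12, 110], [0, 0, 0]], [60, [-30, 12, 110], [0, 0, 0]], [60, [-30, 12, 110], [0, 0, 0]]]'

```text
time_s: 22.65
eef_pos: [376.2, 276.5, 168.3]
ee_rot: [0.196, 0.625, 0.754, 0.033]
force: [0.6, 0.0, -0.1]
grip_width: 0.702
grip_force: 0.0
```

```bash
cat >> h.py <<'E'
def chk(i,p,c,yaw,z0=4):
    y=np.radians(yaw); f=lambda w:np.array([c[0]+w[0]*np.cos(y)-w[1]*np.sin(y),c[1]+w[0]*np.sin(y)+w[1]*np.cos(y),w[2]+z0])
    return proj(i,[f(w) for w in([30,28.5,1.5],[30,-28.5,1.5],[-58,15,90.8],[-58,-15,90.8],[-47.2,15,94],[-47.2,-15,94])]).round(1).tolist()
E
python3 - <<'E'
from h import *
s=ctrl.sense(); print(s['eef_pos'],s['ee_rot'])
i=camera_info('wrist'); p,d=capture('wrist'); cv2.imwrite('pics/wrist14.png',p); P=cloud(i,d)
h=cv2.cvtColor(p,cv2.COLOR_BGR2HSV); m=((h[:,:,0]<6)|(h[:,:,0]>174))&(h[:,:,1]>150)&(h[:,:,2]>50)
n,l,stt,c=cv2.connectedComponentsWithStats(m.astype(np.uint8)); print([(c[k].round().tolist(),stt[k].tolist()) for k in range(1,n) if stt[k,4]>60])
top=m&(P[:,:,2]>93)&(P[:,:,2]<104); print('top pts',top.sum(),P[top].mean(0),cv2.minAreaRect(P[top][:,:2].astype(np.float32)))
pan=(h[:,:,1]<50)&(h[:,:,2]>110)&(P[:,:,2]>2)&(P[:,:,2]<40)&(abs(P[:,:,0]-450)<80)&(abs(P[:,:,1]-280)<70)
uv=np.argwhere(pan)[:,::-1]; print('pan',len(uv),cv2.boxPoints(cv2.minAreaRect(uv.astype(np.float32))).round().tolist(),cv2.minAreaRect(P[pan][:,:2].astype(np.float32)))
print(chk(i,p,(445,279),13))
np.savez('w14.npz',p=p,P=P); np.save('w14.npy',i,allow_pickle=True); asc(p,200,420,120,340,4)
E
```

```text
[376.15820781 276.45865949 168.2723032 ] [0.19642341 0.62540217 0.75443815 0.03336239]
[([270.0, 188.0], [261, 147, 17, 79, 1205])]
top pts 563 [394.23412125 270.41829955  95.5890647 ] ((394.4669189453125, 269.473876953125), (10.456888198852539, 30.408784866333008), 11.787548065185547)
pan 3338 [[264.0, 123.0], [328.0, 117.0], [335.0, 185.0], [270.0, 191.0]] ((447.1874694824219, 274.9116516113281), (61.158416748046875, 69.83223724365234), 13.053778648376465)
[[328.3, 118.9], [323.8, 175.1], [259.7, 191.7], [260.9, 229.2], [277.0, 191.6], [277.1, 229.1]]
120 wwwwwwwwwwwwwwwwwwwwwwww===######wwwwwwwwwwwwwwwwwwwwww
124 wwwwwwwwwwwwwwwww============####wwwwwwwwwwwwwwwwwwwwww
128 wwwwwwwwwwwwwwwww=========#######wwwwwwwwwwwwwwwwwwwwww
132 wwwwwwwwwwwwwwwww==##========###wwwwwwwwwwwwwwwwwwwwwww
136 wwwwwwwwwwwwwwwww============###wwwwwwwwwwwwwwwwwwwwwww
140 wwwwwwwwwwwwwwwww==========#####wwwwwwwwwwwwwwwwwwwwwww
144 wwwwwwwwwwwwwwwww===############wwwwwwwwwwwwwwwwwwwwwww
148 wwwwwwwwwwwwwwwwwRR=############wwwwwwwwwwwwwwwwwwwwwww
152 wwwwwwwwwwwwwwwwRRRR############wwwwwwwwwwwwwwwwwwwwwww

[... 2059 characters left out ...]
wwwwwwwwwwwww========......-===.........
296 ...wwwwwwwwwwwwwwwwwwwwwwwww========-......====........
300 ...wwwwwwwwwwwwwwwwwwwwwwwww========......-#==.........
304 ...wwwwwwwwwwwwwwwwwwww--ww=======#=......-#=..........
308 ...wwwwwwwwwwwwwwwwwwww==--------=#.......-=-..........
312 ..wwwwwwwwwwwwwwwwwwww===========#=---...........-.....
316 ..wwwwwwwwwwwwwwwwwwww==ww========----.................
320 ..wwwwwwwwwwwwwwwwwww===w========-----.................
324 .wwwwwwwwwwwwwwwwwwww==ww========------................
328 .wwwwwwwwwwwwwwwwwww===w========-------................
332 .wwwwwwwwwwwwwwwwwww==ww========----=--................
336 wwwwwwwwwwwwwwwwwwww==w========...---.-................
```

```bash
python3 - <<'E'
from h import *
s=ctrl.sense(); y=np.radians(12.8); u=np.array([np.cos(y),np.sin(y),0]); c=np.array([446,281,4.])
t,Rt=tool(c+30*u,12.8,0); zt=Rt.as_matrix()[:,2]; rv=np.degrees((Rt*toolR(s).inv()).as_rotvec()).round(1); print(t,rv)
for k in(75,40,15,0): print((t-k*zt-s['eef_pos']).round(1))
E
```

```text
[405.58499585 271.81793634  59.33020964] [14.4  3.4  4.3]
[  8.3  -9.2 -36.4]
[ 18.3  -7.  -69.8]
[ 25.4  -5.4 -93.8]
[  29.7   -4.4 -108.1]
```

Emit:
apply_moves --targets '[[60, [4, -4, -10], [7, 1.7, 2]], [60, [8.3, -9.2, -36], [14.4, 3.4, 4.3]], [60, [8.3, -9.2, -36], [14.4, 3.4, 4.3]], [60, [18.3, -7, -70], [14.4, 3.4, 4.3]], [60, [25.4, -5.4, -94], [14.4, 3.4, 4.3]], [60, [29.7, -4.4, -108], [14.4, 3.4, 4.3]], [60, [29.7, -4.4, -108], [14.4, 3.4, 4.3]], [60, [29.7, -4.4, -108], [14.4, 3.4, 4.3]], [8, [29.7, -4.4, -108], [14.4, 3.4, 4.3]], [8, [29.7, -4.4, -108], [14.4, 3.4, 4.3]], [8, [29.7, -4.4, -108], [14.4, 3.4, 4.3]], [8, [29.7, -4.4, -108], [14.4, 3.4, 4.3]], [8, [29.7, -4.4, -108], [14.4, 3.4, 4.3]], [8, [29.7, -4.4, -108], [14.4, 3.4, 4.3]], [8, [29.7, -4.4, -98], [14.4, 3.4, 4.3]], [8, [29.7, -4.4, -60], [14.4, 3.4, 4.3]], [8, [29.7, -4.4, -10], [14.4, 3.4, 4.3]], [8, [29.7, -4.4, 40], [14.4, 3.4, 4.3]], [8, [29.7, -4.4, 50], [14.4, 3.4, 4.3]], [8, [29.7, -4.4, 50], [14.4, 3.4, 4.3]]]' --squeeze 118

```text
time_s: 24.7
eef_pos: [406.2, 272.2, 220.1]
ee_rot: [0.093, 0.617, 0.773, 0.118]
force: [-1.2, 0.0, -2.7]
grip_width: 0.129
grip_force: 115.4
```

```bash
cat >> h.py <<'E'
def lipcheck(i,p,s):
    h=cv2.cvtColor(p,cv2.COLOR_BGR2HSV); print('pred',proj(i,scoop_pts(s,[[30,28.5,1.5],[30,-28.5,1.5]])).round(1).tolist())
E
python3 - <<'E'
from h import *
s=st(); i,p,P=look('wrist','wrist15'); lipcheck(i,p,s); asc(p,264,372,168,270,3); look('top','top15')
E
```

```text
F [-1.2  0.  -2.7] lip pol [-184.3  210.9] z 165.1 w [476.1 288.2 165.1] eul [12.8 -0.3  0. ] t 24.7
pred [[359.7, 180.1], [354.1, 260.0]]
168 wwwwwwwwwwwwwwwwwwwwwwwwwwwwwwwwwwww
171 wwwwwwwwwwwwwwwwwwwwwwwwwwwwwwwwwwww
174 wwwwwwwwwwwwwwwwwwwwwwwwwwwwwwwwwwww
177 wwwwwwwwwwwwwwwwwwwwwwwwwwwwwwwwwwww
180 wwwwwwwwwwwwwwwwwwwwwwwwwwwwwwwwwwww
183 wwwwwwwwwwwwwwwwwww===#########=wwww
186 wwww====================#######=wwww
189 ww========================#####=wwww
192 ww=================############wwwww
195 ww======##########=====########wwwww
198 ww=====#===============########wwww-
201 ww=====#================#######wwww=
204 ww=====#================#######wwww-
207 ww=====#=================######wwwww
210 ww=====#===============#=######wwwww
213 ww=====#====#=====####=########wwwww
216 ww=====####=###################wwwww
219 ww=RRR=########################wwwww
222 wwRRRRRR=######################wwwww
225 wwRRRRRR=######################wwwww
228 wwRRRRRR=######################wwwww
231 wRRRRRRRR######################wwwww
234 wRRRRRRRR#####################=wwwww
237 wRRRRRRRR#####################wwwwww
240 wRRRRRRRR=####################wwwwww
243 wRRRRRRRR=####################wwwwww
246 wRRRRRRRR=####################wwwwww
249 wRRRRRRRR=####################wwwwww
252 wRRRRRRRR-====################wwwwww
255 -RRRRRRRR-====################wwwwww
258 -RRRRRRRR--====###############wwwwww
261 -RRRRRRRRR-====############wwwwwwwww
264 -RRRRRRRRR-====----==wwwwwwwwwwwwwww
267 -RRRRRRRRR-====-----==wwwwwwwwwwwwww
top [262.0, 153.0] 32 pol [-29.0, 42.7] depth z [612.0, 105.0, 32.0]
top [284.0, 159.0] 31 pol [-39.2, -20.4] depth z [595.0, 44.0, 35.0]
top [293.0, 168.0] 31 pol [-62.0, -48.2] depth z [572.0, 18.0, 29.0]
```

```bash
python3 - <<'E'
from h import *
s=st(); t=pol(-153,1.3)
A=np.array([476.1,288.2,165,12.8,0]); B=np.array([*t,90,-5.6,55])
for k in range(1,8):
    v=A+(B-A)*k/7; v[2]+=30*np.sin(np.pi*k/7); print(row(s,v[:3],v[3],v[4]))
for z in (60,37): print(row(s,[*t,z],-5.6,55))
for L in (-160,-168,-172): print(row(s,[*pol(L,1.3),37],-5.6,55))
E
```

```text
F [ 0.  -0.1 -2.4] lip pol [-185.7  210.1] z 161.4 w [474.7 287.5 161.4] eul [12.8  0.1 -0. ] t 24.8
([10.4, -24.9, 15.1], [-1.5, 7.6, -2.6])
([20.8, -51.1, 22.8], [-2.7, 15.4, -5.2])
([32.4, -78.0, 24.6], [-3.6, 23.2, -7.8])
([45.1, -105.8, 19.1], [-4.1, 31.1, -10.2])
([58.5, -134.6, 6.1], [-4.2, 39.1, -12.6])
([72.2, -164.6, -13.1], [-4.0, 47.0, -14.9])
([86.1, -195.6, -36.5], [-3.4, 55.0, -17.0])
([86.1, -195.6, -66.5], [-3.4, 55.0, -17.0])
([86.1, -195.6, -89.5], [-3.4, 55.0, -17.0])
([79.1, -195.0, -89.5], [-3.4, 55.0, -17.0])
([71.2, -194.2, -89.5], [-3.4, 55.0, -17.0])
([67.2, -193.8, -89.5], [-3.4, 55.0, -17.0])
```

Emit:
apply_moves --targets '[[8, [10.4, -25, 15], [-1.5, 7.6, -2.6]], [8, [20.8, -51, 23], [-2.7, 15.4, -5.2]], [8, [32.4, -78, 24.6], [-3.6, 23.2, -7.8]], [8, [45, -105.8, 19], [-4.1, 31.1, -10.2]], [8, [58.5, -134.6, 6], [-4.2, 39.1, -12.6]], [8, [72.2, -164.6, -13], [-4, 47, -14.9]], [8, [86, -195.6, -36.5], [-3.4, 55, -17]], [8, [86, -195.6, -36.5], [-3.4, 55, -17]], [8, [86, -195.6, -36.5], [-3.4, 55, -17]], [8, [86, -195.6, -62], [-3.4, 55, -17]], [8, [86, -195.6, -80], [-3.4, 55, -17]], [8, [86, -195.6, -89], [-3.4, 55, -17]], [8, [86, -195.6, -89], [-3.4, 55, -17]], [8, [86, -195.6, -89], [-3.4, 55, -17]]]'

```text
time_s: 26.2
eef_pos: [492.0, 76.9, 130.6]
ee_rot: [-0.239, 0.701, 0.636, -0.217]
force: [0.7, 0.0, -1.1]
grip_width: 0.126
grip_force: 115.8
```

```bash
python3 - <<'E'
from h import *
s=st(); i,p,P=look('wrist','wrist16'); lipcheck(i,p,s); asc(p,280,420,130,300,4)
E
```

```text
F [ 0.7  0.  -1.1] lip pol [-151.7    2.2] z 40.3 w [488.2  77.3  40.3] eul [-5.6 54.7  0.1] t 26.2
wrist [492.0, 274.0] 743 pol [-69.7, -18.0] depth z [568.0, 51.0, 30.0]
wrist [550.0, 290.0] 548 pol [-41.9, -19.0] depth z [595.0, 48.0, 31.0]
wrist [497.0, 318.0] 840 pol [-62.6, -45.3] depth z [573.0, 24.0, 31.0]
wrist [545.0, 340.0] 899 pol [-38.3, -49.7] depth z [596.0, 18.0, 31.0]
pred [[359.2, 180.1], [353.5, 260.2]]
130 wwwwwwwwwwwwwwwwwwwwwwwwwww###-----
134 wwwwwwwwwwwwwwwwwwwwwwwwwww##==....
138 wwwwwwwwwwwwwwwwwwwwwwwwwww##==....
142 wwwwwwwwwwwwwwwwwwwwwwwwwww##==---.
146 wwwwwwwwwwwwwwwwwwwwwwwwwww##==.-..
150 wwwwwwwww##wwwwwwwwwwwwwwww##==-.-.
154 wwwwwwww###=wwwwwwwwwwwwwww##=--...
158 wwwwwwww###########wwwwwww###=---..
162 wwwwwwww#####################=---..
166 wwwwwwww#####################=---..
170 wwwwwwww###=wwwwww==#########=--...
174 wwwwwwww##==wwwwwwwwwwwwww##==---..
178 wwwwwwww##==wwwwwwwwwwwwww##==--...
182 wwwwwwww##==ww======wwwwww##==--...
186 #####=#######=======wwwwww##==--...
190 #######=####=##=====wwwwww##=---.-.
194 ##==================wwwwww##=-
[... 345 characters left out ...]
====wwwwww##=----...
234 RRR================wwwwww##========
238 RRR================wwwwww##=-======
242 RRR================wwwwww##=-----==
246 RRR================wwwww###=----...
250 RRR================wwwww###=-----..
254 RRR-===============wwwww##==-.-....
258 RRR-===============wwwww##==--.....
262 RRR-===---====wwwwwwwwww##==--.....
266 RRR-===----=wwwwwwwwwwww##==--.....
270 RRRR====---==wwwwwwwwwww##=--.-....
274 RRRR====----==wwwwwwwwww#==--......
278 RRRR-===----====wwwwwwww#==-.......
282 RRRR-===----=======wwwww#==........
286 RRRR-===----ww=========w===........
290 RRRRw===----wwwww==========........
294 RRRR-=-------wwwwww========........
298 RRRR-=--------wwwwwwww=====........
```

Emit:
apply_moves --targets '[[8, [-5, 0.5, -2], [0, 0, 0]], [8, [-10, 1, -2], [0, 0, 0]], [8, [-14, 1.4, -2], [0, 0, 0]], [8, [-17, 1.7, -2], [0, 0, 0]], [8, [-19, 1.9, -2], [0, 0, 0]], [8, [-19, 1.9, -2], [0, 0, 0]]]'

```text
time_s: 26.85
eef_pos: [474.2, 78.2, 128.0]
ee_rot: [-0.238, 0.702, 0.636, -0.215]
force: [8.5, -0.6, 0.5]
grip_width: 0.125
grip_force: 116.5
```

```bash
python3 - <<'E'
from h import *
s=st(); i,p,P=look('wrist','wrist17'); asc(p,340,370,170,270,6)
E
```

```text
F [ 8.5 -0.6  0.5] lip pol [-169.1    1.8] z 37.7 w [470.9  78.6  37.7] eul [-5.6 54.4  0.1] t 26.85
wrist [508.0, 278.0] 816 pol [-79.0, -17.6] depth z [559.0, 53.0, 30.0]
wrist [558.0, 294.0] 36 pol [-55.8, -19.7] depth z [581.0, 47.0, 27.0]
wrist [513.0, 324.0] 900 pol [-71.8, -45.3] depth z [563.0, 26.0, 31.0]
wrist [553.0, 346.0] 374 pol [-51.9, -51.1] depth z [582.0, 17.0, 29.0]
170 ww=##
176 wwwww
182 ====w
188 ====w
194 ===ww
200 ===ww
206 ===ww
212 ===ww
218 ===ww
224 ===ww
230 ===ww
236 ===ww
242 ===ww
248 ===ww
254 ===ww
260 ==www
266 wwwww
```

```bash
python3 - <<'E'
from h import *
s=st()
for w in [(-172,60,52,8),(-150,85,48,20),(-115,85,44,32),(-85,70,40,34),(-78,40,36,34),(-76,15,34,34),(-74,4,33,34),(-74,2.5,33,34),(-66,2,26,34),(-58,2,18.5,34),(-50,2,11,34),(-43,2,5,34),(-37,2,3,34),(-31,2,3,34),(-25,2,3,34),(-20,2,3,34),(-16,2,3,34)]: lane(s,w[3],[w[:3]])
E
```

```text
F [ 7.6 -0.1  0.5] lip pol [-169.1    1.8] z 37.7 w [470.8  78.6  37.7] eul [-5.6 54.4  0.1] t 26.9
(-172, 60, 52) ([-6.0, 6.9, 38.4], [-0.3, -2.4, 0.1])
(-150, 85, 48) ([10.8, 17.3, 63.1], [-0.7, -6.4, 0.1])
(-115, 85, 44) ([40.5, 26.4, 62.4], [-1.1, -10.4, 0.1])
(-85, 70, 40) ([64.4, 26.1, 46.3], [-1.5, -14.3, 0.1])
(-78, 40, 36) ([65.3, 26.0, 14.8], [-1.9, -18.3, 0.1])
(-76, 15, 34) ([64.3, 26.1, -11.2], [-2.0, -20.3, 0.1])
(-74, 4, 33) ([64.8, 26.1, -22.7], [-2.1, -21.3, 0.1])
(-74, 2.5, 33) ([64.8, 26.1, -24.2], [-2.1, -21.3, 0.1])
(-66, 2, 26) ([62.6, 26.3, -28.9], [-2.8, -28.3, 0.1])
(-58, 2, 18.5) ([60.4, 26.5, -34.8], [-3.6, -35.7, 0.1])
(-50, 2, 11) ([59.0, 26.6, -42.0], [-4.3, -43.2, 0.1])
(-43, 2, 5) ([59.3, 26.6, -48.6], [-4.9, -49.2, 0.1])
(-37, 2, 3) ([63.1, 26.2, -51.0], [-5.1, -51.2, 0.1])
(-31, 2, 3) ([69.1, 25.6, -51.0], [-5.1, -51.2, 0.1])
(-25, 2, 3) ([75.1, 25.0, -51.0], [-5.1, -51.2, 0.1])
(-20, 2, 3) ([80.1, 24.6, -51.0], [-5.1, -51.2, 0.1])
(-16, 2, 3) ([84.0, 24.2, -51.0], [-5.1, -51.2, 0.1])
```

Emit:
apply_moves --targets '[[8, [4, 0, 20], [0, 0, 0]], [8, [0, 7, 42], [-0.3, -2.4, 0]], [8, [10.8, 17.3, 63], [-0.7, -6.4, 0]], [8, [40.5, 26.4, 63], [-1.1, -10.4, 0]], [8, [64.4, 26.1, 46], [-1.5, -14.3, 0]], [8, [65.3, 26, 15], [-1.9, -18.3, 0]], [8, [65.3, 26, 15], [-1.9, -18.3, 0]], [8, [65.3, 26, 15], [-1.9, -18.3, 0]], [8, [64.5, 26.1, -11], [-2, -20.3, 0]], [8, [64.8, 26.1, -22], [-2.1, -21.3, 0]], [8, [64.8, 26.1, -22], [-2.1, -21.3, 0]], [8, [64.8, 26.1, -22], [-2.1, -21.3, 0]]]'

```text
time_s: 28.1
eef_pos: [538.2, 104.4, 106.8]
ee_rot: [-0.106, 0.734, 0.665, -0.095]
force: [-0.1, 0.4, -1.3]
grip_width: 0.128
grip_force: 115.8
```

```bash
python3 - <<'E'
from h import *
s=st(); i,p,P=look('wrist','wrist18')
lane(s,34,[(-66,2,26),(-58,2,18.5),(-50,2,11),(-43,2,5),(-37,2,3),(-31,2,3),(-25,2,3),(-20,2,3),(-16,2,3)])
E
```

```text
F [-0.1  0.4 -1.3] lip pol [-75.3  34.1] z 21.3 w [567.4 101.6  21.3] eul [-5.6 33.4  0.1] t 28.1
wrist [418.0, 213.0] 670 pol [-37.1, 44.1] depth z [606.0, 110.0, 32.0]
wrist [345.0, 292.0] 346 pol [-79.1, -19.0] depth z [559.0, 53.0, 32.0]
wrist [392.0, 298.0] 308 pol [-47.0, -18.4] depth z [590.0, 50.0, 31.0]
(-66, 2, 26) ([-1.4, 0.1, -7.8], [-0.8, -7.3, 0.1])
(-58, 2, 18.5) ([-3.6, 0.3, -13.7], [-1.5, -14.8, 0.1])
(-50, 2, 11) ([-5.0, 0.5, -20.9], [-2.2, -22.2, 0.1])
(-43, 2, 5) ([-4.8, 0.4, -27.5], [-2.8, -28.2, 0.0])
(-37, 2, 3) ([-0.9, 0.1, -29.8], [-3.0, -30.2, 0.0])
(-31, 2, 3) ([5.1, -0.5, -29.8], [-3.0, -30.2, 0.0])
(-25, 2, 3) ([11.1, -1.1, -29.8], [-3.0, -30.2, 0.0])
(-20, 2, 3) ([16.0, -1.6, -29.8], [-3.0, -30.2, 0.0])
(-16, 2, 3) ([20.0, -2.0, -29.8], [-3.0, -30.2, 0.0])
```

Emit:
apply_moves --targets '[[8, [-1.4, 0, -7.8], [-0.8, -7.3, 0]], [8, [-3.6, 0.3, -13.7], [-1.5, -14.8, 0]], [8, [-5, 0.5, -20.9], [-2.2, -22.2, 0]], [8, [-4.8, 0.4, -27.3], [-2.8, -28.2, 0]], [8, [-1, 0, -29.6], [-3, -30.2, 0]], [8, [5, -0.5, -29.6], [-3, -30.2, 0]], [8, [11, -1, -29.6], [-3, -30.2, 0]], [8, [16, -1.6, -29.6], [-3, -30.2, 0]], [8, [20, -2, -29.6], [-3, -30.2, 0]], [8, [20, -2, -29.6], [-3, -30.2, 0]], [8, [20, -2, -29.6], [-3, -30.2, 0]]]'

```text
time_s: 29.25
eef_pos: [558.6, 102.3, 76.2]
ee_rot: [0.091, 0.735, 0.666, 0.082]
force: [1.9, -0.7, 2.5]
grip_width: 0.126
grip_force: 116.3
```

```bash
python3 - <<'E'
from h import *
s=st(); i,p,P=look('wrist','wrist19'); asc(p,250,460,160,300,4)
E
```

```text
F [ 1.9 -0.7  2.5] lip pol [-15.6  34. ] z 17.2 w [626.8  95.6  17.2] eul [-5.6  2.9  0. ] t 29.25
wrist [362.0, 208.0] 588 pol [-16.0, 45.1] depth z [623.0, 110.0, 33.0]
160 wwwwwwwwwwwwwwwwwwwwwwwwwwwwwww================######
164 wwwwwwwwwwwwwwwwwwwwwwwwwwwwwwww===============######
168 wwwwwwwwwwwwwwwwwwwwwwwwwwwwwwwwwww-===========######
172 wwwwwwwwwwwwwwwwwwwwww--w---------....-========######
176 ----------w------w-w--w-----------.-..-..--====######
180 --------------w----w-w------------.--..---..==#######
184 --------------------www--------------------.==#######
188 ------------------------------------......-.==#######
192 -------------------========---------....-.-.==#######
196 -----======================BBB---....----.--==#######
200 ..---=====================BBBBBw---------.--==#######
204 ...--==###===============BBBBBBB---------.-===#######
208 .....-=###===============BBBBBBB---------.-==########
212 ....--####======#####=###BBBBBBB---------..==########
216 ...-.=####===############=BBBBB-----------.==########
220 .--.-RRR##==##############=BBB------------.==########
2
[... 400 characters left out ...]
####
252 -===RRRRRR======##########--------------..==#########
256 -===RRRRRRR======#########---------------.==#########
260 ===-RRRRRRR-=====#########-------------.--==#########
264 ===-RRRRRRR-===---==---======----------..-==#########
268 ===-RRRRRRR-===----============----------==##########
272 ===-RRRRRRR-===----===============-----..==##########
276 ===-RRRRRRR-===----====-=============--..==##########
280 ===-RRRRRRR-====--------===============..==##########
284 ===-RRRRRRR-====--------===============..==##########
288 ===-RRRRRRR-====------==========....--...==##########
292 -=#-RRRRRRR-##-------===--.--...........-==##########
296 --=-RRRRRRR-#---------...............-.--=###########
```

```bash
python3 - <<'E'
from h import *
s=st()
lane(s,34,[(-13.5,2,3),(-12,2.5,2),(-11,4,-1),(-9,7,-4),(-7,11,-8),(-5,15,-12),(-2.5,19,-16),(-0.5,23,-20)])
E
```

```text
F [0.9 0.3 1.4] lip pol [-15.7  34. ] z 17.2 w [626.7  95.6  17.2] eul [-5.6  2.9  0. ] t 29.3
(-13.5, 2, 3) ([2.3, -0.2, 0.8], [-0.0, 0.1, 0.0])
(-12, 2.5, 2) ([2.8, -0.2, 0.1], [-0.1, -0.9, 0.0])
(-11, 4, -1) ([0.8, -0.1, -2.1], [-0.4, -3.9, 0.0])
(-9, 7, -4) ([0.1, 0.0, -2.9], [-0.7, -6.9, 0.0])
(-7, 11, -8) ([-1.2, 0.1, -4.3], [-1.1, -10.9, 0.0])
(-5, 15, -12) ([-2.1, 0.2, -5.9], [-1.5, -14.9, 0.0])
(-2.5, 19, -16) ([-2.2, 0.2, -7.7], [-1.9, -18.8, 0.0])
(-0.5, 23, -20) ([-2.3, 0.2, -9.6], [-2.3, -22.8, 0.0])
```

Emit:
apply_moves --targets '[[8, [2.3, -0.2, 0.5], [0, 0, 0]], [8, [3.3, -0.3, 0.2], [-0.1, -0.9, 0]], [8, [3.3, -0.3, 0.2], [-0.1, -0.9, 0]], [8, [2, -0.1, -1.5], [-0.4, -3.9, 0]], [8, [1, 0, -2.5], [-0.7, -6.9, 0]], [8, [-0.4, 0.1, -4], [-1.1, -10.9, 0]], [8, [-1.4, 0.2, -5.6], [-1.5, -14.9, 0]], [8, [-1.6, 0.2, -7.4], [-1.9, -18.8, 0]], [8, [-2, 0.2, -9.4], [-2.3, -22.8, 0]], [8, [-2, 0.2, -9.4], [-2.3, -22.8, 0]], [8, [-2, 0.2, -9.4], [-2.3, -22.8, 0]]]'

```text
time_s: 30.4
eef_pos: [554.6, 103.0, 65.4]
ee_rot: [0.234, 0.703, 0.637, 0.212]
force: [-0.0, -0.8, 0.8]
grip_width: 0.125
grip_force: 116.1
```

```bash
python3 - <<'E'
from h import *
s=st(); i,p,P=look('wrist','wrist20'); lipcheck(i,p,s); asc(p,250,460,160,300,4)
lane(s,34,[(-12,26,-22),(-27,35,-24),(-37,60,-25),(-42,95,-25)])
E
```

```text
F [-0.  -0.8  0.8] lip pol [-2.2 34.3] z 37.5 w [640.2  94.6  37.5] eul [ -5.6 -19.8  -0. ] t 30.4
wrist [297.0, 210.0] 470 pol [-44.4, 46.3] depth z [590.0, 117.0, 37.0]
wrist [263.0, 356.0] 235 pol [-71.7, -50.1] depth z [560.0, 23.0, 30.0]
wrist [294.0, 349.0] 87 pol [-45.0, -57.7] depth z [584.0, 14.0, 31.0]
pred [[360.3, 179.6], [354.6, 259.5]]
160 wwwwwwwwwwwwwwwwwww====================#=============
164 wwwwwwwwwwwwwwwwwwwwwwww===============#=============
168 wwwwwwwwwwwwwwwwwww-----.-.-ww-========#=============
172 wwwwwwwwwwww-------------.---....www===#=============
176 wwwww---------------------------.-ww===#=============
180 --------------------------------.-ww=================
184 ------------------------------.--.ww=================
188 --------------w-------=====-----.-ww=================
192 ..---.-----------===####==#-------ww==#==============
196 .-----------===========####-------ww==#==============
200 -------===BBBB=======######-------ww==#==============
204 --..-=====BBBBB====#=######-------w-==#==============
208 ....-===##BBBBB############-------w-==#=========
[... 803 characters left out ...]
==============
268 ===-RRRRRRR-===---============--ww==#================
272 ===-RRRRRRR-===----==========---ww==#================
276 ===-RRRRRRR-===----=##=====---.-ww==#================
280 ===-RRRRRRR-====---=====------.-ww==#================
284 ===-RRRRRRR-====----==---------.w-==#================
288 ===-RRRRRRR-====--------------..w-===================
292 -##-RRRRRRR-##--------------.-..w-===================
296 --#-RRRRRRR-#---------------....-====================
(-12, 26, -22) ([-10.8, 0.8, 1.1], [-0.2, -2.2, -0.0])
(-27, 35, -24) ([-26.5, 2.3, 7.1], [-0.4, -4.2, -0.0])
(-37, 60, -25) ([-36.8, 3.3, 30.5], [-0.5, -5.2, -0.0])
(-42, 95, -25) ([-41.8, 3.8, 65.5], [-0.5, -5.2, -0.0])
```

```bash
cat >> h.py <<'E'
DISH=np.array([450.,-314.])
def transit(s,A,B,n,bump=0):
    A=np.array(A,float);B=np.array(B,float)
    for k in range(1,n+1):
        u=k/n; e=u*u*(3-2*u)*.6+u*.4; v=A+(B-A)*e; v[2]+=bump*np.sin(np.pi*u); print(row(s,v[:3],v[3],v[4]))
E
python3 - <<'E'
from h import *
s=st()
# dish check in top
i=camera_info('top'); p,d=capture('top'); P=cloud(i,d); h=cv2.cvtColor(p,cv2.COLOR_BGR2HSV)
m=(abs(P[:,:,0]-450)<110)&(abs(P[:,:,1]+314)<110)&(P[:,:,2]>34)&(P[:,:,2]<52)&(h[:,:,1]<90); print('rim',m.sum(),cv2.minEnclosingCircle(P[m][:,:2].astype(np.float32)))
A=[*pol(-42,34),111,-5.6,-25]; y=np.radians(-20); B=[*(DISH-20*np.array([np.cos(y),np.sin(y)])),110,-20,-25]
transit(s,A,B,13,20)
E
```

```text
F [-1.2  0.4 -0.1] lip pol [-2.3 34.4] z 37.5 w [640.1  94.8  37.5] eul [ -5.6 -19.8  -0. ] t 30.45
rim 310 ((412.8699645996094, -318.665771484375), 64.70484924316406)
([-48.5, -12.0, 70.3], [-0.5, -5.2, -0.6])
([-58.4, -34.5, 74.8], [-0.6, -5.2, -1.5])
([-70.6, -62.8, 78.7], [-0.6, -5.2, -2.5])
([-84.7, -95.4, 81.8], [-0.7, -5.2, -3.7])
([-100.2, -131.2, 83.9], [-0.7, -5.1, -5.1])
([-116.4, -168.9, 85.0], [-0.8, -5.1, -6.5])
([-132.8, -207.2, 84.9], [-0.9, -5.1, -7.9])
([-148.9, -244.9, 83.7], [-0.9, -5.1, -9.3])
([-164.1, -280.8, 81.3], [-1.0, -5.1, -10.7])
([-178.0, -313.5, 78.0], [-1.0, -5.1, -11.9])
([-190.0, -341.8, 74.0], [-1.1, -5.1, -13.0])
([-199.5, -364.4, 69.4], [-1.1, -5.1, -13.8])
([-206.1, -380.1, 64.6], [-1.2, -5.1, -14.4])
```

Emit:
apply_moves --targets '[[8, [-11, 0.8, 1.1], [-0.2, -2.2, 0]], [8, [-26.5, 2.3, 7], [-0.4, -4.2, 0]], [8, [-36.8, 3.3, 30], [-0.5, -5.2, 0]], [8, [-41.8, 3.8, 65], [-0.5, -5.2, 0]], [8, [-41.8, 3.8, 65], [-0.5, -5.2, 0]], [8, [-41.8, 3.8, 65], [-0.5, -5.2, 0]]]'

```text
time_s: 31.1
eef_pos: [514.1, 106.3, 131.3]
ee_rot: [0.266, 0.692, 0.627, 0.241]
force: [0.9, -1.4, -2.8]
grip_width: 0.123
grip_force: 116.1
```

The dish has been knocked; its rim is now centred at about (413,-318). I'll use that.

```bash
sed -i 's/^DISH=.*/DISH=np.array([413.,-318.5])/' h.py; cat >> h.py <<'E'
def pour(s,yaw=-20,back=15):
    y=np.radians(yaw); b=DISH-back*np.array([np.cos(y),np.sin(y)])
    for z,t in [(62,-18),(58,-11),(54,-4),(52,3),(50,10),(44,17),(38,24),(33,31),(29,38),(27,45),(27,50)]: print(row(s,[*b,z],yaw,t))
    return b
def seedish():
    i=camera_info('top'); p,d=capture('top'); P=cloud(i,d); h=cv2.cvtColor(p,cv2.COLOR_BGR2HSV)
    m=(abs(P[:,:,0]-430)<110)&(abs(P[:,:,1]+314)<110)&(P[:,:,2]>34)&(P[:,:,2]<52)&(h[:,:,1]<90); print('rim',m.sum(),cv2.minEnclosingCircle(P[m][:,:2].astype(np.float32)) if m.sum() else 0)
    return i,p,P
E
python3 - <<'E'
from h import *
s=st(); seedish(); i,p,P=look('wrist','wrist21')
l=scoop_pts(s,[[30,0,0]])[0]; y=np.radians(-20); B=[*(DISH-15*np.array([np.cos(y),np.sin(y)])),100,-20,-25]
transit(s,[*l,-5.6,-25],B,13,15)
E
```

```text
F [ 0.9 -1.4 -2.8] lip pol [-40.7  33.5] z 111.5 w [601.8  97.6 111.5] eul [ -5.6 -25.1  -0. ] t 31.1
rim 308 ((413.0379638671875, -318.488037109375), 64.8246078491211)
wrist [295.0, 209.0] 375 pol [-13.8, 16.6] depth z [551.0, 120.0, 105.0]
wrist [236.0, 264.0] 111 pol [-81.8, -17.0] depth z [553.0, 54.0, 29.0]
([-8.2, -16.0, 3.3], [0.0, 0.1, -0.5])
([-20.0, -38.9, 6.0], [0.0, 0.1, -1.4])
([-34.7, -67.6, 8.1], [0.0, 0.1, -2.4])
([-51.7, -100.7, 9.5], [0.0, 0.1, -3.7])
([-70.3, -137.0, 10.1], [0.0, 0.1, -5.0])
([-89.8, -175.2, 9.9], [0.0, 0.1, -6.4])
([-109.5, -214.1, 8.7], [0.0, 0.1, -7.9])
([-128.9, -252.4, 6.8], [0.0, 0.1, -9.3])
([-147.3, -288.7, 4.0], [0.0, 0.1, -10.6])
([-164.0, -321.9, 0.6], [0.0, 0.1, -11.8])
([-178.5, -350.6, -3.2], [0.0, 0.1, -12.9])
([-190.0, -373.6, -7.2], [0.0, 0.1, -13.8])
([-198.0, -389.5, -11.3], [0.0, 0.1, -14.3])
```

Emit:
apply_moves --targets '[[8, [-8, -16, 3], [0, 0, -0.5]], [8, [-20, -39, 6], [0, 0, -1.4]], [8, [-35, -68, 8], [0, 0, -2.4]], [8, [-52, -101, 9.5], [0, 0, -3.7]], [8, [-70, -137, 10], [0, 0, -5]], [8, [-90, -175, 10], [0, 0, -6.4]], [8, [-110, -214, 9], [0, 0, -7.9]], [8, [-129, -252, 7], [0, 0, -9.3]], [8, [-147, -289, 4], [0, 0, -10.6]], [8, [-164, -322, 0], [0, 0, -11.8]], [8, [-178, -351, -3], [0, 0, -12.9]], [8, [-190, -374, -7], [0, 0, -13.8]], [8, [-198, -389.5, -11], [0, 0, -14.3]], [8, [-198, -389.5, -11], [0, 0, -14.3]], [8, [-198, -389.5, -11], [0, 0, -14.3]]]'

```text
time_s: 32.7
eef_pos: [363.1, -190.4, 124.4]
ee_rot: [0.293, 0.765, 0.536, 0.206]
force: [0.7, -0.7, -2.3]
grip_width: 0.128
grip_force: 115.9
```

```bash
python3 - <<'E'
from h import *
s=st(); i=camera_info('wrist'); p,d=capture('wrist'); cv2.imwrite('pics/wrist22.png',p); print(brass(i,p)); print(pour(s)); print(s['joints'].round(2))
E
```

```text
F [ 0.7 -0.7 -2.3] lip pol [-164.8 -298.2] z 104.3 w [ 445.9 -220.4  104.3] eul [-19.9 -24.9   0. ] t 32.7
[([295.0, 209.0], 385)]
([-44.1, -93.9, -31.8], [2.4, 6.5, -0.1])
([-40.0, -95.4, -25.7], [4.7, 13.1, -0.1])
([-34.8, -97.3, -20.2], [7.1, 19.7, -0.1])
([-28.5, -99.6, -13.4], [9.5, 26.3, -0.1])
([-21.3, -102.2, -7.5], [11.9, 32.8, -0.1])
([-13.2, -105.2, -6.6], [14.3, 39.4, -0.1])
([-4.3, -108.4, -6.8], [16.7, 46.0, -0.1])
([5.1, -111.8, -7.1], [19.1, 52.6, -0.1])
([14.9, -115.4, -7.8], [21.5, 59.2, -0.1])
([25.1, -119.1, -7.7], [23.9, 65.7, -0.1])
([32.5, -121.8, -7.1], [25.6, 70.4, -0.1])
[ 398.90461069 -313.36969785]
[-1.08 -0.04  2.47  1.32  0.48 -1.88]
```

```bash
python3 - <<'E'
from h import *
s=st(); l=scoop_pts(s,[[30,0,0]])[0]; y=np.radians(40); B=[*(DISH-15*np.array([np.cos(y),np.sin(y)])),110,40,-18]
transit(s,[*l,-19.9,-24.9],B,12,40)
E
```

```text
F [-0.2 -3.6 -1.7] lip pol [-167.3 -308. ] z 104.7 w [ 442.5 -229.9  104.7] eul [-20.6 -25.   -0.2] t 32.75
([-3.5, -9.6, 11.2], [0.3, 0.3, 3.5])
([-7.6, -22.0, 21.8], [0.4, 0.7, 7.5])
([-12.2, -37.6, 31.4], [0.5, 1.3, 12.4])
([-16.7, -55.6, 39.3], [0.6, 2.0, 18.1])
([-20.5, -75.2, 44.9], [0.6, 2.7, 24.3])
([-23.5, -95.5, 48.0], [0.5, 3.5, 30.7])
([-25.3, -115.5, 48.3], [0.3, 4.3, 37.2])
([-26.1, -134.3, 45.9], [0.1, 5.1, 43.4])
([-26.0, -151.2, 41.1], [-0.2, 5.8, 49.1])
([-25.4, -165.5, 34.1], [-0.5, 6.4, 54.0])
([-24.5, -176.7, 25.5], [-0.8, 6.9, 57.9])
([-23.7, -184.1, 15.8], [-1.0, 7.2, 60.6])
```

Emit:
apply_moves --targets '[[8, [0, 0, 10], [0, 0, 0]], [8, [0, 0, 20], [0, 0, 0]], [8, [0, 0, 20], [0, 0, 0]], [8, [0, 0, 20], [0, 0, 0]]]'

```text
time_s: 33.15
eef_pos: [364.1, -189.1, 144.4]
ee_rot: [0.293, 0.764, 0.536, 0.206]
force: [-0.5, -0.0, -2.3]
grip_width: 0.126
grip_force: 116.1
```

```bash
python3 - <<'E'
from h import *
s=st(); print(s['joints'].round(2),s['eef_pos']); l=scoop_pts(s,[[30,0,0]])[0]; y=np.radians(40); B=[*(DISH-15*np.array([np.cos(y),np.sin(y)])),110,40,-18]
e=scoopR(s).as_euler('ZYX',degrees=True)
transit(s,[*l,e[0],e[1]],B,12,30)
E
```

```text
F [-0.5 -0.  -2.3] lip pol [-163.8 -296.8] z 124.4 w [ 447.  -219.1  124.4] eul [-19.9 -25.   -0. ] t 33.15
[-1.07 -0.11  2.44  1.17  0.5  -1.7 ] [ 364.14721288 -189.10759047  144.39391275]
([-3.3, -8.9, 7.6], [0.1, 0.3, 2.7])
([-7.7, -22.0, 14.6], [0.2, 0.7, 6.7])
([-12.7, -38.5, 20.5], [0.3, 1.3, 11.6])
([-17.6, -57.5, 24.9], [0.4, 2.0, 17.3])
([-21.9, -78.3, 27.5], [0.4, 2.7, 23.5])
([-25.3, -99.7, 28.1], [0.3, 3.5, 29.9])
([-27.6, -120.8, 26.7], [0.1, 4.3, 36.4])
([-28.9, -140.7, 23.3], [-0.1, 5.1, 42.6])
([-29.2, -158.7, 18.1], [-0.4, 5.8, 48.3])
([-29.0, -173.9, 11.6], [-0.7, 6.4, 53.2])
([-28.4, -185.7, 4.1], [-1.0, 6.9, 57.1])
([-27.8, -193.7, -3.8], [-1.3, 7.2, 59.8])
```

Emit:
apply_moves --targets '[[8, [-3, -9, 8], [0.1, 0.3, 2.7]], [8, [-8, -22, 15], [0.2, 0.7, 6.7]], [8, [-13, -38, 20], [0.3, 1.3, 11.6]], [8, [-17, -57, 25], [0.4, 2, 17.3]], [8, [-22, -78, 27.5], [0.4, 2.7, 23.5]], [8, [-25, -100, 28], [0.3, 3.5, 29.9]], [8, [-27.6, -121, 26.7], [0.1, 4.3, 36.4]], [8, [-29, -141, 23], [-0.1, 5.1, 42.6]], [8, [-29, -159, 18], [-0.4, 5.8, 48.3]], [8, [-29, -174, 12], [-0.7, 6.4, 53.2]], [8, [-28.4, -186, 4], [-1, 6.9, 57.1]], [8, [-28, -194, -4], [-1.3, 7.2, 59.8]], [8, [-28, -194, -4], [-1.3, 7.2, 59.8]], [8, [-28, -194, -4], [-1.3, 7.2, 59.8]], [8, [-28, -194, -4], [-1.3, 7.2, 59.8]]]'

```text
time_s: 34.65
eef_pos: [336.4, -382.6, 141.0]
ee_rot: [0.128, 0.403, 0.864, 0.273]
force: [0.3, -0.1, -1.7]
grip_width: 0.126
grip_force: 115.8
```

```bash
python3 - <<'E'
from h import *
s=st(); i=camera_info('wrist'); p,d=capture('wrist'); cv2.imwrite('pics/wrist23.png',p); print(brass(i,p)); print(pour(s,40)); print(s['joints'].round(2))
E
```

```text
F [ 0.3 -0.1 -1.7] lip pol [-198.4 -409.6] z 110.6 w [ 401.6 -328.   110.6] eul [ 40.  -18.1  -0. ] t 34.65
[([507.0, 16.0], 65), ([511.0, 37.0], 51), ([296.0, 246.0], 131)]
([0.0, -0.2, -48.5], [-0.0, 0.1, 0.1])
([3.3, 2.6, -42.4], [-4.5, 5.4, 0.1])
([7.6, 6.2, -36.8], [-9.0, 10.8, 0.1])
([12.7, 10.5, -30.0], [-13.5, 16.2, 0.0])
([18.6, 15.4, -24.1], [-18.0, 21.5, 0.0])
([25.2, 21.0, -23.2], [-22.5, 26.9, 0.0])
([32.4, 27.0, -23.4], [-27.0, 32.3, 0.0])
([40.1, 33.5, -23.8], [-31.5, 37.6, 0.0])
([48.1, 40.2, -24.4], [-36.0, 43.0, 0.0])
([56.4, 47.2, -24.4], [-40.5, 48.4, 0.0])
([62.4, 52.2, -23.7], [-43.7, 52.2, 0.0])
[ 401.50933335 -328.14181415]
[-1.35  0.47  1.66  0.55  1.36 -2.26]
```

Emit:
apply_moves --targets '[[8, [0, 0, -18], [0, 0, 0]], [8, [0, 0, -35], [0, 0, 0]], [8, [3.3, 2.6, -36], [-4.5, 5.4, 0]], [8, [7.6, 6.2, -34], [-9, 10.8, 0]], [8, [12.7, 10.5, -28], [-13.5, 16.2, 0]], [8, [18.6, 15.4, -23], [-18, 21.5, 0]], [8, [25.2, 21, -22], [-22.5, 26.9, 0]], [8, [32.4, 27, -22], [-27, 32.3, 0]], [8, [40, 33.5, -22], [-31.5, 37.6, 0]], [8, [48, 40, -22], [-36, 43, 0]], [8, [56.4, 47, -22], [-40.5, 48.4, 0]], [8, [62.4, 52, -21.5], [-43.7, 52.2, 0]], [8, [62.4, 52, -21.5], [-43.7, 52.2, 0]], [8, [62.4, 52, -21.5], [-43.7, 52.2, 0]], [8, [62.4, 52, -21.5], [-43.7, 52.2, 0]]]'

```text
time_s: 36.2
eef_pos: [398.1, -331.7, 120.0]
ee_rot: [-0.12, 0.406, 0.869, -0.257]
force: [0.4, -1.2, -1.5]
grip_width: 0.124
grip_force: 116.0
```

```bash
python3 - <<'E'
from h import *
s=st(); i=camera_info('wrist'); p,d=capture('wrist'); cv2.imwrite('pics/wrist24.png',p); print(s['joints'].round(2))
for c,a in brass(i,p): print(c,a,plane(i,[c],15)[0].round(0)-[*DISH,0])
E
```

```text
F [ 0.4 -1.2 -1.5] lip pol [-198.9 -411.1] z 29.7 w [ 400.9 -329.4   29.7] eul [39.9 49.9 -0. ] t 36.2
[-0.66  0.55  1.57 -0.6   1.22 -1.09]
[443.0, 219.0] 627 [24.  28.5 15. ]
[143.0, 271.0] 2986 [-143.  -276.5   15. ]
```

```bash
python3 - <<'E'
from h import *
s=st(); l=scoop_pts(s,[[30,0,0]])[0]
transit(s,[*l[:2],130,40,50],[*pol(-98,-32),116,-5.6,50],13,10)
E
```

```text
F [-0.3  0.7 -1.3] lip pol [-199.  -411.3] z 29.7 w [ 400.8 -329.6   29.7] eul [39.9 49.9 -0.1] t 36.25
([5.7, 15.1, 102.1], [-0.0, 0.1, -1.8])
([13.7, 36.9, 103.5], [-0.0, 0.1, -4.4])
([23.7, 64.2, 104.5], [-0.0, 0.1, -7.8])
([35.3, 95.6, 104.9], [-0.0, 0.1, -11.7])
([48.0, 130.2, 104.7], [0.0, 0.1, -15.9])
([61.4, 166.5, 103.9], [0.0, 0.1, -20.4])
([75.0, 203.5, 102.5], [0.0, 0.1, -25.0])
([88.5, 239.9, 100.6], [0.0, 0.1, -29.5])
([101.3, 274.5, 98.1], [0.0, 0.1, -33.7])
([113.0, 306.0, 95.3], [0.0, 0.1, -37.6])
([123.1, 333.3, 92.3], [0.0, 0.1, -40.9])
([131.2, 355.1, 89.2], [0.0, 0.1, -43.6])
([136.8, 370.2, 86.3], [0.0, 0.1, -45.5])
```

Emit:
apply_moves --targets '[[8, [0, 0, 40], [0, 0, 0]], [8, [0, 0, 80], [0, 0, 0]], [8, [6, 15, 102], [0, 0, -1.8]], [8, [14, 37, 103], [0, 0, -4.4]], [8, [24, 64, 104], [0, 0, -7.8]], [8, [35, 96, 105], [0, 0, -11.7]], [8, [48, 130, 105], [0, 0, -15.9]], [8, [61, 166, 104], [0, 0, -20.4]], [8, [75, 203, 102], [0, 0, -25]], [8, [88, 240, 100], [0, 0, -29.5]], [8, [101, 274, 98], [0, 0, -33.7]], [8, [113, 306, 95], [0, 0, -37.6]], [8, [123, 333, 92], [0, 0, -40.9]], [8, [131, 355, 89], [0, 0, -43.6]], [8, [137, 370, 86], [0, 0, -45.5]], [8, [137, 370, 86], [0, 0, -45.5]], [8, [137, 370, 86], [0, 0, -45.5]], [8, [137, 370, 86], [0, 0, -45.5]]]'

```text
time_s: 38.05
eef_pos: [535.5, 37.7, 205.9]
ee_rot: [-0.21, 0.71, 0.644, -0.191]
force: [0.4, -0.1, -0.7]
grip_width: 0.124
grip_force: 116.1
```

```bash
python3 - <<'E'
from h import *
s=st(); seedish(); i,p,P=look('wrist','wrist25'); lipcheck(i,p,s); asc(p,330,372,168,276,3)
lane(s,-32,[(-98,50,50),(-98,20,50),(-98,6,50)])
E
```

```text
F [ 0.4 -0.1 -0.7] lip pol [-97.3 -32.6] z 115.6 w [539.   37.3 115.6] eul [-5.5 50.   0. ] t 38.05
rim 309 ((412.59283447265625, -318.36163330078125), 64.59420776367188)
wrist [415.0, 179.0] 368 pol [-78.9, -17.2] depth z [560.0, 52.0, 31.0]
wrist [456.0, 185.0] 422 pol [-47.0, -18.4] depth z [591.0, 48.0, 30.0]
wrist [420.0, 212.0] 361 pol [-71.6, -45.5] depth z [564.0, 24.0, 31.0]
wrist [451.0, 222.0] 412 pol [-46.5, -50.0] depth z [589.0, 17.0, 31.0]
pred [[359.3, 180.3], [353.6, 260.3]]
168 ww##==------..
171 ww##==-----...
174 ww##==-----..-
177 ww##==-------.
180 ww##==-------.
183 ==========--..
186 ##========----
189 ####======---.
192 ==========--.-
195 ==========----
198 ==========----
201 =========-----
204 =========----.
207 =========-----
210 =========-----
213 =========-----
216 =========-----
219 =========-----
222 =========-----
225 =========-----
228 =========-----
231 =========-----
234 ========ww----
237 ========wwwwww
240 ========wwwwww
243 ========wwwwww
246 ========wwwwww
249 ========wwwwww
252 ========wwwwww
255 ========wwwwww
258 ========wwwwww
261 =====wwwwwwwww
264 wwwwwwwwwwwwww
267 wwwwwwwwwwwwww
270 =wwwwwwwwwwwww
273 ==wwwwwwwwwwww
(-98, 50, 50) ([-0.7, 0.7, -49.6], [-0.0, 0.0, -0.1])
(-98, 20, 50) ([-0.7, 0.7, -79.6], [-0.0, 0.0, -0.1])
(-98, 6, 50) ([-0.7, 0.7, -93.6], [-0.0, 0.0, -0.1])
```

Emit:
apply_moves --targets '[[8, [-0.7, 0.7, -25], [0, 0, 0]], [8, [-0.7, 0.7, -50], [0, 0, 0]], [8, [-0.7, 0.7, -50], [0, 0, 0]], [8, [-0.7, 0.7, -70], [0, 0, 0]], [8, [-0.7, 0.7, -85], [0, 0, 0]], [8, [-0.7, 0.7, -93], [0, 0, 0]], [8, [-0.7, 0.7, -93], [0, 0, 0]], [8, [-0.7, 0.7, -93], [0, 0, 0]], [8, [-0.7, 0.7, -93], [0, 0, 0]]]'

```text
time_s: 39.05
eef_pos: [535.3, 39.4, 113.3]
ee_rot: [-0.21, 0.71, 0.645, -0.191]
force: [-0.8, 0.3, -2.0]
grip_width: 0.125
grip_force: 116.1
```

```bash
python3 - <<'E'
from h import *
s=st(); i,p,P=look('wrist','wrist26')
lane(s,-32,[(-97,2.5,50),(-91,2,46),(-85,2,42),(-79,2,37),(-73,2,32),(-67,2,27),(-61,2,21.5),(-55,2,15.5),(-49,2,10),(-43,2,5),(-37,2,3.5),(-31,2,3)])
E
```

```text
F [-0.8  0.3 -2. ] lip pol [-97.6 -30.9] z 23.0 w [538.9  39.1  23. ] eul [-5.5 49.9  0. ] t 39.05
wrist [384.0, 206.0] 650 pol [-78.8, -16.9] depth z [561.0, 53.0, 32.0]
wrist [438.0, 217.0] 795 pol [-47.0, -18.5] depth z [591.0, 48.0, 31.0]
wrist [391.0, 250.0] 643 pol [-71.7, -45.4] depth z [565.0, 25.0, 31.0]
wrist [432.0, 266.0] 745 pol [-46.3, -49.9] depth z [589.0, 18.0, 31.0]
(-97, 2.5, 50) ([0.6, -1.1, -4.5], [0.0, 0.1, -0.1])
(-91, 2, 46) ([0.3, -1.1, -5.5], [-0.4, -3.9, -0.1])
(-85, 2, 42) ([0.0, -1.1, -6.4], [-0.8, -7.9, -0.1])
(-79, 2, 37) ([-1.7, -0.9, -8.1], [-1.3, -12.9, -0.1])
(-73, 2, 32) ([-3.2, -0.8, -10.5], [-1.7, -17.9, -0.1])
(-67, 2, 27) ([-4.4, -0.6, -13.6], [-2.2, -22.8, -0.1])
(-61, 2, 21.5) ([-6.1, -0.5, -17.7], [-2.8, -28.3, -0.1])
(-55, 2, 15.5) ([-7.9, -0.3, -22.9], [-3.3, -34.3, -0.1])
(-49, 2, 10) ([-8.6, -0.2, -28.4], [-3.9, -39.8, -0.1])
(-43, 2, 5) ([-8.2, -0.3, -34.0], [-4.4, -44.7, -0.1])
(-37, 2, 3.5) ([-3.8, -0.7, -35.7], [-4.5, -46.2, -0.1])
(-31, 2, 3) ([1.6, -1.2, -36.3], [-4.5, -46.7, -0.1])
```

Emit:
apply_moves --targets '[[8, [0.6, -1, -4.3], [0, 0, 0]], [8, [0.3, -1, -5.3], [-0.4, -3.9, 0]], [8, [0, -1, -6.3], [-0.8, -7.9, 0]], [8, [-1.7, -0.9, -8], [-1.3, -12.9, 0]], [8, [-3.2, -0.8, -10.4], [-1.7, -17.9, 0]], [8, [-4.4, -0.6, -13.4], [-2.2, -22.8, 0]], [8, [-6, -0.5, -17.5], [-2.8, -28.3, 0]], [8, [-7.9, -0.3, -22.7], [-3.3, -34.3, 0]], [8, [-8.6, -0.2, -28.2], [-3.9, -39.8, 0]], [8, [-8.2, -0.3, -33.8], [-4.4, -44.7, 0]], [8, [-3.8, -0.7, -35.5], [-4.5, -46.2, 0]], [8, [-3.8, -0.7, -35.5], [-4.5, -46.2, 0]], [8, [-3.8, -0.7, -35.5], [-4.5, -46.2, 0]]]'

```text
time_s: 40.4
eef_pos: [531.1, 38.7, 77.2]
ee_rot: [0.086, 0.735, 0.668, 0.078]
force: [-1.8, 0.0, 1.4]
grip_width: 0.127
grip_force: 116.6
```

```bash
python3 - <<'E'
from h import *
s=st(); i,p,P=look('wrist','wrist27')
lane(s,-32,[(-33,2,3),(-29,2,3),(-25,2,3),(-21,2,3),(-17,2,3),(-14,2,3),(-12,2.5,2)])
E
```

```text
F [-1.8  0.   1.4] lip pol [-37.5 -31.9] z 17.5 w [598.6  32.2  17.5] eul [-5.5  3.7 -0. ] t 40.4
wrist [381.0, 204.0] 1142 pol [-24.3, -19.0] depth z [610.0, 45.0, 30.0]
wrist [373.0, 243.0] 1057 pol [-27.6, -46.2] depth z [604.0, 20.0, 30.0]
(-33, 2, 3) ([3.8, -0.4, -0.2], [-0.0, -0.7, -0.1])
(-29, 2, 3) ([7.8, -0.8, -0.2], [-0.0, -0.7, -0.1])
(-25, 2, 3) ([11.7, -1.1, -0.2], [-0.0, -0.7, -0.1])
(-21, 2, 3) ([15.7, -1.5, -0.2], [-0.0, -0.7, -0.1])
(-17, 2, 3) ([19.7, -1.9, -0.2], [-0.0, -0.7, -0.1])
(-14, 2, 3) ([22.7, -2.2, -0.2], [-0.0, -0.7, -0.1])
(-12, 2.5, 2) ([23.7, -2.3, -0.9], [-0.1, -1.6, -0.1])
```

Emit:
apply_moves --targets '[[8, [3.8, -0.4, -0.2], [0, -0.7, 0]], [8, [7.8, -0.8, -0.2], [0, -0.7, 0]], [8, [11.7, -1.1, -0.2], [0, -0.7, 0]], [8, [15.7, -1.5, -0.2], [0, -0.7, 0]], [8, [15.7, -1.5, -0.2], [0, -0.7, 0]]]'

```text
time_s: 40.95
eef_pos: [547.4, 37.1, 76.8]
ee_rot: [0.091, 0.735, 0.667, 0.083]
force: [-0.4, -0.1, -1.7]
grip_width: 0.122
grip_force: 116.1
```

```bash
python3 - <<'E'
from h import *
s=st(); i,p,P=look('wrist','wrist28'); asc(p,250,460,160,300,4)
lane(s,-32,[(-17,2,3),(-14,2,3),(-12,2.5,2)])
E
```

```text
F [-0.4 -0.1 -1.7] lip pol [-20.4 -31.9] z 17.9 w [615.6  30.6  17.9] eul [-5.5  2.9  0. ] t 40.95
wrist [250.0, 38.0] 59 pol [-91.9, 76.5] depth z [560.0, 150.0, -2.0]
wrist [365.0, 224.0] 2030 pol [-17.5, -32.2] depth z [617.0, 32.0, 28.0]
160 -------.-------------------------------------.-=#####
164 ----------------------------------------------==#####
168 ----------------------------------------------==#####
172 ---------------------==============-----------==#####
176 =========================================-----=######
180 ===================================#########--=######
184 ================##########################==--=######
188 ############################==---ww-----------=######
192 #########=========######BBBBBBBBwww--w--------=######
196 .----===##############BBBBBBBBBBBwww---------==######
200 -----==################BBBBBBBBBBB-----------==######
204 -----==################BBBBBBBBBBB-----------==######
208 -----=###################B#BBBBBBB-----------=#######
212 -----######################wBBBBBBw----------=#######
216 -----######################wBBBBBw-w------
[... 625 characters left out ...]
BBB-----------==########
264 ###-RRRRRRR-###--=##------wBBBBBww---------=#########
268 ###-RRRRRRR-###---===-----www-wwwww--------=#########
272 ###-RRRRRRR-###----===----wwwwwwwww--------=#########
276 ###-RRRRRRR-###----==#--ww-wwwwwwww--------=#########
280 ###-RRRRRRR-###=-----www----wwwww--w-------=#########
284 ###-RRRRRRR-###=-----www-w-w-wwww---------==#########
288 ##=-RRRRRRR-=###----w-www-w-----------======#########
292 -##-RRRRRRR-##=------ww-------www==========##########
296 --=-RRRRRRR-#---------wwwwwwwwwwww=========##########
(-17, 2, 3) ([3.5, -0.3, 0.2], [-0.0, 0.1, -0.1])
(-14, 2, 3) ([6.5, -0.6, 0.2], [-0.0, 0.1, -0.1])
(-12, 2.5, 2) ([7.4, -0.7, -0.5], [-0.1, -0.9, -0.1])
```

Emit:
apply_moves --targets '[[8, [3.5, -0.3, 0.2], [0, 0, 0]], [8, [6.5, -0.6, 0.2], [0, 0, 0]], [8, [8.2, -0.8, -0.2], [0, -0.9, 0]], [8, [8.5, -0.8, -0.2], [0, -0.9, 0]], [8, [8.5, -0.8, -0.2], [0, -0.9, 0]]]'

```text
time_s: 41.5
eef_pos: [555.2, 36.5, 76.5]
ee_rot: [0.096, 0.734, 0.666, 0.088]
force: [-0.4, -0.2, -2.8]
grip_width: 0.125
grip_force: 116.1
```

```bash
python3 - <<'E'
from h import *
s=st(); i,p,P=look('wrist','wrist29'); asc(p,310,420,180,280,4)
lane(s,-32,[(-11,4,-1),(-9,7,-4),(-7,11,-8),(-5,15,-12),(-2.5,19,-16),(-0.5,23,-20)])
E
```

```text
F [-0.4 -0.2 -2.8] lip pol [-11.7 -31.7] z 18.7 w [624.3  29.9  18.7] eul [-5.5  2.   0.1] t 41.5
wrist [357.0, 226.0] 2036 pol [-14.1, -33.2] depth z [619.0, 31.0, 30.0]
180 ====================#####=-=
184 ==#######################=-=
188 ############===------------=
192 ===######BBBwwww-w---------=
196 #####BBBBBBBBBBBww---------=
200 #####BBBBBBBBBBBB----------=
204 ######BBBBBBBBBBB--w-------=
208 #######BBBBBBBBBBw---------=
212 ##########BBBBBBB---------==
216 ###########BBBBBwww-------==
220 ############BBBwww-w------==
224 ##########BBBBBwwww-------=#
228 ##########BBBBBBwww-------=#
232 #########BBBBBBBwww-------=#
236 #########BBBBBBBw-ww------=#
240 ##########BBBBBBww--------=#
244 ###########BBBBwwwww-----==#
248 ##########BBBB-wwwww-----==#
252 #########BBBBBBwww-------=##
256 #########BBBBBBww--------=##
260 #########BBBBBB=-w-------=##
264 --=##--wwBBBBBB--w-------=##
268 ---===wwwwBBBBww---------=##
272 ----===wwwwwwwwww--------=##
276 ----==#-wwwwwwwwwww-----==##
(-11, 4, -1) ([-2.3, 0.1, -2.5], [-0.4, -3.0, -0.1])
(-9, 7, -4) ([-3.0, 0.2, -3.3], [-0.7, -6.0, -0.1])
(-7, 11, -8) ([-4.3, 0.3, -4.7], [-1.1, -10.0, -0.1])
(-5, 15, -12) ([-5.3, 0.4, -6.3], [-1.5, -14.0, -0.1])
(-2.5, 19, -16) ([-5.3, 0.4, -8.1], [-1.9, -17.9, -0.1])
(-0.5, 23, -20) ([-5.4, 0.4, -10.0], [-2.2, -21.9, -0.1])
```

Emit:
apply_moves --targets '[[8, [1, 0, -0.3], [0, -0.9, 0]], [8, [-0.8, 0.1, -2], [-0.4, -3, 0]], [8, [-2, 0.2, -2.8], [-0.7, -6, 0]], [8, [-3.2, 0.3, -4.2], [-1.1, -10, 0]], [8, [-4.2, 0.4, -5.8], [-1.5, -14, 0]], [8, [-4.4, 0.4, -7.6], [-1.9, -17.9, 0]], [8, [-4.8, 0.4, -9.5], [-2.2, -21.9, 0]], [8, [-4.8, 0.4, -9.5], [-2.2, -21.9, 0]], [8, [-4.8, 0.4, -9.5], [-2.2, -21.9, 0]], [8, [-4.8, 0.4, -9.5], [-2.2, -21.9, 0]]]'

```text
time_s: 42.55
eef_pos: [550.1, 36.3, 67.0]
ee_rot: [0.235, 0.702, 0.637, 0.213]
force: [-0.3, 0.7, -2.0]
grip_width: 0.122
grip_force: 116.3
```

```bash
python3 - <<'E'
from h import *
s=st(); i,p,P=look('wrist','wrist30'); print(brass(i,p)); asc(p,250,420,160,290,4)
lane(s,-32,[(-12,27,-22),(-27,36,-24),(-37,60,-24),(-42,95,-24),(-50,120,-24)])
E
```

```text
F [-0.3  0.7 -2. ] lip pol [ -0.  -32.5] z 39.5 w [635.8  27.9  39.5] eul [ -5.6 -20.   -0.1] t 42.55
wrist [349.0, 209.0] 566 pol [8.7, -29.5] depth z [618.0, 44.0, 49.0]
wrist [295.0, 229.0] 563 pol [-42.1, -33.7] depth z [584.0, 38.0, 38.0]
wrist [346.0, 235.0] 545 pol [7.2, -49.4] depth z [616.0, 26.0, 48.0]
[([349.0, 209.0], 566), ([295.0, 229.0], 563), ([346.0, 235.0], 545)]
160 ...-.-----------------------------w==######
164 ..--------------------------------w==######
168 ..---------------=====------------w==######
172 ----------======================--w==######
176 ---======================##=###=--w=#######
180 =======================##==-------w=#######
184 ==============###=###=-===#------ww=#######
188 ========##=#=##======######------ww=#######
192 =========#=======##########------ww=#######
196 ==========##############BB#------w==#######
200 -----===###############BBBBB-----w==#######
204 -----===##############BBBBBBB----w==#######
208 -----===##############BBBBBBB----w=########
212 -----===#BBBB#########BBBBBBB----w=########
216 -----===#BBBBB########BBBBBB-----w=#####
[... 446 characters left out ...]
RRRR==##############------==#########
260 =##=RRRRRRR=##############------==#########
264 =##-RRRRRRR-###--=######=-------==#########
268 ###-RRRRRRRw###---=#-w----------==#########
272 =##-RRRRRRR-###----##---------====#########
276 ###-RRRRRRR-###----###-----=======#########
280 ###-RRRRRRR-###=---###---=========#########
284 ###-RRRRRRR-###=------w===========#########
288 ##=-RRRRRRR-=#=#----wwwww=========#########
(-12, 27, -22) ([-12.8, 1.8, 0.5], [-0.1, -2.0, -0.0])
(-27, 36, -24) ([-28.5, 3.4, 6.5], [-0.3, -4.0, -0.0])
(-37, 60, -24) ([-38.4, 4.3, 30.5], [-0.3, -4.0, -0.0])
(-42, 95, -24) ([-43.4, 4.8, 65.5], [-0.3, -4.0, -0.0])
(-50, 120, -24) ([-51.4, 5.6, 90.5], [-0.3, -4.0, -0.0])
```

```bash
python3 - <<'E'
from h import *
s=st(); lane(s,-32,[(-1,27,-23),(-3,30,-27),(-5,33,-30),(-8,37,-33)])
E
```

```text
F [ 0.  -0.9 -2.7] lip pol [ -0.3 -32.6] z 39.2 w [635.5  27.9  39.2] eul [ -5.6 -20.   -0.1] t 42.6
(-1, 27, -23) ([-1.9, 0.8, -0.7], [-0.2, -3.0, -0.0])
(-3, 30, -27) ([-5.3, 1.1, -3.9], [-0.6, -7.0, -0.0])
(-5, 33, -30) ([-8.1, 1.4, -5.5], [-0.9, -10.0, -0.0])
(-8, 37, -33) ([-11.6, 1.7, -6.2], [-1.2, -13.0, -0.0])
```

Emit:
apply_moves --targets '[[8, [-1.9, 0.4, 0], [-0.2, -3, 0]], [8, [-5.3, 0.7, -3], [-0.6, -7, 0]], [8, [-8, 1, -4.5], [-0.9, -10, 0]], [8, [-11.6, 1.4, -5], [-1.2, -13, 0]], [8, [-11.6, 1.4, -5], [-1.2, -13, 0]], [8, [-11.6, 1.4, -5], [-1.2, -13, 0]], [8, [-11.6, 1.4, -5], [-1.2, -13, 0]]]'

```text
time_s: 43.3
eef_pos: [540.6, 49.3, 63.4]
ee_rot: [0.256, 0.675, 0.629, 0.288]
force: [-3.3, 11.2, -2.7]
grip_width: 0.127
grip_force: 116.8
```

```bash
python3 - <<'E'
from h import *
s=st(); i,p,P=look('wrist','wrist31'); print(brass(i,p)); asc(p,250,420,190,270,4); print(s['joints'].round(2))
lane(s,-32,[(-30,45,-32),(-40,70,-30),(-45,100,-28),(-50,130,-26)])
E
```

```text
F [-3.3 11.2 -2.7] lip pol [ -7.9 -14.8] z 48.5 w [629.7  46.4  48.5] eul [ -4.6 -28.2   4.3] t 43.3
wrist [309.0, 241.0] 1100 pol [-29.5, -29.6] depth z [589.0, 43.0, 41.0]
[([309.0, 241.0], 1100)]
190 ......-..-.--------------------ww==########
194 .....--.------===============--ww==########
198 ..--.-.--====================--ww==########
202 .--=======================-----ww==########
206 ======================---------ww==########
210 ==================-----====----ww==########
214 =====================######----ww==########
218 ============###############----ww==########
222 ========#=====BBBBB########----ww==########
226 ==---===#====BBBBBB#######=----ww=#########
230 -----===##=#=BBBBBBB######=----w==#########
234 -----===##BB=BBBBBB#######=----w==#########
238 -----===#BBBBBBBBBB#######=----w==#########
242 -----=RR#BBBBBBBBB########=----w==#########
246 -----RRRRRBBBB==B#########=----===#########
250 -----RRRRRBBBBBBBBB#######=-----==#########
254 -===-RRRRRB===BBBBB#######=-----==#########
258 ====-RRRRR-==##BBBBB######=-----==#########
262 ===-=RRRRRw-=#=BBBBB######=-----==#########
266 ===-RRRRRR=w===---B#######=-----==#########
[-0.2   0.41  2.2   2.55  0.29 -2.64]
(-30, 45, -32) ([-24.1, -9.1, 6.6], [-4.1, -3.5, -3.2])
(-40, 70, -30) ([-33.7, -8.2, 34.8], [-3.9, -1.5, -3.2])
(-45, 100, -28) ([-38.2, -7.7, 67.9], [-3.8, 0.5, -3.1])
(-50, 130, -26) ([-42.6, -7.3, 101.0], [-3.7, 2.5, -3.0])
```

Emit:
apply_moves --targets '[[8, [-4, -3, 4], [0, 2, 0]], [8, [-8, -5, 10], [-1, 5, -1]], [8, [-14, -6, 22], [-2, 8, -2]], [8, [-20, -7, 38], [-3, 9, -3]], [8, [-26, -7, 56], [-4, 9, -3]], [8, [-30, -7, 75], [-4, 9, -3]], [8, [-34, -7, 95], [-4, 9, -3]], [8, [-34, -7, 95], [-4, 9, -3]], [8, [-34, -7, 95], [-4, 9, -3]]]'

```text
time_s: 44.25
eef_pos: [516.1, 64.4, 114.1]
ee_rot: [0.205, 0.693, 0.65, 0.236]
force: [1.1, 0.7, -2.1]
grip_width: 0.126
grip_force: 115.8
```

```bash
python3 - <<'E'
from h import *
s=st(); i,p,P=look('wrist','wrist32'); print(brass(i,p)); asc(p,250,420,160,310,4); print(s['joints'].round(2))
Rt=toolR(s); g=s['eef_pos']-19*Rt.as_matrix()[:,2]; ty=Rt.as_matrix()[:,1]
P0=scoop_pts(s,[[30,28.5,1.5],[30,-28.5,1.5]])
for d in(0,-4,-8,-12,-16): print(d,proj(i,g+R.from_rotvec(np.radians(d)*ty).apply(P0-g)).round().tolist())
E
```

```text
F [ 1.1  0.7 -2.1] lip pol [-37.2  -1.5] z 85.6 w [601.8  62.4  85.6] eul [ -3.7 -19.3   3.6] t 44.25
wrist [308.0, 241.0] 701 pol [-26.5, -34.0] depth z [559.0, 59.0, 85.0]
wrist [316.0, 260.0] 167 pol [-16.4, -53.6] depth z [561.0, 48.0, 89.0]
[([308.0, 241.0], 701), ([316.0, 260.0], 167)]
160 .............................w=#===========
164 .............................w=#===========
168 .............................w=#===========
172 .............................-=#===========
176 ..........................-..-=#===========
180 .........................--..==#===========
184 ....................-..-.--..==#===========
188 .................-.--.-----.-==#===========
192 ...............-..---------.w==#===========
196 ...............-.-----------w==#===========
200 .........-----=--===-======-w==#===========
204 ..--------=---==-==========-w==#===========
208 -----------==========-------w==============
212 ------=========-------------w==============
216 =========-------------------w==============
220 ==--......------====######=-w=#============
224 .....====#################=-w=#====
[... 535 characters left out ...]
=
272 ===-RRRRRRR-===----#######=-===============
276 ===-RRRRRRR-===----#######=-=#=============
280 ===-RRRRRRR-====---#######=-=#=========##==
284 ===-RRRRRRR-====---=######=-=#======#####==
288 ===-RRRRRRR-====----######===#===#######=ww
292 -##-RRRRRRR-##------######===#=#######wwwww
296 --#-RRRRRRR-#--------=####===#######wwwwwww
300 --=-RRRRRRR-=-w-------####===----=wwwwwwwww
304 ----RRRRRRR-----------wwwww=--------wwwwwww
308 ----RRRRRRR--------------www---------wwwwww
[-0.16  0.23  2.13  0.65  0.19 -0.7 ]
0 [[360.0, 180.0], [355.0, 260.0]]
-4 [[359.0, 189.0], [355.0, 269.0]]
-8 [[358.0, 198.0], [355.0, 279.0]]
-12 [[357.0, 207.0], [355.0, 289.0]]
-16 [[356.0, 216.0], [356.0, 299.0]]
```

```bash
cat >> h.py <<'E'
ST0=ST
def setd(d):
    global ST; ST=ST0*R.from_euler('Y',-d,degrees=True)
def lipcheck(i,p,s):
    print('pred',proj(i,scoop_pts(s,[[30,28.5,1.5],[30,-28.5,1.5]])).round(1).tolist())
setd(-17)
E
python3 - <<'E'
from h import *
s=st(); i=camera_info('wrist'); lipcheck(i,None,s); seedish()
l=scoop_pts(s,[[30,0,0]])[0]; e=scoopR(s).as_euler('ZYX',degrees=True); print(e)
y=np.radians(40); B=[*(DISH-15*np.array([np.cos(y),np.sin(y)])),110,40,-18]
for k in(1,2,3): print('lvl',row(s,[l[0]-5*k,l[1],l[2]+15*k],e[0]*(1-k/3),-19))
A=[l[0]-15,l[1],l[2]+45,0,-19]
transit(s,A,B,15,40)
E
```

```text
F [ 1.8  0.1 -0.3] lip pol [-37.5 -29.2] z 89.3 w [598.8  34.9  89.3] eul [ -8.9 -19.7 -11. ] t 44.3
pred [[356.0, 218.2], [356.0, 301.1]]
rim 309 ((412.7166748046875, -318.73992919921875), 64.59288024902344)
[ -8.93715423 -19.72609385 -10.98124245]
lvl ([-7.8, -14.8, 18.1], [10.4, -0.6, 6.6])
lvl ([-13.5, -19.2, 33.1], [10.4, -0.4, 9.6])
lvl ([-18.9, -23.7, 48.1], [10.4, -0.1, 12.6])
([-25.2, -38.2, 55.6], [10.4, 0.1, 13.9])
([-34.1, -58.6, 62.4], [10.4, 0.3, 15.8])
([-44.9, -84.0, 68.3], [10.4, 0.6, 18.2])
([-57.3, -113.4, 72.9], [10.4, 0.9, 21.0])
([-70.8, -145.9, 76.1], [10.4, 1.3, 24.1])
([-84.9, -180.7, 77.6], [10.4, 1.6, 27.3])
([-99.3, -216.7, 77.4], [10.4, 2.0, 30.7])
([-113.6, -253.1, 75.4], [10.3, 2.4, 34.2])
([-127.4, -289.0, 71.8], [10.3, 2.9, 37.6])
([-140.4, -323.4, 66.5], [10.2, 3.2, 40.9])
([-152.4, -355.4, 59.8], [10.1, 3.6, 43.9])
([-163.0, -384.3, 52.0], [10.1, 3.9, 46.7])
([-172.0, -409.1, 43.4], [10.0, 4.2, 49.1])
([-179.2, -428.9, 34.3], [9.9, 4.4, 51.0])
([-184.2, -443.1, 25.2], [9.9, 4.6, 52.3])
```

Emit:
apply_moves --targets '[[8, [-4, -8, 10], [5, 0, 3]], [8, [-8, -15, 18], [8, -0.6, 6]], [8, [-13.5, -19, 33], [10.4, -0.4, 9.6]], [8, [-19, -24, 48], [10.4, 0, 12.6]], [8, [-19, -24, 48], [10.4, 0, 12.6]], [8, [-25, -38, 56], [10.4, 0, 14]], [8, [-34, -58, 62], [10.4, 0.3, 16]], [8, [-45, -84, 68], [10.4, 0.6, 18]], [8, [-57, -113, 73], [10.4, 0.9, 21]], [8, [-70, -146, 76], [10.4, 1.3, 24]], [8, [-85, -181, 78], [10.4, 1.6, 27]], [8, [-99, -217, 78], [10.4, 2, 31]], [8, [-113, -253, 75], [10.3, 2.4, 34]], [8, [-113, -253, 75], [10.3, 2.4, 34]], [8, [-113, -253, 75], [10.3, 2.4, 34]]]'

```text
time_s: 45.85
eef_pos: [404.3, -188.0, 188.1]
ee_rot: [0.053, 0.492, 0.804, 0.33]
force: [0.1, 0.2, -2.4]
grip_width: 0.127
grip_force: 116.0
```

```bash
python3 - <<'E'
from h import *
s=st(); print(s['joints'].round(2)); i=camera_info('wrist'); p,d=capture('wrist'); cv2.imwrite('pics/wrist33.png',p); print(brass(i,p)); 
look('top','top33')
l=scoop_pts(s,[[30,0,0]])[0]; e=scoopR(s).as_euler('ZYX',degrees=True)
y=np.radians(40); B=[*(DISH-15*np.array([np.cos(y),np.sin(y)])),105,40,-18]
transit(s,[*l,e[0],e[1]],B,9,10)
E
```

```text
F [ 0.1  0.2 -2.4] lip pol [-130.5 -235.7] z 157.7 w [ 486.2 -161.5  157.7] eul [ 21.6 -18.6   0.1] t 45.85
[-1.07  0.23  1.9   0.65  1.35 -1.8 ]
[([312.0, 248.0], 506), ([155.0, 361.0], 145)]
([-5.0, -12.4, 0.0], [-0.1, -0.0, 1.2])
([-12.4, -31.6, -2.1], [-0.2, 0.0, 3.0])
([-21.6, -55.5, -6.3], [-0.2, 0.1, 5.3])
([-31.8, -82.1, -12.4], [-0.2, 0.2, 7.9])
([-42.1, -109.6, -19.8], [-0.3, 0.2, 10.5])
([-52.0, -136.1, -28.2], [-0.3, 0.3, 13.1])
([-60.6, -159.7, -36.9], [-0.3, 0.3, 15.4])
([-67.5, -178.6, -45.1], [-0.4, 0.4, 17.2])
([-71.9, -190.8, -51.9], [-0.4, 0.4, 18.4])
```

Emit:
apply_moves --targets '[[8, [-5, -12, 0], [0, 0, 1.2]], [8, [-12, -31, -2], [0, 0, 3]], [8, [-21, -55, -6], [0, 0, 5.3]], [8, [-32, -82, -12], [0, 0, 7.9]], [8, [-42, -110, -20], [0, 0, 10.5]], [8, [-52, -136, -28], [0, 0, 13]], [8, [-60.5, -160, -37], [0, 0, 15.4]], [8, [-67.5, -178.5, -45], [0, 0, 17.2]], [8, [-72, -191, -52], [0, 0, 18.4]], [8, [-72, -191, -52], [0, 0, 18.4]], [8, [-72, -191, -52], [0, 0, 18.4]]]'

```text
time_s: 47.05
eef_pos: [331.8, -378.7, 137.0]
ee_rot: [-0.001, 0.357, 0.873, 0.333]
force: [-1.0, 0.9, -2.3]
grip_width: 0.121
grip_force: 115.9
```

```bash
python3 - <<'E'
from h import *
s=st(); seedish(); i=camera_info('wrist'); p,d=capture('wrist'); print(brass(i,p)); lipcheck(i,p,s); pour(s,40); print(s['joints'].round(2))
E
```

```text
F [-1.   0.9 -2.3] lip pol [-199.  -409.4] z 106.4 w [ 401.  -327.7  106.4] eul [ 40.  -18.4   0.1] t 47.05
rim 143 ((428.814453125, -316.6969299316406), 59.517398834228516)
[([481.0, 7.0], 325), ([312.0, 244.0], 520)]
pred [[354.7, 218.6], [354.8, 301.7]]
([0.6, -0.1, -43.8], [-0.4, 0.3, -0.1])
([4.0, 2.7, -37.6], [-4.9, 5.6, -0.1])
([8.3, 6.3, -32.0], [-9.4, 11.0, -0.1])
([13.5, 10.7, -25.2], [-13.9, 16.3, -0.1])
([19.5, 15.7, -19.3], [-18.4, 21.7, -0.1])
([26.2, 21.3, -18.4], [-22.9, 27.1, -0.0])
([33.4, 27.4, -18.6], [-27.4, 32.4, -0.0])
([41.2, 33.9, -19.0], [-31.9, 37.8, -0.0])
([49.3, 40.7, -19.7], [-36.4, 43.1, -0.0])
([57.7, 47.8, -19.6], [-40.9, 48.5, -0.0])
([63.8, 52.8, -19.0], [-44.1, 52.3, -0.0])
[-1.29  0.61  1.46  0.4   1.63 -2.18]
```

Emit:
apply_moves --targets '[[8, [0, 0, -15], [0, 0, 0]], [8, [0, 0, -30], [0, 0, 0]], [8, [4, 2.7, -31], [-4.9, 5.6, 0]], [8, [8.3, 6.3, -29], [-9.4, 11, 0]], [8, [13.5, 10.7, -23], [-13.9, 16.3, 0]], [8, [13.5, 10.7, -23], [-13.9, 16.3, 0]], [8, [19.5, 15.7, -18], [-18.4, 21.7, 0]], [8, [19.5, 15.7, -18], [-18.4, 21.7, 0]], [8, [26, 21.3, -17.5], [-22.9, 27, 0]], [8, [26, 21.3, -17.5], [-22.9, 27, 0]], [8, [33.4, 27.4, -17.5], [-27.4, 32.4, 0]], [8, [41, 34, -18], [-31.9, 37.8, 0]], [8, [49.3, 40.7, -18], [-36.4, 43, 0]], [8, [57.7, 47.8, -18], [-40.9, 48.5, 0]], [8, [63.8, 52.8, -17.5], [-44, 52.3, 0]], [8, [63.8, 52.8, -17.5], [-44, 52.3, 0]], [8, [63.8, 52.8, -17.5], [-44, 52.3, 0]], [8, [63.8, 52.8, -17.5], [-44, 52.3, 0]], [8, [63.8, 52.8, 20], [-44, 52.3, 0]], [8, [63.8, 52.8, 60], [-44, 52.3, 0]]]'

```text
time_s: 49.15
eef_pos: [394.0, -326.8, 197.4]
ee_rot: [-0.249, 0.439, 0.842, -0.192]
force: [0.3, -1.2, -0.5]
grip_width: 0.122
grip_force: 116.0
```

```bash
cat >> h.py <<'E'
def indish(n,name,z=15):
    i=camera_info(n); p,d=capture(n); cv2.imwrite(f'pics/{name}.png',p); P=cloud(i,d)
    for c,a in brass(i,p):
        q=plane(i,[c],z)[0]
        if np.hypot(*(q[:2]-DISH))<90: print(n,c,a,(q[:2]-DISH).round(),P[int(c[1]),int(c[0])].round())
E
python3 - <<'E'
from h import *
s=st(); indish('wrist','w34'); indish('scene','s34'); look('scene','s34b'); look('top','t34')
e=scoopR(s).as_euler('ZYX',degrees=True); print(s['joints'].round(2))
E
```

```text
F [ 0.3 -1.2 -0.5] lip pol [-200.1 -410.4] z 106.4 w [ 399.9 -328.6  106.4] eul [40.1 49.8  0.4] t 49.15
wrist [398.0, 229.0] 281 [-18.   9.] [ 396. -308.   23.]
wrist [448.0, 243.0] 702 [21. 27.] [ 434. -291.   18.]
wrist [456.0, 267.0] 367 [38. 16.] [ 451. -302.   21.]
wrist [437.0, 280.0] 332 [35. -3.] [ 447. -320.   22.]
scene [158.0, 286.0] 89 [27. 26.] [ 441. -293.   18.]
[-0.69  0.59  1.3  -0.48  1.68 -1.25]
```

```bash
python3 - <<'E'
from h import *
s=st(); l=scoop_pts(s,[[30,0,0]])[0]; y=np.radians(13); c=np.array([442,279.])
lip=c+30*np.array([np.cos(y),np.sin(y)])
transit(s,[*l,40,50],[*lip,100,13,0],17,50)
E
```

```text
F [ 0.   0.9 -2.2] lip pol [-199.1 -410.8] z 106.3 w [ 400.8 -329.1  106.3] eul [39.9 49.8 -0. ] t 49.35
([0.5, 16.9, 8.9], [0.8, -1.0, -0.7])
([0.9, 40.0, 17.3], [2.1, -2.6, -1.8])
([1.2, 68.6, 24.7], [3.6, -4.6, -3.1])
([1.5, 102.1, 31.0], [5.3, -6.9, -4.7])
([1.7, 139.6, 35.7], [7.2, -9.6, -6.4])
([1.8, 180.4, 38.6], [9.0, -12.6, -8.3])
([1.9, 223.8, 39.5], [10.9, -15.7, -10.2])
([1.9, 268.9, 38.4], [12.8, -19.1, -12.2])
([2.0, 314.9, 35.1], [14.5, -22.6, -14.1])
([2.1, 360.9, 29.9], [16.1, -26.1, -16.1])
([2.3, 406.0, 22.8], [17.5, -29.5, -17.9])
([2.7, 449.1, 14.1], [18.8, -32.9, -19.6])
([3.2, 489.5, 4.0], [19.9, -36.1, -21.1])
([3.7, 525.9, -6.9], [20.8, -38.9, -22.5])
([4.4, 557.5, -18.4], [21.5, -41.4, -23.6])
([5.0, 583.2, -30.0], [22.0, -43.5, -24.5])
([5.5, 602.0, -41.2], [22.4, -45.0, -25.1])
```

Emit:
apply_moves --targets '[[8, [0.5, 17, 9], [0.8, -1, -0.7]], [8, [1, 40, 17], [2.1, -2.6, -1.8]], [8, [1, 69, 25], [3.6, -4.6, -3.1]], [8, [1.5, 102, 31], [5.3, -6.9, -4.7]], [8, [1.7, 140, 36], [7.2, -9.6, -6.4]], [8, [1.8, 180, 39], [9, -12.6, -8.3]], [8, [2, 224, 40], [10.9, -15.7, -10.2]], [8, [2, 269, 38], [12.8, -19.1, -12.2]], [8, [2, 315, 35], [14.5, -22.6, -14.1]], [8, [2, 361, 30], [16.1, -26.1, -16.1]], [8, [2.3, 406, 23], [17.5, -29.5, -17.9]], [8, [2.7, 449, 14], [18.8, -32.9, -19.6]], [8, [3.2, 489.5, 4], [19.9, -36.1, -21.1]], [8, [3.7, 526, -7], [20.8, -38.9, -22.5]], [8, [4.4, 557.5, -18], [21.5, -41.4, -23.6]], [8, [5, 583, -30], [22, -43.5, -24.5]], [8, [5.5, 602, -41], [22.4, -45, -25.1]], [8, [5.5, 602, -41], [22.4, -45, -25.1]], [8, [5.5, 602, -41], [22.4, -45, -25.1]]]'

```text
time_s: 51.25
eef_pos: [399.8, 275.7, 155.8]
ee_rot: [-0.025, 0.591, 0.78, 0.204]
force: [-0.1, 0.0, -1.4]
grip_width: 0.126
grip_force: 115.9
```

```bash
python3 - <<'E'
from h import *
s=st(); i=camera_info('wrist'); p,d=capture('wrist'); lipcheck(i,p,s); asc(p,330,372,200,310,4)
seedish(); indish('top','t35')
y=np.radians(13); lip=np.array([442,279.])+30*np.array([np.cos(y),np.sin(y)])
for z in (40,15,7,5): print(row(s,[*lip,z],13,0))
E
```

```text
F [-0.1  0.  -1.4] lip pol [-189.6  208.8] z 99.4 w [470.7 286.7  99.4] eul [13.2  0.2  0. ] t 51.25
pred [[355.5, 218.5], [355.6, 301.6]]
200 wwwwwwwwwww
204 wwwwwwwwwww
208 wwwwwwwwwww
212 wwwwwwwwwww
216 wwwwwwwwwww
220 ##=#===wwww
224 ######=wwww
228 ######=wwww
232 =#####=wwww
236 =#####=wwww
240 =#####=wwww
244 =#####wwwww
248 ==####wwwww
252 ==####wwwww
256 ######wwwww
260 ######wwwww
264 ######wwwww
268 ######wwwww
272 ######wwwww
276 ######wwwww
280 ######wwwww
284 ######wwwww
288 ######wwwww
292 =#####wwwww
296 --#==#wwwww
300 --####www--
304 --wwwwww-.-
308 --.--www--.
rim 307 ((411.9306335449219, -318.82470703125), 65.24396514892578)
([0.3, -0.7, -59.7], [0.0, -0.2, -0.2])
([0.3, -0.7, -84.7], [0.0, -0.2, -0.2])
([0.3, -0.7, -92.7], [0.0, -0.2, -0.2])
([0.3, -0.7, -94.7], [0.0, -0.2, -0.2])
```

Emit:
apply_moves --targets '[[8, [0, 0, -30], [0, 0, 0]], [8, [0, 0, -60], [0, 0, 0]], [8, [0, 0, -80], [0, 0, 0]], [8, [0, 0, -90], [0, 0, 0]], [8, [0, 0, -93], [0, 0, 0]], [8, [0, 0, -94.5], [0, 0, 0]], [8, [0, 0, -94.5], [0, 0, 0]], [8, [0, 0, -94.5], [0, 0, 0]]]'

```text
time_s: 52.2
eef_pos: [401.6, 275.5, 62.7]
ee_rot: [-0.023, 0.591, 0.78, 0.205]
force: [-3.4, -1.0, 5.3]
grip_width: 0.126
grip_force: 117.0
```

```bash
python3 - <<'E'
from h import *
s=st(); print(toolR(s).as_matrix()[:,2].round(3), s['eef_pos'])
E
```

```text
F [-3.4 -1.   5.3] lip pol [-187.6  208.7] z 6.6 w [472.7 286.3   6.6] eul [13.1 -0.  -0. ] t 52.2
[ 0.206  0.348 -0.915] [401.59587355 275.48653377  62.72413354]
```

Emit:
apply_moves --targets '[[25, [0, 0, -0.5], [0, 0, 0]], [45, [0, 0, -0.5], [0, 0, 0]], [60, [0, 0, -0.5], [0, 0, 0]], [60, [0, 0, -0.5], [0, 0, 0]], [60, [-5, -8.5, 22], [0, 0, 0]], [60, [-11, -18, 48], [0, 0, 0]], [60, [-19, -31, 85], [0, 0, 0]], [60, [-27, -45, 120], [0, 0, 0]], [60, [-30, -50, 165], [0, 0, 0]], [60, [-30, -50, 210], [0, 0, 0]], [60, [-30, -50, 210], [0, 0, 0]]]' --squeeze 50

```text
time_s: 53.3
eef_pos: [372.6, 225.7, 277.0]
ee_rot: [-0.02, 0.59, 0.78, 0.208]
force: [0.1, -0.6, -0.7]
grip_width: 0.701
grip_force: 0.0
```

```bash
cat >> h.py <<'E'
def seescoop():
    i=camera_info('top'); p,d=capture('top'); P=cloud(i,d); h=cv2.cvtColor(p,cv2.COLOR_BGR2HSV)
    near=(abs(P[:,:,0]-440)<110)&(abs(P[:,:,1]-279)<100)
    m=((h[:,:,0]<6)|(h[:,:,0]>174))&(h[:,:,1]>170)&near
    g=(h[:,:,1]<60)&(P[:,:,2]>2)&(P[:,:,2]<60)&near
    print('handle',m.sum(),P[m].mean(0).round() if m.sum() else 0,P[m].max(0).round() if m.sum() else 0,'pan',g.sum(),cv2.minAreaRect(P[g][:,:2].astype(np.float32)) if g.sum()>5 else 0)
    return i,p,P
E
python3 - <<'E'
from h import *
s=ctrl.sense(); print(s['eef_pos'],s['joints'].round(2),toolR(s).as_matrix().round(3).tolist())
seescoop()
# rotation to tool-down with closing line along pol x
Rt=R.from_euler('ZY',[-5.6,0],degrees=True)*ST0*R.from_euler('X',0)  # tilt17
Rd=R.from_matrix(np.array([[0,np.cos(np.radians(-5.6)),0],[0,np.sin(np.radians(-5.6)),0],[0,0,-1]])); 
t=np.radians(-5.6); Rd=R.from_matrix(np.column_stack([[-np.sin(t),np.cos(t),0],[np.cos(t),np.sin(t),0],[0,0,-1]]))
print(np.degrees((Rd*toolR(s).inv()).as_rotvec()).round(1)); b=pol(-187,0); print(b,np.array([*b,200])-s['eef_pos'])
E
```

```text
[372.57193938 225.72745892 276.95956475] [ 0.06 -0.12  1.92  0.38  1.12 -0.34] [[-0.303, 0.929, 0.214], [0.912, 0.217, 0.348], [0.277, 0.301, -0.913]]
handle 1 [396. 276.  93.] [396. 276.  93.] pan 135 ((443.019287109375, 279.0732116699219), (61.28208541870117, 60.611228942871094), 13.732245445251465)Traceback (most recent call last):
  File "<stdin>", line 6, in <module>
  File "scipy/spatial/transform/_rotation.pyx", line 1143, in scipy.spatial.transform._rotation.Rotation.from_matrix
ValueError: Non-positive determinant (left-handed or null coordinate frame) in rotation matrix 0: [[ 0.         0.9952274  0.       ]
 [ 0.        -0.0975829  0.       ]
 [ 0.         0.        -1.       ]].
```

```bash
python3 - <<'E'
from h import *
s=ctrl.sense(); t=np.radians(-5.6); Rd=R.from_matrix(np.column_stack([[-np.sin(t),np.cos(t),0],[np.cos(t),np.sin(t),0],[0,0,-1]]))
print(np.degrees((Rd*toolR(s).inv()).as_rotvec()).round(1),np.array([453.3,76.3,150])-s['eef_pos'])
E
```

```text
[-18.  16. -21.] [  81.74844455 -149.36577578 -123.72058535]
```

Emit:
apply_moves --targets '[[45, [16, -30, 0], [-3.6, 3.2, -4.2]], [45, [33, -60, 0], [-7.2, 6.4, -8.4]], [45, [49, -90, 0], [-10.8, 9.6, -12.6]], [45, [65, -120, -30], [-14.4, 12.8, -16.8]], [45, [82, -149, -70], [-18, 16, -21]], [45, [82, -149, -110], [-18, 16, -21]], [45, [82, -149, -124], [-18, 16, -21]], [45, [82, -149, -124], [-18, 16, -21]], [45, [82, -149, -124], [-18, 16, -21]]]'

```text
time_s: 54.25
eef_pos: [452.6, 76.8, 147.4]
ee_rot: [-0.002, 0.741, 0.671, -0.002]
force: [0.8, -0.1, -0.2]
grip_width: 0.525
grip_force: 0.0
```

```bash
python3 - <<'E'
from h import *
s=ctrl.sense(); print(s['eef_pos'],toolR(s).as_matrix()[:,2].round(3)); i,p,P=look('wrist','w36'); print(brass(i,p)); asc(p,200,420,90,330,6); print('bar pred',proj(i,[[*pol(-187,y),50] for y in(-40,0,40)]).round().tolist())
look('top','t36'); seescoop(); seedish(); indish('scene','s36'); indish('top','t36')
E
```

```text
[452.64176039  76.79197548 147.38072974] [-0.005  0.001 -1.   ]
[([7.0, 3.0], 110), ([202.0, 9.0], 2115), ([301.0, 2.0], 118)]
 90 wwwwwwwwwwwwwwwwwwwwwwwwwwwwwwwwwwwww
 96 wwwwwwwwwwwwwwwwwwwwwwwwwwwwwwwwwwwww
102 wwwwwwwwwwwwwwwwwwwwwwwwwwwwwwwwwwwww
108 wwwwwwwwwwwwwwwwwwwwwwww==#wwwwwwwwww
114 wwwwwwwwwwwwwwwwwwwwwwww==#.---......
120 wwwwwwwwwwwwwwwwwwwwwwww==#..........
126 wwwwwwwwwwwwwwwwwwwwwwww==#..........
132 wwwwwwwwwwwwwwwwwwwwwwww==#..........
138 wwwwwwwwwwwwwwwwwwwwwwww==#-.........
144 wwwwwwwwwwwww##wwwwwwwww=##..........
150 wwwwwwwwwwwww##############..........
156 wwwwwwwwwwwww##==========##-.........
162 wwwwwwwwwwwww##wwwwwwwww=##-.........
168 wwwwwwwwwwwww##wwwwwwww#=##-...-.....
174 wwwwwwwwwwwww##wwwwwwww==##-.........
180 wwwwwwwwwwwww##wwwwwwww==#=..........
186 wwwwwwwwwwwww##wwwwwwww==#=-.........
192 wwwwwwwwwwwww##wwwwwwww==#--.........
198 wwwwwwwwwwwww##wwwwwwww==#---===-=---
204 wwwwwwwwwwwww##wwwwwwww==#-==========
210 wwwwwwwwwwwww##wwwwwwww==#---------..
216 wwwwwwwwwwwww##wwwwwwww==#-..........
222 wwwwwwwwwwwww##wwwwwwww==#-..........
228 www
[... 334 characters left out ...]
==wwwwwwwwwwwwwwwwwww-w==--.........
282 ===wwwwwwwwwwwwwwwwwwww-===..........
288 ==wwwwwwwwwwwwwwwwwwwwwww==--........
294 ##ww-wwwwwwwwwwwwwwwwwww-##--.wwwwwww
300 w=w-wwwwwwwwwwwwwwwwwwww-#---...wwwww
306 --w--wwwwwwwwwwwwwwwwww-------..wwwww
312 --w--wwwwwwwwwwwwwwwwwww----......ww.
318 --w-wwwwwwwwwwwwwwwwwww-------.......
324 ----wwwwwwwwwwwwwwwwwwww---.........-
bar pred [[280.0, 258.0], [280.0, 208.0], [280.0, 154.0]]
handle 75 [399. 263.  85.] [414. 277. 101.] pan 377 ((442.8134765625, 279.55615234375), (60.27939987182617, 61.01630401611328), 13.617920875549316)
rim 310 ((412.3479309082031, -318.991455078125), 64.44776916503906)
scene [158.0, 287.0] 85 [29. 24.] [ 439. -293.   11.]
```

Emit:
apply_moves --targets '[[45, [0, 0, -45], [0, 0, 0]], [45, [0, 0, -85], [0, 0, 0]], [45, [0, 0, -110], [0, 0, 0]], [45, [0, 0, -110], [0, 0, 0]], [5, [0, 0, -110], [0, 0, 0]], [5, [0, 0, -110], [0, 0, 0]], [5, [0, 0, -110], [0, 0, 0]], [5, [0, 0, -110], [0, 0, 0]], [5, [0, 0, -110], [0, 0, 0]]]' --squeeze 50

```text
time_s: 55.45
eef_pos: [454.5, 76.5, 39.2]
ee_rot: [-0.0, 0.741, 0.671, 0.0]
force: [3.3, 0.2, 7.9]
grip_width: 0.093
grip_force: 49.2
```

Emit:
apply_moves --targets '[[5, [6, -0.6, 0], [0, 0, 0]], [5, [16, -1.6, 0], [0, 0, 0]], [5, [28, -2.7, 0], [0, 0, 0]], [5, [40, -3.9, 0], [0, 0, 0]], [5, [52, -5.1, 0], [0, 0, 0]], [5, [64, -6.2, 0], [0, 0, 0]], [5, [76, -7.4, 0], [0, 0, 0]], [5, [88, -8.6, 0], [0, 0, 0]], [5, [100, -9.8, 0], [0, 0, 0]], [5, [110, -10.7, 0], [0, 0, 0]], [5, [118, -11.5, 0], [0, 0, 0]], [5, [125, -12.2, 0], [0, 0, 0]], [5, [130, -12.7, 0], [0, 0, 0]], [5, [134, -13.1, 0], [0, 0, 0]], [5, [134, -13.1, 0], [0, 0, 0]], [5, [134, -13.1, 0], [0, 0, 0]]]'

```text
time_s: 57.05
eef_pos: [586.7, 63.5, 39.2]
ee_rot: [-0.002, 0.741, 0.671, -0.002]
force: [-5.0, -0.7, 9.9]
grip_width: 0.091
grip_force: 49.6
```

Emit:
apply_moves --targets '[[5, [2, -0.2, 0], [0, 0, 0]], [5, [3, -0.3, 0], [0, 0, 0]], [5, [3.5, -0.3, 0], [0, 0, 0]], [5, [3.5, -0.3, 0], [0, 0, 0]], [5, [3.5, -0.3, 0], [0, 0, 0]]]'

```text
time_s: 57.55
eef_pos: [587.9, 63.4, 39.2]
ee_rot: [-0.004, 0.741, 0.671, -0.004]
force: [-17.5, -1.6, 18.5]
grip_width: 0.095
grip_force: 50.6
```

Home stop reached (the force rose while motion stopped). I'll release, retreat and verify.

Emit:
apply_moves --targets '[[45, [-1.5, 0, 0], [0, 0, 0]], [45, [-1.5, 0, 0], [0, 0, 0]], [45, [-1.5, 0, 0], [0, 0, 0]], [45, [-1.5, 0, 0], [0, 0, 0]], [45, [-1.5, 0, 30], [0, 0, 0]], [45, [-1.5, 0, 70], [0, 0, 0]], [45, [-1.5, 0, 115], [0, 0, 0]], [45, [-20, -20, 160], [0, 0, 0]], [45, [-40, -65, 200], [0, 0, 0]], [45, [-60, -110, 240], [0, 0, 0]], [45, [-80, -155, 260], [0, 0, 0]], [45, [-100, -200, 270], [0, 0, 0]], [45, [-120, -245, 270], [0, 0, 0]], [45, [-140, -290, 270], [0, 0, 0]], [45, [-150, -330, 270], [0, 0, 0]], [45, [-150, -330, 270], [0, 0, 0]], [45, [-150, -330, 270], [0, 0, 0]]]'

```text
time_s: 59.25
eef_pos: [439.3, -269.0, 307.2]
ee_rot: [-0.002, 0.743, 0.67, -0.002]
force: [-0.6, 0.5, -0.3]
grip_width: 0.528
grip_force: 0.0
```

```bash
python3 - <<'E'
from h import *
s=ctrl.sense(); print(s['eef_pos'],s['force'].round(1)); i,p,P=seescoop(); seedish(); indish('wrist','w37'); 
j=camera_info('wrist'); q=cv2.imread('pics/w37.png'); 
cv2.imwrite('pics/top37.png',p); print('bar pred px',proj(i,[[*pol(-52,y),50] for y in(-45,45)]).round(1).tolist())
asc(p,250,305,145,172,1)
asc(p,180,225,190,235,1)
E
```

```text
[ 439.29374153 -268.95515766  307.15309074] [-0.6  0.5 -0.3]
handle 74 [399. 263.  85.] [414. 276. 101.] pan 357 ((442.7588195800781, 279.2973327636719), (60.295745849609375, 61.264915466308594), 13.140578269958496)
rim 0 0
wrist [276.0, 186.0] 229 [20. 27.] [ 433. -292.   14.]
wrist [290.0, 192.0] 117 [37. 17.] [ 450. -300.   22.]
wrist [249.0, 201.0] 113 [-18.  10.] [ 396. -306.   23.]
wrist [289.0, 207.0] 109 [34. -4.] [ 447. -320.   22.]
bar pred px [[292.5, 162.2], [259.9, 158.6]]
145 www=========##=====================#################==#
146 wwwwwwwwwww=##=============================############
147 wwwwwwwwwwww##=wwwww=======================#=========##
148 wwwwwwwwwww=##wwwwwwwwww====w==============#===========
149 wwwwwwwwwww=#=wwwwwwwwwwwwwwwwwwwwwwww====##===========
150 wwwwwwwwwww##=wwwwwwwwwwwwwwwwwwwwwwwwwwww##===========
151 wwwwwwwwwww##=wwwwwwwwwwwwwwwwwwwwwwwwwwww##=wwwwwwwww=
152 wwwwwwwwwww##=wwwwwwwwwwwwwwwwwwwwwwwwwwww##=wwwwwwwwww
153 wwwwwwwwwww##=wwwwwwwwwwwwwwwwwwwwwwwwwwww##=wwwwwwwwww
154 wwwwwwwwwww##=wwwwwwwwwwwwwwwwwwwwwwwwwwww##=wwwwwwwwww
155 wwwww
[... 2560 characters left out ...]

221 wwwwwwwwww=============--=======wwwwwwwwwwwww
222 wwwwwwwwww========---RRRRR-===wwwwwwwwwwwwwww
223 wwwwwwwwww======-RRRRRRRRRwwwwwwwwwwwwwwwwwww
224 wwwwwwwwww===#==RRRRRRRRRRwwwwwwwwwwwwwwwwwww
225 wwwwwwwwww=====RRRRRRRRRRRwwwwwwwwwwwwwwwwwww
226 wwwwwwwwwwww==-RRRRRRRRRRwwwwwwwwwwwwwwwwwwww
227 wwwwwwwwwwwww=RRRRRRRRRRRwwwwwwwwwwwwwwwwwwww
228 wwwwwwwwwwwwwRRRRRRRRRRRwwwwwwwwwwwwwwwwwwwww
229 wwwwwwwwwwwwwRRRRRRRRRRRwwwwwwwwwwwwwwwwwwwww
230 wwwwwwwwwwwwwRRRRRRRwwwwwwwwwwwwwwwwwwwwwwwww
231 wwwwwwwwwwwwwwRRwwwwwwwwwwwwwwwwwwwwwwwwwwwww
232 wwwwwwwwwwwwwwwwwwwwwwwwwwwwwwwwwwwwwwwwwwwww
233 wwwwwwwwwwwwwwwwwwwwwwwwwwwwwwwwwwwwwwwwwwwww
234 wwwwwwwwwwwwwwwwwwwwwwwwwwwwwwwwwwwwwwwwwwwww
```

```bash
python3 - <<'E'
import cv2,numpy as np
a=cv2.resize(cv2.imread('pics/w37.png')[130:280,190:360],(400,353)); b=cv2.resize(cv2.imread('pics/top37.png')[130:250,170:300],(400,353),interpolation=cv2.INTER_CUBIC)
cv2.imwrite('pics/fin.png',np.hstack([a,b]))
E
```

```text
(no output)
```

View pics/fin.png

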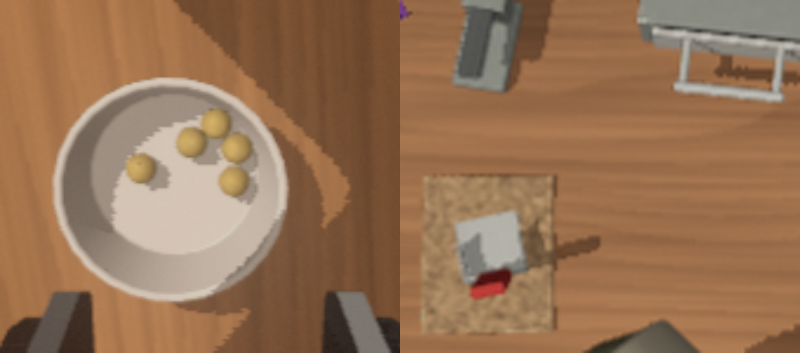

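All five rollers are in the upright dish, the scoop is flat on the pad and the tray is home, so I'm handing in.

```bash
python3 -c "
from rig import ctrl
print(ctrl.finish_job())"
```

```text
the job is handed in; nothing more can be done
None
```

The job is handed in: all five rollers found in the tray are in the upright dish, the tray is fully home, the scoop lies flat on the cork pad, and the arm stayed clear of the punch and clips; the judge's verdict was not shown.

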